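# Load the pin magazine for the hardness tester

### The arm

A 6-joint arm with a two-finger parallel gripper is mounted at the origin on a cart in front of the work surface, level with it; the furniture and walls round the work are solid. World frame = base frame: x ahead of the robot, y to its left, z up, the work surface at z = 0. Lengths are in m, angles in rad, forces in N, time in s.
With the tool pointing down it reaches from about 0.4 to 0.925 m from the base axis. Payload 12.5 kg.
Tool frame: the origin (TCP) lies where the fingers leave the gripper's body, on its centre line; the fingertips stand 78 mm ahead of it and the grasp point (between the pads) lies 59 mm ahead of it (manip.nose_length is the distance from the TCP to the fingertips, in m); x points along the fingers, z is the direction in which the jaws open and shut, and the axes are right-handed (so a half turn about x gives the same grasp; the last joint's range is limited). The gripper opens to 95 mm and grips with 3 to 60 N. Pads are 20 mm wide; open, the fingers measure 119 mm over their backs; the gripper's body (75 mm by 180 mm) begins 59 mm behind the grasp point.
Start: joints at [1.19, 0.491, 1.559, -0, 1.092, -0.106], TCP at [0.17, 0.602, 0.292] pointing down, gripper open.
Joint ranges: [-3.1, 3.1], [-0.84, 2.19], [0.05, 2.79], [-1.13, 4.28], [0.06, 2.93], [-2.69, 2.69]. Speed limits (rad/s): [2.22, 2.22, 2.79, 3.14, 3.14, 3.14].

### API

Orientations are given as a unit quaternion [x, y, z, w].
In Python, from station import manip, optics, sign_off gives the robot as it stands.
- The arm moves only by the shell command python3 -m creep 'ROWS'. ROWS is JSON, one flat list of numbers, 7 for each row, row after row: the shift along the tool's x, y, z in mm, then the turn, a rotation vector about the tool's x, y, z in degrees, then the closure in counts, from 0 (fully open) to 255 (shut). A call has 1 to 10 rows; each row shifts and turns the commanded pose from where the row before left it, along the tool's axes as they then stand; what a row does not reach is not made up. A row lasts 1/12 s, in which the tool goes at most 41.7 mm and 7.16 degrees, less where a joint would pass 70% of its speed; a pose out of reach is approached as far as the arm can. A call is refused whole if a number of a shift passes 41.7 or a number of a turn 7.16, either way. A call with a gripper value outside its range is refused whole. The fingers move at their own pace and stop on an object; the grip force is fixed at half the most. Time passes only in rows, so rows that do not move let the fingers close. It gives the time, the measured TCP pose, the force and the opening at its end, in the units of the state.
- manip.read_state(): the state, without advancing time (a new reading comes with each control period).
- optics.capture(name): name is "side" or "top"; returns a dict with "frame" (480x640x3 uint8, red, green, blue), "fx", "fy", "cx", "cy" (pixels), "R" (3x3) and "t" (3): a world point X has camera coordinates R X + t. Camera axes: x right, y down, z forward; pixel columns grow to the right and rows downward; lengths in m; the calibration is good to about 2 mm. A picture is of the moment at which its call begins. There is no depth.
- sign_off(): hands the job in, once; it reports no verdict.
The state is a dict: "clock": time; "qpos": joint angles; "joint_vel": joint speeds; "joint_efforts": joint torques, N m; "ee_pos": TCP position; "tcp_rot": TCP orientation; "contact_force": force on the tool from outside, world axes, zero at the start; "ft_torque": the same for the moment, N m; "finger_gap": opening from 0.0 (shut) to 1.0 (fully open).
Only numpy, scipy, OpenCV 4.12 (cv2) and the standard library are available. Lean on these libraries where they do the work, as an engineer would, in place of code of your own. Each camera call takes 0.05 s, during which the arm holds its last target.

### The job

Load the blue-walled magazine for the hardness tester. First take the wooden rake and comb it through the tray until every brass pin lies flat in a groove of its own; the pins are finish-ground, so never touch them with the fingers. Set the rake back upright on its rest as it stood, then swing the red-knobbed clamp lever open, move the black specimen from the pocket beside the tray into the small grey dish, drop the brown specimen flat into the pocket and swing the lever fully shut over it; leave the other things on the bench alone.

Things in the scene. Friction and masses are not known exactly. Their poses are not given: they have to be found in the camera images.
- tray (a point): Centre of the grooved tray at ridge-top level, 20 mm above the bench; z up. Six grooves run along its x at y = -45, -27, -9, 9, 27, 45 mm, each 14 mm wide and 12 mm deep with 4 mm ridges between, so a pin in a groove is flush with the ridges (pin centre z = -6 mm; on the ridges +6 mm). At the start the pins lie askew, 20 to 30 degrees, on the ridges.
- magazine: The fixed magazine (tray and pocket), axes as the tray's, origin on the bench 40 mm to the tray's -y of its centre. Tray walls 6 mm thick, inner faces at x = +-42 and y = +-92 mm of the tray's centre, reach 16 mm above the ridges. From y = +-56 mm to the walls there are flat margins level with the ridge tops, 36 mm wide. Pins hardly roll: they stay where they are pushed, and one pushed onto a margin must be combed back from behind.
- pin_1: Brass-coloured test pin, a plain round rod 12 mm in diameter and 70 mm long, 60 g; origin at its centre, its x axis along its length. It may be absent.
- pin_2: Brass-coloured test pin, a plain round rod 12 mm in diameter and 70 mm long, 60 g; origin at its centre, its x axis along its length. It may be absent.
- pin_3: Brass-coloured test pin, a plain round rod 12 mm in diameter and 70 mm long, 60 g; origin at its centre, its x axis along its length. It may be absent.
- pin_4: Brass-coloured test pin, a plain round rod 12 mm in diameter and 70 mm long, 60 g; origin at its centre, its x axis along its length. It may be absent.
- pin_5: Brass-coloured test pin, a plain round rod 12 mm in diameter and 70 mm long, 60 g; origin at its centre, its x axis along its length. It may be absent.
- rake_grip (a point): Point on the rake's upright wooden handle, z up when it stands. Handle 14 mm thick along its y, 32 mm wide along its x, from 31 mm below this point to 29 mm above; grasp it across its y from above. Head bar under it 84 (x) by 30 (y) by 12 mm, from 44 to 32 mm below this point. Both sides alike. About 0.2 kg.
- rake: The rake; origin in the middle of its row of tine tips, 68 mm below rake_grip, same axes. Five steel tines, 7 mm thick and 14 mm apart, in one row along x, 63 mm long. With the row parallel to the grooves and the tips about 4 mm above the ridges, drawn slowly across the grooves, it pushes a pin square until it drops into the next empty groove, over full ones; several passes may be needed.
- rest_top (a point): Grey rake rest, fixed: centre of its top face, 32 mm above the bench. Two rails 100 mm long along its x, the slot between them 16 mm wide (y), 74 mm long (x), 28 mm deep. The rake stands with its tines in the slot and its head bar on the rails, its x along the rest's x (either way round); rake_grip is then 44 mm above this point.
- specimen_mid (a point): Centre of the brown round specimen puck, 30 mm in diameter and 19 mm high, lying flat on the bench at the start; its z is up.
- pocket (a point): Centre of the mouth of the round pocket in the plate beside the tray: 33 mm in diameter, 8 mm deep, plate top 20 mm above the bench; the black specimen sits in it at first. Axes as the tray's, 138 mm from the tray's centre towards its -y; the tray's wall, 16 mm above the plate, is 40 mm away. Seated, the brown one's centre is 1.5 mm above this point.
- clamp (a joint): Angle of the clamp lever, rad: 0 = fully shut, pointing along the tray's -x from its pivot across the pocket, 2.5 mm above a seated brown specimen; growing as it opens, free end swinging towards the tray's -y, up to 1.65. Starts shut or nearly so. It stays where it is left (friction about 0.05 N m).
- clamp_pivot (a point): Lever's pivot axis, level with the lever's underside, 42 mm from the pocket's centre along the tray's +x; fixed. Its axes are those of the tray.
- clamp_knob (a point): Middle height of the red upright round knob on the lever's free end, 14 mm in diameter, 28 mm high, 80 mm from the pivot axis; this point is 54 mm above the bench, the lever's top 40 mm.
- black_mid (a point): Centre of the black round specimen puck, 30 mm in diameter, 17 mm high; it starts in the pocket, where its top 9 mm stand above the plate, under the lever.
- black_puck: The black specimen as a whole; origin under its centre.
- dish_in (a point): Small grey open dish for the finished specimen, fixed, 64 mm square and 14 mm high with 4 mm walls: centre of its inner floor, z up.
- eraser: Eraser in a blue sleeve, 23 x 45 x 13 mm: a bystander, origin under its centre.
- tape_roll: Small roll of black tape, 59 mm across, 19 mm high: a bystander, origin under its centre.
- specimen: The brown specimen as a whole; origin under its centre.
Mind the look-alikes: they are no part of the job. Of the things that look like the rake, the larger one is meant.

How it is judged:
By the outcome, as a careful person would: the job done as asked, in the order asked, and still so for the second after the job is handed in, with the robot touching nothing.
Of pin_1, pin_2, pin_3, pin_4, pin_5 only 3 to 5 are there at a start; the rules pass over those that are not, and their reading is None.
At some moment in a run one of specimen may be knocked a few centimetres aside while the robot is not near it.
It also fails if it takes over 210 s, if anything falls off the work surface, if the arm or the gripper's body presses on something with over 40 N, if the wrist force passes 120 N, or if a joint passes its speed limit or range.

## Working session

There is one attempt and no reset: what is moved stays moved. The work goes in short steps, Python scripts to look and compute and a shell command to move; the robot and the scene stay as the last step left them, time stands still between calls to the robot, and variables do not carry over. Pictures are saved under pics/ and viewed, and the job is handed in when it is done.

```bash
ls; mkdir -p pics
cat > h.py <<'E'
import numpy as np, cv2
from station import manip, optics
from scipy.spatial.transform import Rotation as Rn
def snap(cam,name,crop=None,scale=1):
    c=optics.capture(cam); f=c["frame"]
    if crop: x0,y0,x1,y1=crop; f=f[y0:y1,x0:x1]
    if scale!=1: f=cv2.resize(f,None,fx=scale,fy=scale,interpolation=cv2.INTER_CUBIC)
    cv2.imwrite(f"pics/{name}.png",cv2.cvtColor(f,cv2.COLOR_RGB2BGR)); return c
def ray(c,u,v,z):
    R=np.array(c["R"]);t=np.array(c["t"]);o=-R.T@t
    d=R.T@np.array([(u-c["cx"])/c["fx"],(v-c["cy"])/c["fy"],1]); return o+d*(z-o[2])/d[2]
def proj(c,X):
    p=np.array(c["R"])@np.array(X)+np.array(c["t"]); return np.array([p[0]/p[2]*c["fx"]+c["cx"],p[1]/p[2]*c["fy"]+c["cy"]])
E
python3 - <<'E'
from h import *
import pickle
d={}
for n in("top","side"):
    c=snap(n,n+"0");d[n]=c;print(n,c["fx"],-np.array(c["R"]).T@c["t"],np.round(c["R"],3).tolist())
pickle.dump(d,open("c0.pkl","wb"))
s=manip.read_state();print(s)
E
```

```text
pics
top 503.76742637910894 [ 0.44079075 -0.14940672  0.92012501] [[0.014, -1.0, 0.012], [-0.98, -0.016, -0.197], [0.197, -0.009, -0.98]]
side 508.97363501192666 [0.85461018 0.25524402 0.84204273] [[-0.85, 0.526, 0.014], [0.449, 0.738, -0.504], [-0.275, -0.422, -0.864]]
{'clock': 0.1, 'qpos': array([ 1.19037649e+00,  4.91508626e-01,  1.55935109e+00, -4.79486906e-06,
        1.09171187e+00, -1.05603326e-01]), 'joint_vel': array([-0.00014866, -0.00278125, -0.00172735, -0.00029768, -0.00030817,
        0.00010439]), 'joint_efforts': array([ 2.23722775e-03, -6.13627625e+01, -2.58608168e+01,  6.94388361e-02,
        4.70003451e-02, -2.38549472e-05]), 'ee_pos': array([0.16954117, 0.60143668, 0.29172723]), 'tcp_rot': array([-0.42697955,  0.56407041,  0.42661967,  0.5634791 ]), 'contact_force': array([ 0.67522966,  0.07894206, -0.05529261]), 'ft_torque': array([ 0.01255064, -0.03320357,  0.01597368]), 'finger_gap': 1.0007121191859323}
```

View pics/top0.png

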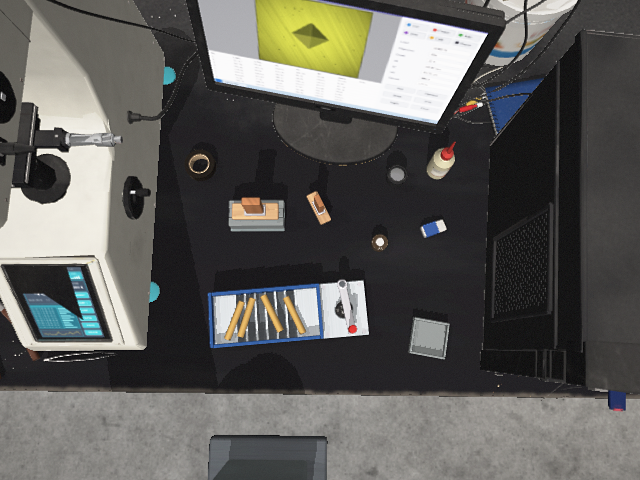

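View pics/side0.png

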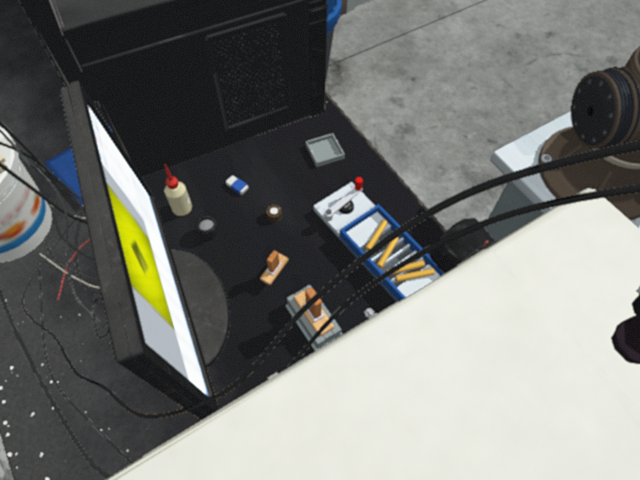

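Run:
```python
from h import *
import pickle
d=pickle.load(open("c0.pkl","rb"))
f=cv2.cvtColor(d["top"]["frame"],cv2.COLOR_RGB2BGR)
cv2.imwrite("pics/a1.png",cv2.resize(f[270:370,200:380],None,fx=4.4,fy=4.4,interpolation=cv2.INTER_CUBIC))
cv2.imwrite("pics/a2.png",cv2.resize(f[130:270,180:460],None,fx=2.8,fy=2.8,interpolation=cv2.INTER_CUBIC))
g=cv2.cvtColor(d["side"]["frame"],cv2.COLOR_RGB2BGR)
cv2.imwrite("pics/a3.png",cv2.resize(g[160:360,180:450],None,fx=2.9,fy=2.9,interpolation=cv2.INTER_CUBIC))
```

```text
(no output)
```

View pics/a1.png

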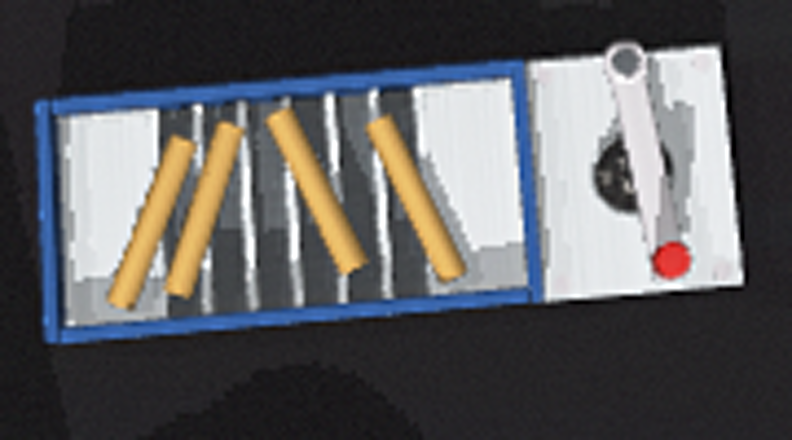

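View pics/a2.png

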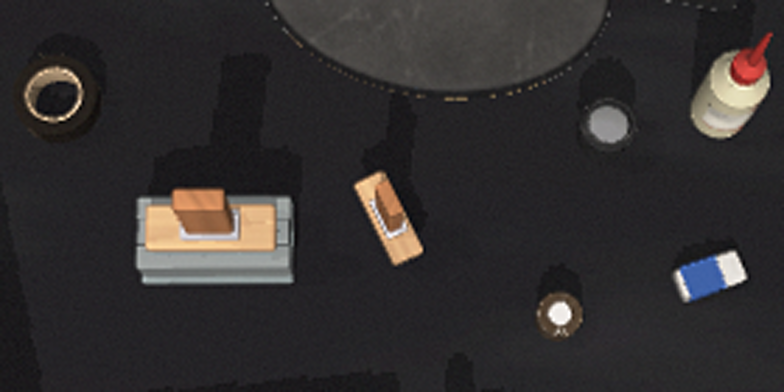

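View pics/a3.png

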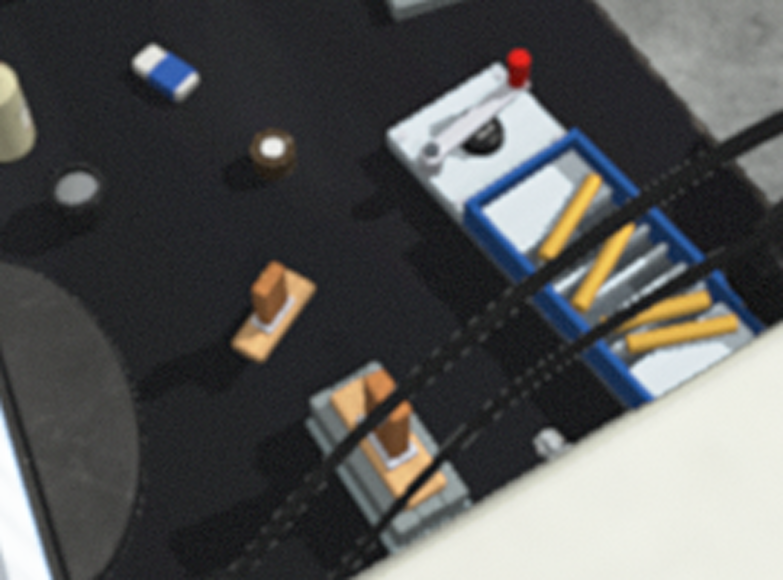

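Run:
```python
from h import *
import pickle
d=pickle.load(open("c0.pkl","rb"));c=d["top"];s=d["side"]
def a1(p,z): return ray(c,200+p[0]/4.4,270+p[1]/4.4,z)
def a2(p,z): return ray(c,180+p[0]/2.8,130+p[1]/2.8,z)
def a3(p,z): return ray(s,180+p[0]/2.9,160+p[1]/2.9,z)
P=lambda n,q:print(n,np.round(q,4))
w=[a1(p,.036) for p in[(38,102),(525,63),(540,300),(48,343)]]
for q in w:P("wall",q)
m=np.mean(w,0);P("tray c",m)
P("sizes",[np.linalg.norm(w[0]-w[1]),np.linalg.norm(w[1]-w[2]),np.linalg.norm(w[2]-w[3]),np.linalg.norm(w[3]-w[0])])
yv=(w[0]+w[3]-w[1]-w[2]);print("yaw",np.degrees(np.arctan2(-yv[0],yv[1])))
pl=[a1(p,.02) for p in[(720,45),(743,285)]]; P("plate",pl)
P("pivot",a1((626,60),.04));P("knob",a1((671,260),.068)); P("knob side",a3((518,56),.068)); P("pivot side",a3((430,153),.045))
pins=[((184,142),(122,303)),((231,127),(179,292)),((279,116),(351,270)),((380,120),(455,276))]
for a,b in pins:
    A,B=a1(a,.028),a1(b,.028);P("pin",(A,B,np.linalg.norm(A-B)))
for p in[(147,207),(274,207),(274,249),(145,249)]:P("bar",a2(p,.044))
for p in[(173,190),(223,190)]:P("handletop",a2(p,.105))
P("brown",a2((560,315),.019));P("brown side",a3((273,148),.019))
P("tape",a2((54,97),.019));P("dish corners",[ray(c,*p,.014) for p in[(414,316),(449,319),(446,358),(410,355)]])
P("grey cyl",a2((608,125),.02))
P("wallside",[a3((575,133),.036),a3((468,208),.036),a3((643,405),.036)])
for p in[(307,380),(386,352)]:P("side",a3(p,.044))
```

```text
wall [0.53   0.0441 0.036 ]
wall [ 0.5485 -0.1496  0.036 ]
wall [ 0.4552 -0.1569  0.036 ]
wall [0.4361 0.0346 0.036 ]
tray c [ 0.4925 -0.0569  0.036 ]
sizes [0.1945 0.0936 0.1925 0.0944]
yaw 5.5789539304321
plate [[ 0.5591 -0.2292  0.02  ]
 [ 0.4625 -0.2382  0.02  ]]
pivot [ 0.5499 -0.1899  0.04  ]
knob [ 0.4703 -0.2062  0.068 ]
knob side [ 0.4728 -0.2052  0.068 ]
pivot side [ 0.5542 -0.1832  0.045 ]Traceback (most recent call last):
  File "<stdin>", line 17, in <module>
  File "<stdin>", line 7, in <lambda>
    return _wrapfunc(a, 'round', decimals=decimals, out=out)
    return _wrapit(obj, method, *args, **kwds)
    conv = _array_converter(obj)
ValueError: setting an array element with a sequence. The requested array has an inhomogeneous shape after 1 dimensions. The detected shape was (3,) + inhomogeneous part.
```

```bash
cat > ov.py <<'E'
from h import *
def poly(img,c,pts,col,x0,y0,s):
    q=np.array([(proj(c,p)-[x0,y0]+.5)*s-.5 for p in pts])
    cv2.polylines(img,[np.round(q*8).astype(int)],True,col,1,cv2.LINE_AA,3)
def fr(x,y,yaw):
    cc,ss=np.cos(yaw),np.sin(yaw)
    return lambda a,b,z:[x+cc*a-ss*b,y+ss*a+cc*b,z]
def rect(f,hx,hy,z,cx=0,cy=0): return [f(cx-hx,cy-hy,z),f(cx+hx,cy-hy,z),f(cx+hx,cy+hy,z),f(cx-hx,cy+hy,z)]
def circ(f,cx,cy,r,z): return [f(cx+r*np.cos(t),cy+r*np.sin(t),z) for t in np.linspace(0,6.28,40)]
E
cat > ov0.py <<'E'
from ov import *
import pickle,sys
d=pickle.load(open("c0.pkl","rb"))
T=fr(.4925,-.0569,np.radians(5.5))
Rk=fr(.642,-.015+0.0,np.radians(0))
def a2(c,p,z): return ray(c,180+p[0]/2.8,130+p[1]/2.8,z)
c=d["top"];s=d["side"]
for p in[(147,207),(274,207),(274,249),(145,249)]:print("bar",a2(c,p,.044))
for p in[(173,190),(223,190)]:print("ht",a2(c,p,.105))
print("brown",a2(c,(560,315),.019),ray(s,180+273/2.9,160+148/2.9,.019))
print("dish",[np.round(ray(c,*p,.014),4) for p in[(414,316),(449,319),(446,358),(410,355)]])
print("tape",a2(c,(54,97),.019),"grey",a2(c,(608,125),.02))
for n,(x0,y0,x1,y1,S) in dict(top=(200,270,380,370,4.4),side=(300,170,460,310,4.8)).items():
    c=d[n];im=cv2.resize(cv2.cvtColor(c["frame"],cv2.COLOR_RGB2BGR)[y0:y1,x0:x1],None,fx=S,fy=S,interpolation=cv2.INTER_CUBIC)
    poly(im,c,rect(T,.048,.098,.036),(0,255,0),x0,y0,S)
    poly(im,c,rect(T,.042,.092,.036),(0,255,0),x0,y0,S)
    for k in range(7): poly(im,c,rect(T,.042,.0,.02,0,-.054+.018*k),(0,0,255),x0,y0,S)
    poly(im,c,circ(T,0,-.138,.0165,.02),(0,255,255),x0,y0,S)
    poly(im,c,circ(T,.042,-.138,.007,.040),(255,0,255),x0,y0,S)
    a=np.radians(5.9); poly(im,c,circ(T,.042-.08*np.cos(a),-.138-.08*np.sin(a),.007,.068),(255,255,0),x0,y0,S)
    cv2.imwrite(f"pics/o_{n}.png",im)
E
python3 ov0.py
```

```text
bar [0.69052943 0.00891567 0.044     ]
bar [ 0.69191377 -0.07262329  0.044     ]
bar [ 0.66406156 -0.07350734  0.044     ]
bar [0.66269509 0.0088151  0.044     ]
ht [ 0.68397144 -0.0171403   0.105     ]
ht [ 0.68448427 -0.04707409  0.105     ]
brown [ 0.62909759 -0.2593737   0.019     ] [ 0.63208218 -0.25538255  0.019     ]
dish [array([ 0.4969, -0.3198,  0.014 ]), array([ 0.4924, -0.3823,  0.014 ]), array([ 0.4243, -0.3746,  0.014 ]), array([ 0.4286, -0.3112,  0.014 ])]
tape [0.77313176 0.07950426 0.019     ] grey [ 0.75964507 -0.29258013  0.02      ]
```

View pics/o_top.png

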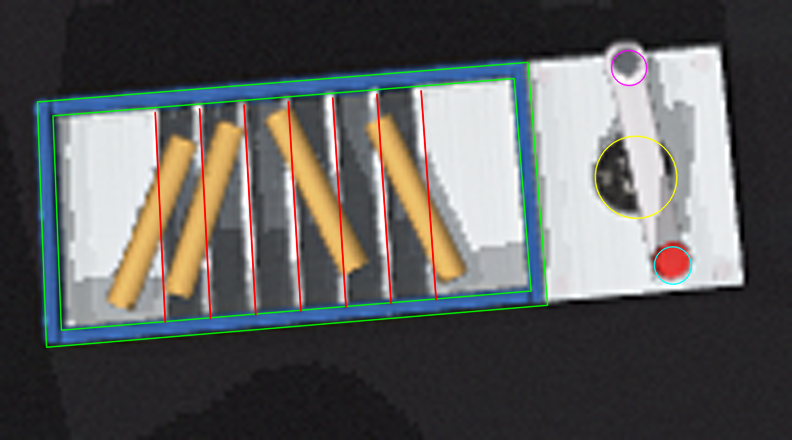

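View pics/o_side.png

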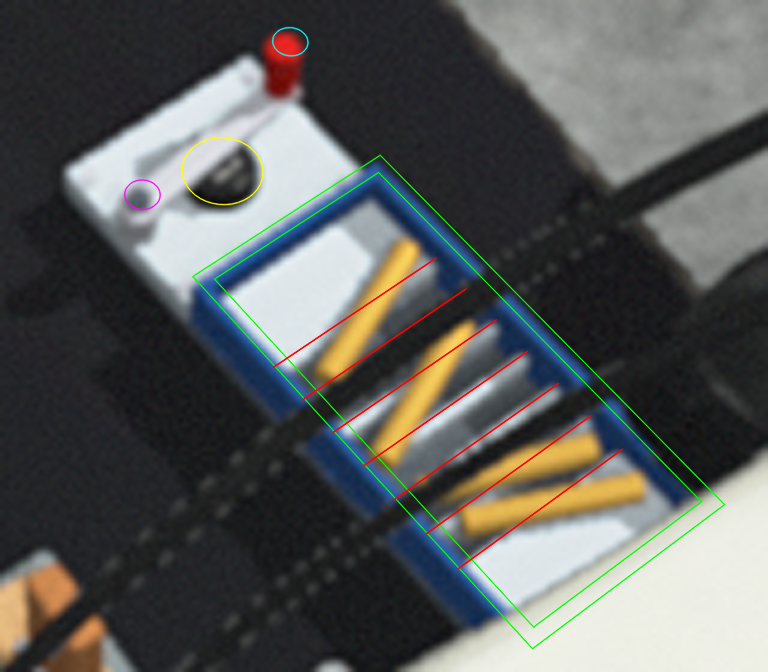

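```bash
cat >> h.py <<'E'
def st():
    s=manip.read_state();r=Rn.from_quat(s["tcp_rot"]).as_matrix();return s,r
def info():
    s,r=st();p=s["ee_pos"];g=p+r[:,0]*.059
    print("t %.2f tcp %s grasp %s"%(s["clock"],np.round(p,4),np.round(g,4)),"toolx",np.round(r[:,0],3),"tooly",np.round(r[:,1],3),"toolz",np.round(r[:,2],3),"F",np.round(s["contact_force"],1),"gap %.3f"%s["finger_gap"],"q",np.round(s["qpos"],2))
def go(g,zyaw=None):
    """shift (tool mm) to bring grasp pt to g, and turn about tool x (deg) for tool z heading zyaw (deg, world)"""
    s,r=st();p=s["ee_pos"]+r[:,0]*.059
    print("shift mm",np.round(r.T@(np.array(g)-p)*1000,1))
    if zyaw is not None:
        want=np.array([np.cos(np.radians(zyaw)),np.sin(np.radians(zyaw)),0]);x=np.array([0,0,-1.])
        W=np.stack([x,np.cross(want,x),want],1)
        print("rotvec deg",np.round(np.degrees(Rn.from_matrix(r.T@W).as_rotvec()),2))
E
python3 - <<'E'
from h import *
import pickle
info()
c=pickle.load(open("c0.pkl","rb"))["top"]
for n,p,z in[("foot",(153,291),0),("foot2",(168,75),0),("front",(145,349),0),("front",(145,349),.1),("frontL",(30,349),.3),("mon stand",(340,163),0),("scrL",(215,85),.1),("scrR",(445,128),.1),("table edge",(320,392),0),("cabinet",(485,370),0)]:print(n,np.round(ray(c,*p,z),3))
T=np.array([.4945,-.056]);a=np.radians(5.4);R=np.array([[np.cos(a),np.sin(a)],[-np.sin(a),np.cos(a)]])
for A,B in [((184,142),(122,303)),((231,127),(179,292)),((279,116),(351,270)),((380,120),(455,276))]:
    q=[R@(ray(c,200+p[0]/4.4,270+p[1]/4.4,.027)[:2]-T)*1000 for p in(A,B)];print("pin tray mm",np.round(q,1).tolist(),np.linalg.norm(q[0]-q[1]))
E
```

```text
t 0.10 tcp [0.1695 0.6014 0.2917] grasp [0.1695 0.6014 0.2327] toolx [-0.    -0.001 -1.   ] tooly [-0.962  0.271  0.   ] toolz [ 0.271  0.962 -0.001] F [ 0.7  0.1 -0.1] gap 1.001 q [ 1.19  0.49  1.56 -0.    1.09 -0.11]
foot [0.536 0.153 0.   ]
foot2 [0.967 0.158 0.   ]
front [0.433 0.159 0.   ]
front [0.433 0.126 0.1  ]
frontL [0.433 0.196 0.3  ]
mon stand [ 0.788 -0.186  0.   ]
scrL [0.892 0.04  0.1  ]
scrR [ 0.818 -0.365  0.1  ]
table edge [ 0.363 -0.154  0.   ]
cabinet [ 0.404 -0.447  0.   ]
pin tray mm [[25.2, 40.5], [-36.3, 68.0]] 67.34654800476244
pin tray mm [[29.7, 21.4], [-33.8, 45.3]] 67.88140711584626
pin tray mm [[32.6, 2.0], [-30.7, -23.0]] 68.04697531257213
pin tray mm [[27.7, -38.4], [-36.4, -64.0]] 69.03656127753968
```

```bash
python3 -m creep '[0,0,0,-5.3,0,0,0, 0,0,0,-5.3,0,0,0, 0,0,0,-5.3,0,0,0, 0,0,0,0,0,0,0]' && python3 -m creep '[0,0,-30,0,0,0,0, 0,0,-30,0,0,0,0, 0,0,-30,0,0,0,0, 0,0,-30,0,0,0,0, 0,0,-30,0,0,0,0, 0,-20,-30,0,0,0,0, 0,-20,-30,0,0,0,0, 0,-20,-30,0,0,0,0, 0,-20,-30,0,0,0,0, 0,0,0,0,0,0,0]'; python3 -c "
from h import *
info()"
```

```text
clock: 0.43
ee_pos: [0.1695, 0.6015, 0.2919]
tcp_rot: [0.502, -0.498, -0.502, -0.498]
contact_force: [0.8, -0.8, 0.6]
finger_gap: 1.0
clock: 1.27
ee_pos: [0.2523, 0.3282, 0.2923]
tcp_rot: [-0.499, 0.501, 0.499, 0.501]
contact_force: [0.0, 0.7, 1.1]
finger_gap: 1.003
t 1.27 tcp [0.2523 0.3282 0.2923] grasp [0.2523 0.3282 0.2333] toolx [ 0.    -0.001 -1.   ] tooly [-1.     0.004 -0.   ] toolz [ 0.004  1.    -0.001] F [0.  0.7 1.1] gap 1.003 q [ 0.76  0.19  2.04 -0.    0.91 -0.81]
```

```bash
python3 -m creep '[0,-20,-25,0,0,0,0, 0,-20,-25,0,0,0,0, 0,-20,-25,0,0,0,0, 0,-18,-25,0,0,0,0, 0,-12,-27.5,0,0,0,0, 0,-12,-27.5,0,0,0,0, 0,-12,-27.5,0,0,0,0, 0,-12,-27.5,0,0,0,0]' && python3 -m creep '[0,-5,-35,0,0,0,0, 0,-10,-35,0,0,0,0, 0,-12,-35,0,0,0,0, 0,-14,-35,0,0,0,0, 0,0,0,0,0,0,0]'; python3 -c "
from h import *
info()
go([.677,-.032,.2],0)"
```

```text
clock: 1.93
ee_pos: [0.3772, 0.121, 0.2923]
tcp_rot: [-0.5, 0.5, 0.5, 0.5]
contact_force: [0.8, 0.3, -0.3]
finger_gap: 0.997
clock: 2.35
ee_pos: [0.4204, -0.0221, 0.2923]
tcp_rot: [-0.5, 0.501, 0.498, 0.501]
contact_force: [-0.9, 0.7, 0.7]
finger_gap: 1.003
t 2.35 tcp [ 0.4204 -0.0221  0.2923] grasp [ 0.4205 -0.0221  0.2333] toolx [ 0.002 -0.001 -1.   ] tooly [-1.     0.004 -0.002] toolz [ 0.004  1.    -0.001] F [-0.9  0.7  0.7] gap 1.003 q [-0.21  0.2   2.03 -0.    0.91 -1.78]
shift mm [  33.7 -256.4   -8.8]
rotvec deg [8.976e+01 3.000e-02 1.200e-01]
```

```bash
python3 -m creep '[4,-32,-1,0,0,0,0, 4,-32,-1,0,0,0,0, 4,-32,-1,0,0,0,0, 4,-32,-1,0,0,0,0, 4,-32,-1,0,0,0,0, 4,-32,-1,0,0,0,0, 4,-32,-1,0,0,0,0, 4,-32,-1,0,0,0,0]' && python3 -m creep '[0,0,0,6.9,0,0,0, 0,0,0,6.9,0,0,0, 0,0,0,6.9,0,0,0, 0,0,0,6.9,0,0,0, 0,0,0,6.9,0,0,0, 0,0,0,6.9,0,0,0, 0,0,0,6.9,0,0,0, 0,0,0,6.9,0,0,0, 0,0,0,6.9,0,0,0, 0,0,0,6.9,0,0,0]' && python3 -m creep '[0,0,0,6.9,0,0,0, 0,0,0,6.9,0,0,0, 0,0,0,6.9,0,0,0, 0,0,0,0,0,0,0]'; python3 -c "
from h import *
info()
import pickle
d={n:snap(n,n+'1') for n in('top','side')}
pickle.dump(d,open('c1.pkl','wb'))
s,r=st()
for n in d:
  for k in(-1,1): print(n,[np.round(proj(d[n],s['ee_pos']+r[:,0]*.078+r[:,2]*k*.0475),1)])
"
```

```text
clock: 3.02
ee_pos: [0.6758, -0.0242, 0.2596]
tcp_rot: [-0.5, 0.5, 0.5, 0.5]
contact_force: [-0.6, -0.3, 0.3]
finger_gap: 1.003
clock: 3.85
ee_pos: [0.6743, -0.0242, 0.2599]
tcp_rot: [-0.127, 0.696, 0.127, 0.695]
contact_force: [-0.2, 0.5, 0.3]
finger_gap: 1.0
clock: 4.18
ee_pos: [0.6743, -0.0243, 0.2599]
tcp_rot: [0.0, 0.707, 0.0, 0.707]
contact_force: [0.3, -0.8, 0.6]
finger_gap: 1.0
t 4.18 tcp [ 0.6743 -0.0243  0.2599] grasp [ 0.6743 -0.0242  0.2009] toolx [-0.  0. -1.] tooly [-0.  1.  0.] toolz [ 1.  0. -0.] F [ 0.3 -0.8  0.6] gap 1.000 q [-0.13  0.59  1.46  0.    1.09 -0.13]
top [array([237.7, 219.6])]
top [array([239.9, 159.9])]
side [array([346.1, 258.9])]
side [array([290.7, 290. ])]
```

View pics/top1.png

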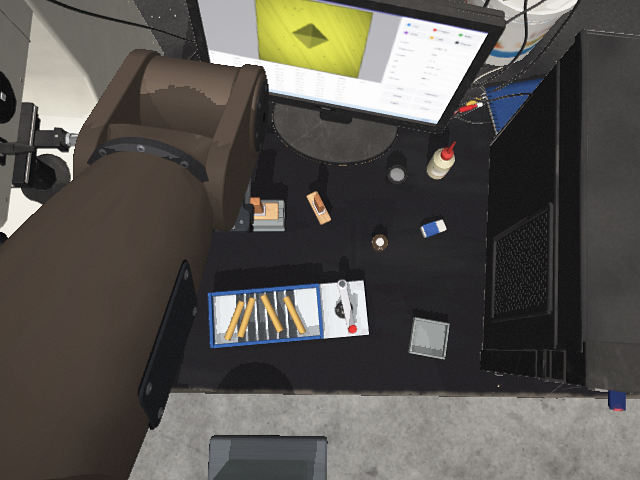

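View pics/side1.png

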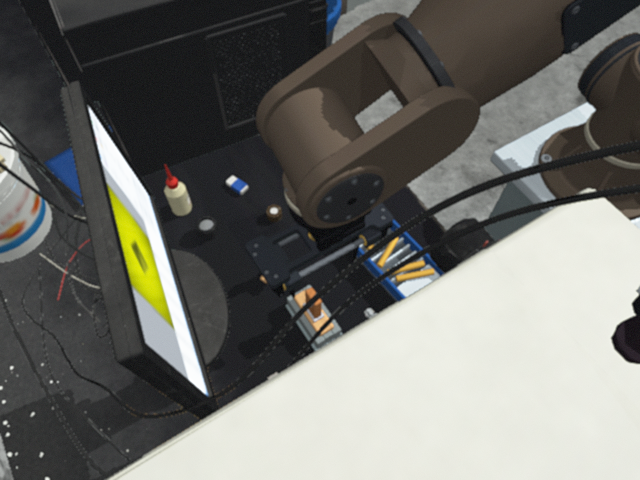

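```bash
cat > ov2.py <<'E'
from ov import *
import pickle,sys
x,y,yaw=map(float,sys.argv[1:4])
d=pickle.load(open("c0.pkl","rb"))
K=fr(x,y,np.radians(yaw))
for n,(x0,y0,x1,y1,S) in dict(top=(220,185,300,240,8),side=(275,270,355,355,7)).items():
    c=d[n];im=cv2.resize(cv2.cvtColor(c["frame"],cv2.COLOR_RGB2BGR)[y0:y1,x0:x1],None,fx=S,fy=S,interpolation=cv2.INTER_CUBIC)
    poly(im,c,rect(K,.015,.042,.044),(0,255,0),x0,y0,S)
    poly(im,c,rect(K,.007,.016,.105),(255,0,0),x0,y0,S)
    poly(im,c,rect(K,.0,.05,.032,.008),(0,0,255),x0,y0,S)
    poly(im,c,rect(K,.0,.05,.032,-.008),(0,0,255),x0,y0,S)
    cv2.imwrite(f"pics/r_{n}.png",im)
E
python3 ov2.py .677 -.032 1
```

```text
(no output)
```

View pics/r_top.png

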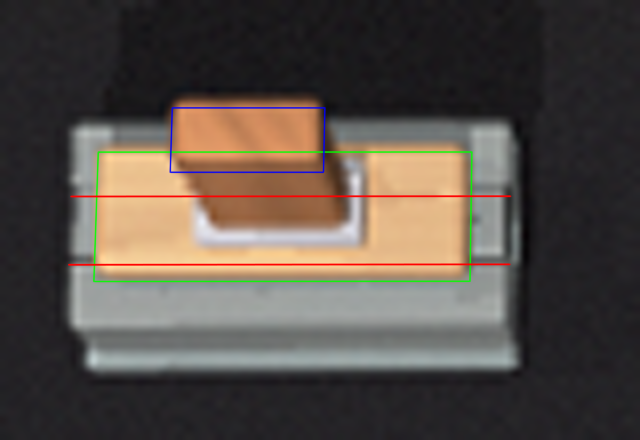

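View pics/r_side.png

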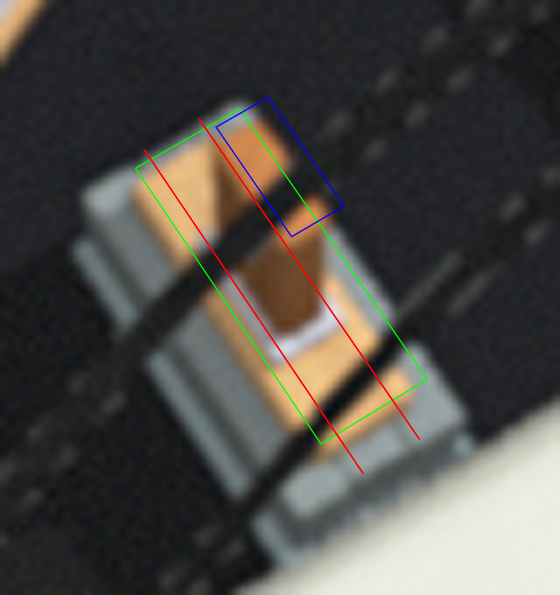

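```bash
python3 -m creep '[0,-7.3,4.2,-1,0,0,0, 25,0,0,0,0,0,0, 25,0,0,0,0,0,0, 25,0,0,0,0,0,0, 20,0,0,0,0,0,0, 15,0,0,0,0,0,0, 10,0,0,0,0,0,0, 5,0,0,0,0,0,0, 0,0,0,0,0,0,0, 0,0,0,0,0,0,0]';  python3 -c "
from h import *
info()
go([.6785,-.0315,.076],1)"
```

```text
clock: 5.12
ee_pos: [0.6788, -0.0323, 0.1358]
tcp_rot: [-0.009, 0.707, 0.009, 0.707]
contact_force: [-0.5, 0.1, 0.6]
finger_gap: 1.003
t 5.12 tcp [ 0.6788 -0.0323  0.1358] grasp [ 0.6789 -0.0323  0.0768] toolx [ 0.001 -0.    -1.   ] tooly [-0.026  1.    -0.   ] toolz [1.    0.026 0.001] F [-0.5  0.1  0.6] gap 1.003 q [-0.14  0.74  1.55  0.    0.86 -0.17]
shift mm [ 0.8  0.8 -0.4]
rotvec deg [0.5  0.04 0.  ]
```

```bash
python3 -m creep '[1,0.8,0,0.5,0,0,60, 0,0,0,0,0,0,120, 0,0,0,0,0,0,180, 0,0,0,0,0,0,230, 0,0,0,0,0,0,255, 0,0,0,0,0,0,255, 0,0,0,0,0,0,255, 0,0,0,0,0,0,255, 0,0,0,0,0,0,255, 0,0,0,0,0,0,255]';  python3 -c "
from h import *
info()
c=snap('side','side2',(255,230,375,360),5)"
```

```text
clock: 5.95
ee_pos: [0.6785, -0.0315, 0.1342]
tcp_rot: [-0.006, 0.707, 0.006, 0.707]
contact_force: [-0.1, -0.3, 0.6]
finger_gap: 0.358
t 5.95 tcp [ 0.6785 -0.0315  0.1342] grasp [ 0.6785 -0.0315  0.0752] toolx [ 0.  0. -1.] tooly [-0.017  1.     0.   ] toolz [1.    0.017 0.   ] F [-0.1 -0.3  0.6] gap 0.358 q [-0.14  0.74  1.55  0.    0.85 -0.16]
```

View pics/side2.png

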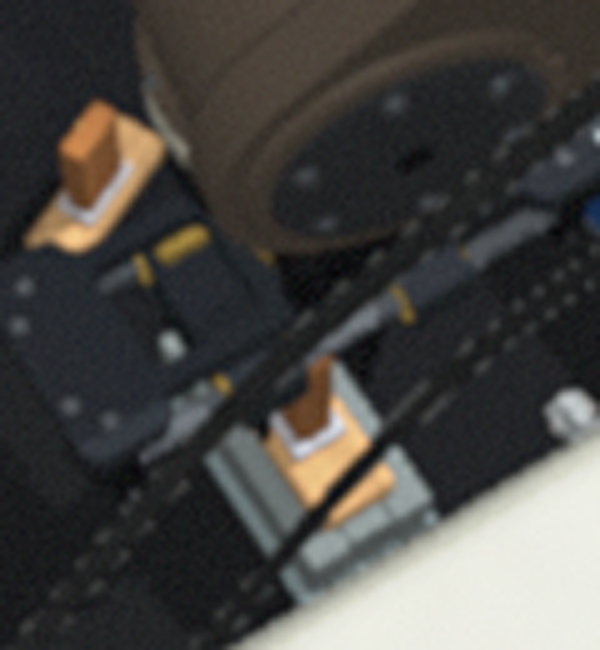

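```bash
python3 -m creep '[0,0,0,0,0,0,255, 0,0,0,0,0,0,255, 0,0,0,0,0,0,255, 0,0,0,0,0,0,255, 0,0,0,0,0,0,255, 0,0,0,0,0,0,255, 0,0,0,0,0,0,255, 0,0,0,0,0,0,255]';  python3 -c "
from h import *
info()
c=snap('side','side3',(275,270,355,355),7)"
```

```text
clock: 6.67
ee_pos: [0.6787, -0.0315, 0.1344]
tcp_rot: [-0.006, 0.707, 0.006, 0.707]
contact_force: [2.5, -0.2, 2.1]
finger_gap: 0.147
t 6.67 tcp [ 0.6787 -0.0315  0.1344] grasp [ 0.6787 -0.0315  0.0754] toolx [ 0.001  0.    -1.   ] tooly [-0.017  1.     0.   ] toolz [1.    0.017 0.001] F [ 2.5 -0.2  2.1] gap 0.147 q [-0.14  0.74  1.55  0.    0.85 -0.16]
```

View pics/side3.png

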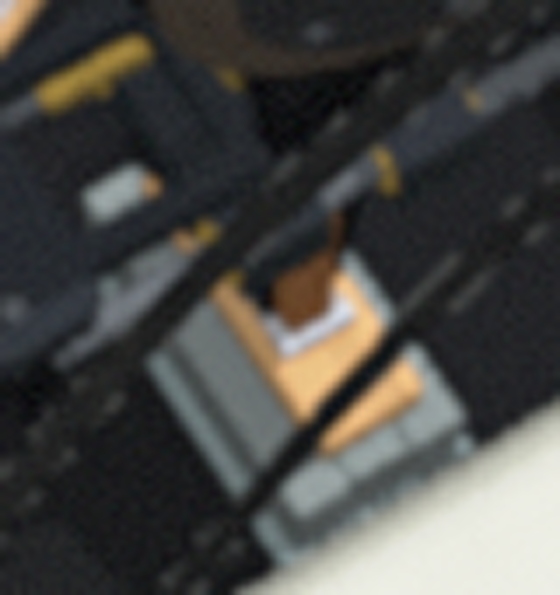

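```bash
python3 -m creep '[-5,0,0,0,0,0,255, -10,0,0,0,0,0,255, -20,0,0,0,0,0,255, -25,0,0,0,0,0,255, -25,0,0,0,0,0,255, -20,0,0,0,0,0,255, 0,0,0,0,0,0,255]' && python3 -m creep '[0,0,0,6.6,0,0,255, 0,0,0,6.6,0,0,255, 0,0,0,6.6,0,0,255, 0,0,0,6.6,0,0,255, 0,0,0,6.6,0,0,255, 0,0,0,6.6,0,0,255, 0,0,0,6.6,0,0,255, 0,0,0,6.6,0,0,255, 0,0,0,6.6,0,0,255, 0,0,0,6.6,0,0,255]' && python3 -m creep '[0,0,0,6.6,0,0,255, 0,0,0,6.6,0,0,255, 0,0,0,6.5,0,0,255, 0,0,0,0,0,0,255]'
cat >> h.py <<'E'
TC=np.array([.495,-.056]);YAW=np.radians(5.4)
def T2W(x,y,z): # tray mm (z above ridges) -> world m
    c,s=np.cos(YAW),np.sin(YAW);x,y,z=x/1e3,y/1e3,z/1e3
    return np.array([TC[0]+c*x-s*y,TC[1]+s*x+c*y,.02+z])
def W2T(p):
    c,s=np.cos(YAW),np.sin(YAW);d=np.array(p[:2])-TC
    return np.array([c*d[0]+s*d[1],-s*d[0]+c*d[1],p[2]-.02])*1e3
def rk():
    s,r=st();g=s["ee_pos"]+r[:,0]*.059; print("rake tray mm",np.round(W2T(g+[0,0,.0006-.068]),1),"F",np.round(s["contact_force"],1),"toolz hdg %.1f"%np.degrees(np.arctan2(r[1,2],r[0,2])),"gap %.3f"%s["finger_gap"],"t %.1f"%s["clock"])
def grake(x,y,z): go(T2W(x,y,z)+[0,0,.068-.0006],-90+np.degrees(YAW))
E
python3 -c "
from h import *
info();rk();grake(0,-81,100);grake(0,-81,4)"
```

```text
clock: 7.3
ee_pos: [0.6793, -0.0316, 0.2443]
tcp_rot: [-0.006, 0.705, 0.006, 0.709]
contact_force: [0.2, 0.5, -1.4]
finger_gap: 0.145
clock: 8.13
ee_pos: [0.678, -0.0315, 0.2384]
tcp_rot: [0.382, 0.596, -0.382, 0.595]
contact_force: [-0.0, 0.2, -2.3]
finger_gap: 0.146
clock: 8.47
ee_pos: [0.678, -0.0315, 0.2384]
tcp_rot: [0.478, 0.522, -0.478, 0.521]
contact_force: [-0.2, 0.3, -1.5]
finger_gap: 0.147
t 8.47 tcp [ 0.678  -0.0315  0.2384] grasp [ 0.6779 -0.0315  0.1794] toolx [-0.002  0.    -1.   ] tooly [ 0.996  0.086 -0.002] toolz [ 0.086 -0.996 -0.   ] F [-0.2  0.3 -1.5] gap 0.147 q [-0.14  0.62  1.47  0.    1.05  1.34]
rake tray mm [184.4   7.2  92. ] F [-0.2  0.3 -1.5] toolz hdg -85.0 gap 0.147 t 8.5
shift mm [  -7.7 -183.8   89.6]
rotvec deg [-0.45 -0.03  0.1 ]
shift mm [  88.3 -183.6   89.7]
rotvec deg [-0.45 -0.03  0.1 ]
```

```bash
python3 -m creep '[0,-23,11.2,-0.4,0,0,255, 0,-23,11.2,0,0,0,255, 0,-23,11.2,0,0,0,255, 0,-23,11.2,0,0,0,255, 0,-23,11.2,0,0,0,255, 0,-23,11.2,0,0,0,255, 0,-23,11.2,0,0,0,255, 0,-23,11.2,0,0,0,255, 0,0,0,0,0,0,255, 0,0,0,0,0,0,255]'; python3 -c "
from h import *
info();rk();grake(0,-81,4)
c=snap('side','side4',(280,130,480,310),4)"
```

```text
clock: 9.3
ee_pos: [0.5035, -0.1391, 0.2393]
tcp_rot: [0.474, 0.525, -0.474, 0.524]
contact_force: [0.2, 0.8, -2.3]
finger_gap: 0.148
t 9.30 tcp [ 0.5035 -0.1391  0.2393] grasp [ 0.5035 -0.1391  0.1803] toolx [-0.  0. -1.] tooly [ 0.995  0.1   -0.   ] toolz [ 0.1   -0.995 -0.   ] F [ 0.2  0.8 -2.3] gap 0.148 q [-0.4   0.41  1.87  0.    0.86  1.07]
rake tray mm [  0.6 -83.6  92.9] F [ 0.2  0.8 -2.3] toolz hdg -84.3 gap 0.148 t 9.3
shift mm [88.9 -0.6 -2.5]
rotvec deg [ 0.35 -0.01  0.01]
```

View pics/side4.png

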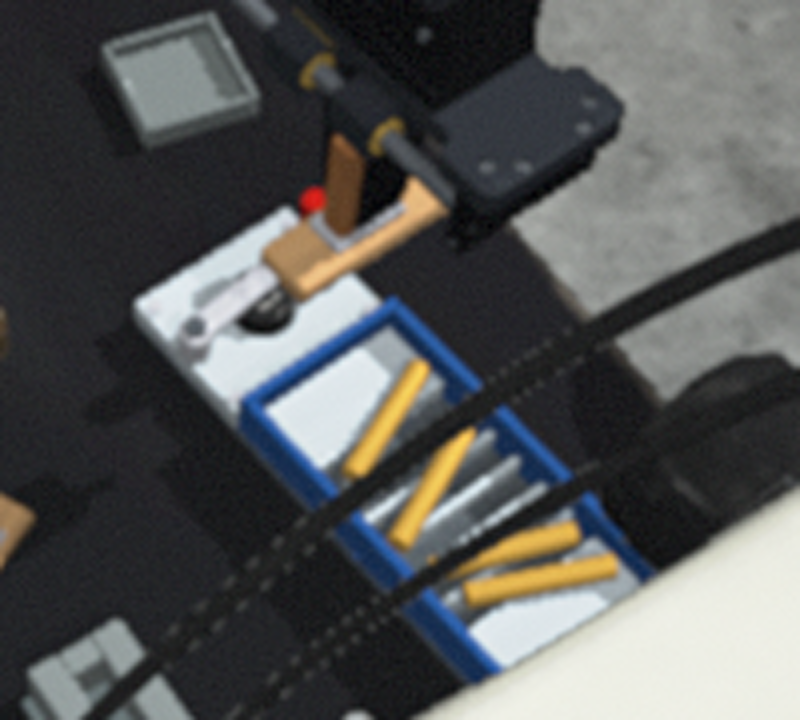

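```bash
python3 -m creep '[20,-0.3,-1.2,0.3,0,0,255, 20,-0.3,-1.3,0,0,0,255, 15,0,0,0,0,0,255, 10,0,0,0,0,0,255, 0,0,0,0,0,0,255]'; python3 -c "
from h import *
from ov import *
rk();grake(0,-81,4)
s,r=st();g=s['ee_pos']+r[:,0]*.059+[0,0,.0006]
x0,y0,x1,y1=290,160,420,290;S=5
c=snap('side','x',(x0,y0,x1,y1),S);im=cv2.imread('pics/x.png')
B=lambda a,b,z:g+r[:,1]*a+r[:,2]*b+np.array([0,0,z])
for z in(-.032,-.044): poly(im,c,rect(B,.042,.015,z),(0,255,0),x0,y0,S)
poly(im,c,rect(B,.0315,.0035,-.068),(0,0,255),x0,y0,S)
Tf=lambda a,b,z:T2W(a*1e3,b*1e3,z*1e3)
poly(im,c,rect(Tf,.048,.098,.016),(0,255,255),x0,y0,S);poly(im,c,rect(Tf,.042,.092,.016),(0,255,255),x0,y0,S)
cv2.imwrite('pics/side5.png',im)
"
```

```text
clock: 9.77
ee_pos: [0.5034, -0.1356, 0.1723]
tcp_rot: [0.475, 0.524, -0.476, 0.522]
contact_force: [0.1, 0.1, -2.1]
finger_gap: 0.145
rake tray mm [  0.7 -80.   25.9] F [ 0.1  0.1 -2.1] toolz hdg -84.5 gap 0.145 t 9.8
shift mm [21.9 -0.6  1.1]
rotvec deg [ 0.07 -0.09  0.15]
```

View pics/side5.png

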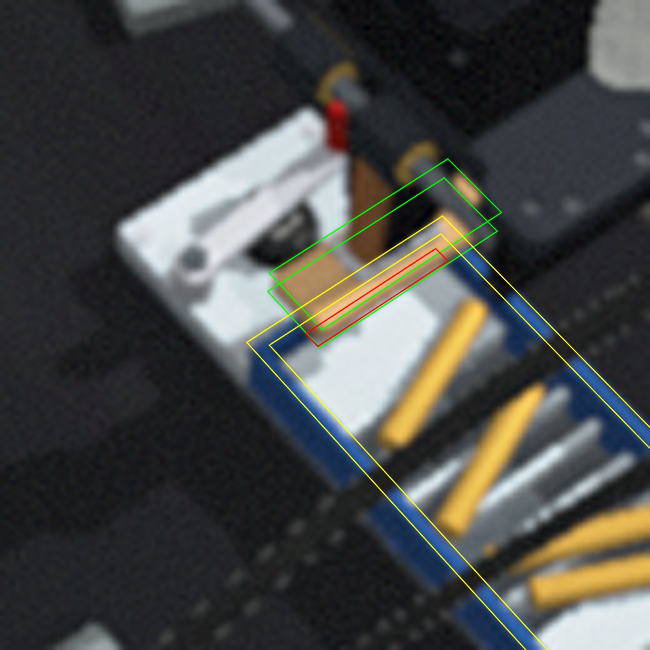

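```bash
python3 -m creep '[6,-0.5,1,0,0,0,255, 6,0,0,0,0,0,255, 5,0,0,0,0,0,255, 4,0,0,0,0,0,255, 0,0,0,0,0,0,255]' ; python3 -c "
from h import *
rk();grake(0,-81,4)
c=snap('side','side6',(290,160,450,310),5)"
```

```text
clock: 10.23
ee_pos: [0.5027, -0.1372, 0.1525]
tcp_rot: [0.476, 0.523, -0.476, 0.522]
contact_force: [-0.4, 0.2, -2.2]
finger_gap: 0.148
rake tray mm [ -0.  -81.6   6.1] F [-0.4  0.2 -2.2] toolz hdg -84.6 gap 0.148 t 10.2
shift mm [ 2.1  0.  -0.6]
rotvec deg [-0.05 -0.03  0.04]
```

View pics/side6.png

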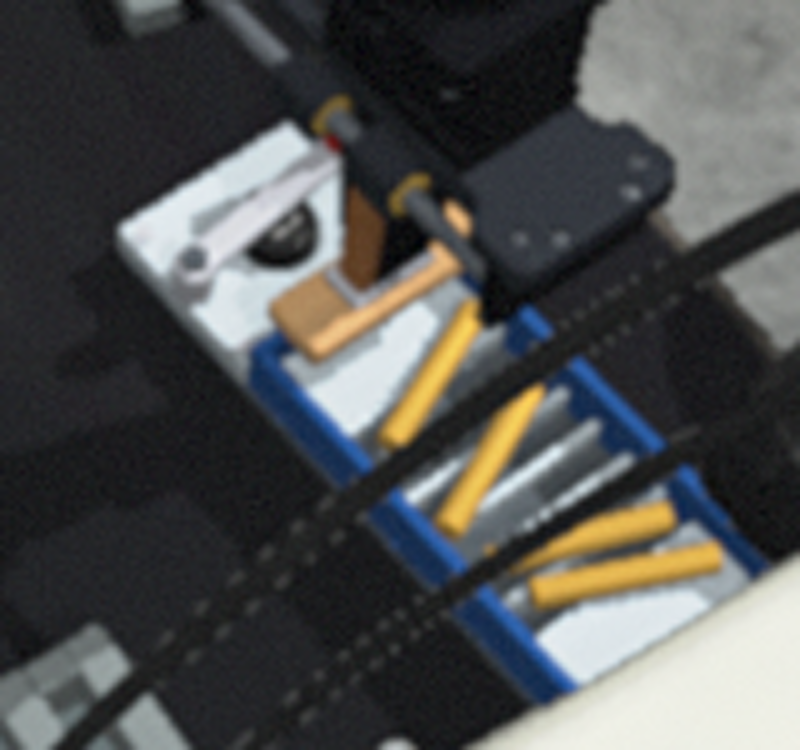

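```bash
python3 -m creep '[2,0,0,0,0,0,255, 0,0,-2.5,0,0,0,255, 0,0,-2.5,0,0,0,255, 0,0,-2.5,0,0,0,255, 0,0,-2.5,0,0,0,255, 0,0,-2.5,0,0,0,255, 0,0,-2.5,0,0,0,255, 0,0,-2.5,0,0,0,255, 0,0,-2.5,0,0,0,255, 0,0,-2.5,0,0,0,255]' ; python3 -c "
from h import *
rk();grake(0,-81,4)
c=snap('side','side7',(290,160,450,310),5)"
```

```text
clock: 11.12
ee_pos: [0.5008, -0.1146, 0.1512]
tcp_rot: [0.476, 0.523, -0.476, 0.523]
contact_force: [-0.1, -0.5, -1.9]
finger_gap: 0.144
rake tray mm [  0.2 -58.9   4.8] F [-0.1 -0.5 -1.9] toolz hdg -84.6 gap 0.144 t 11.1
shift mm [ 0.8 -0.2 22.1]
rotvec deg [-0.05 -0.   -0.  ]
```

View pics/side7.png

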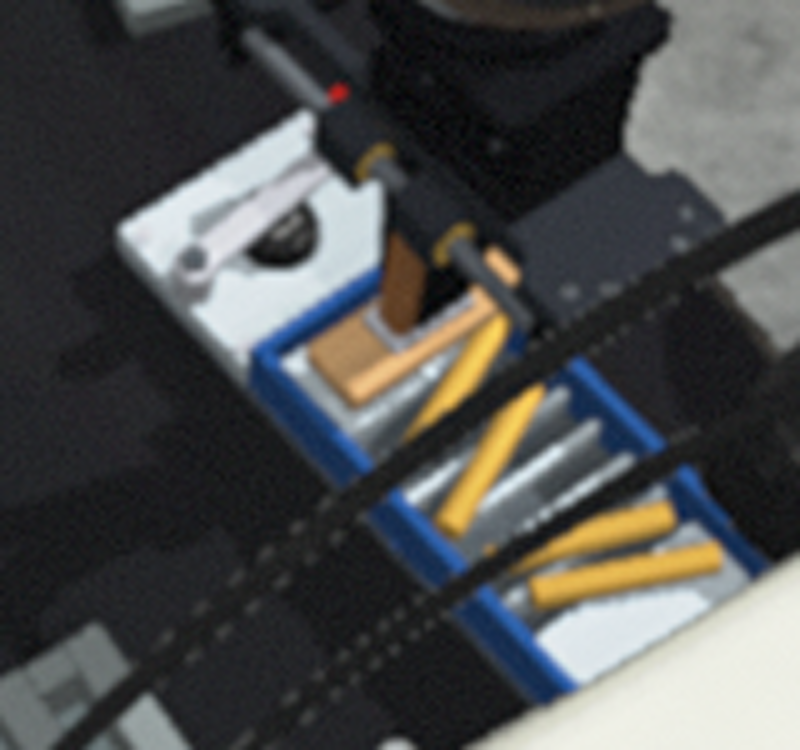

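```bash
python3 -m creep '[0.5,0,-2.5,0,0,0,255, 0,0,-2.5,0,0,0,255, 0,0,-2.5,0,0,0,255, 0,0,-2.5,0,0,0,255, 0,0,-2.5,0,0,0,255, 0,0,-2.5,0,0,0,255, 0,0,-2.5,0,0,0,255, 0,0,0,0,0,0,255]' ; python3 -c "
from h import *
rk()
c=snap('side','side8',(290,160,450,310),5)"
```

```text
clock: 11.83
ee_pos: [0.4991, -0.097, 0.1507]
tcp_rot: [0.476, 0.523, -0.476, 0.523]
contact_force: [-0.2, -0.1, -1.4]
finger_gap: 0.147
rake tray mm [  0.2 -41.2   4.3] F [-0.2 -0.1 -1.4] toolz hdg -84.6 gap 0.147 t 11.8
```

View pics/side8.png

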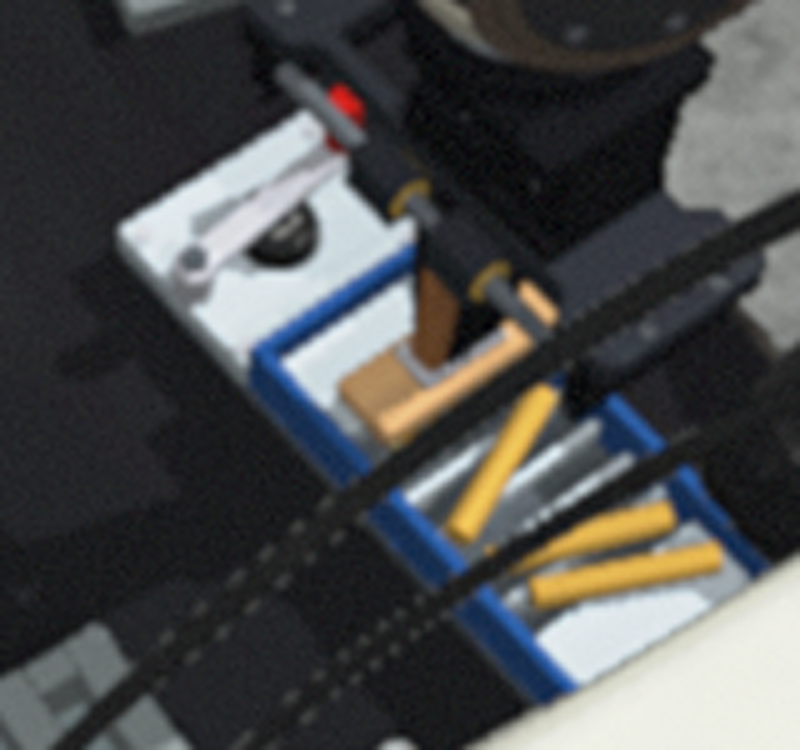

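```bash
python3 -m creep '[0,0,-2,0,0,0,255, 0,0,-2,0,0,0,255, 0,0,-2,0,0,0,255, 0,0,-2,0,0,0,255, 0,0,-2,0,0,0,255, 0,0,0,0,0,0,255]' ; python3 -c "
from h import *
rk()
c=snap('side','side9',(290,160,450,310),5)"
```

```text
clock: 12.38
ee_pos: [0.4982, -0.0871, 0.1507]
tcp_rot: [0.476, 0.523, -0.476, 0.523]
contact_force: [-1.6, -0.4, -1.2]
finger_gap: 0.146
rake tray mm [  0.2 -31.3   4.3] F [-1.6 -0.4 -1.2] toolz hdg -84.6 gap 0.146 t 12.4
```

View pics/side9.png

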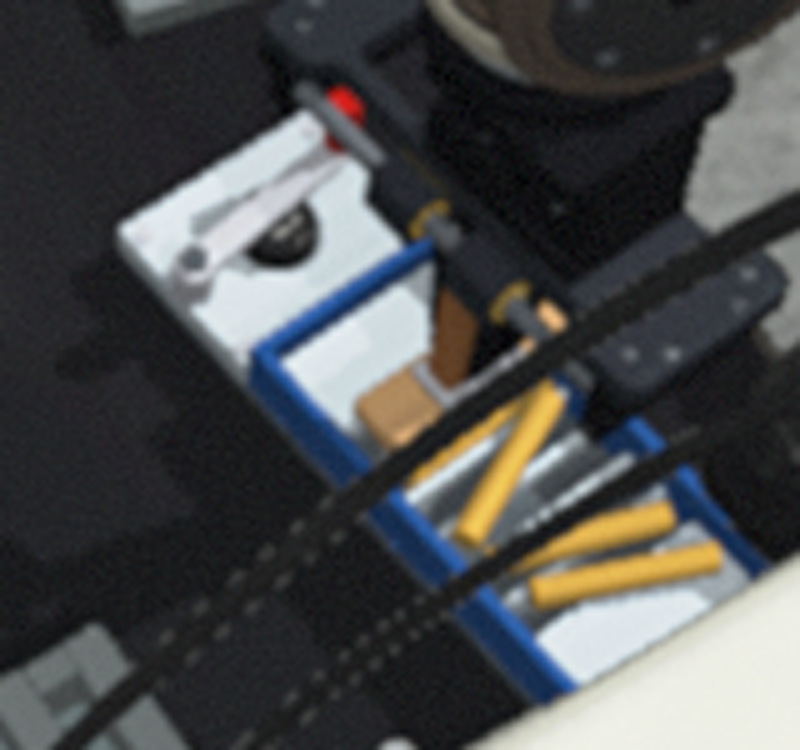

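```bash
python3 -m creep '[0,0,-2,0,0,0,255, 0,0,-2,0,0,0,255, 0,0,-2,0,0,0,255, 0,0,-2,0,0,0,255, 0,0,-2,0,0,0,255, 0,0,-2,0,0,0,255, 0,0,-2,0,0,0,255, 0,0,0,0,0,0,255]' ; python3 -c "
from h import *
rk()
c=snap('side','side10',(290,160,450,310),5)"
```

```text
clock: 13.1
ee_pos: [0.4969, -0.0732, 0.1507]
tcp_rot: [0.476, 0.523, -0.476, 0.523]
contact_force: [0.7, -0.3, -1.6]
finger_gap: 0.149
rake tray mm [  0.3 -17.3   4.3] F [ 0.7 -0.3 -1.6] toolz hdg -84.6 gap 0.149 t 13.1
```

View pics/side10.png

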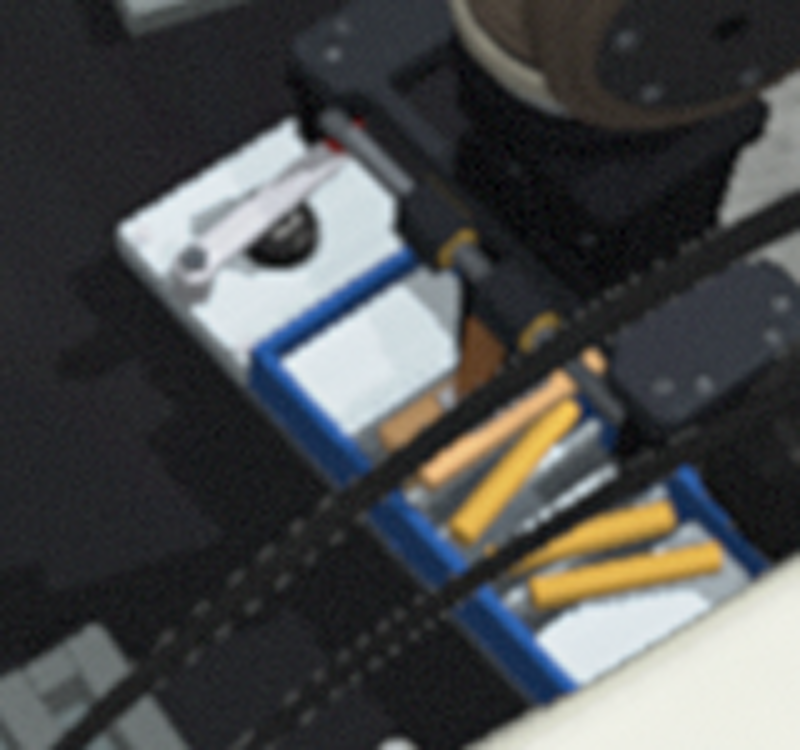

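```bash
python3 -m creep '[0,0,-2,0,0,0,255, 0,0,-2,0,0,0,255, 0,0,-2,0,0,0,255, 0,0,-2,0,0,0,255, 0,0,-2,0,0,0,255, 0,0,-2,0,0,0,255, 0,0,-2,0,0,0,255, 0,0,0,0,0,0,255]' ; python3 -c "
from h import *
rk()
c=snap('side','side11',(290,160,450,310),5)"
```

```text
clock: 13.82
ee_pos: [0.4956, -0.0593, 0.1507]
tcp_rot: [0.476, 0.523, -0.476, 0.523]
contact_force: [-0.5, -0.8, -1.5]
finger_gap: 0.148
rake tray mm [ 0.2 -3.3  4.3] F [-0.5 -0.8 -1.5] toolz hdg -84.6 gap 0.148 t 13.8
```

View pics/side11.png

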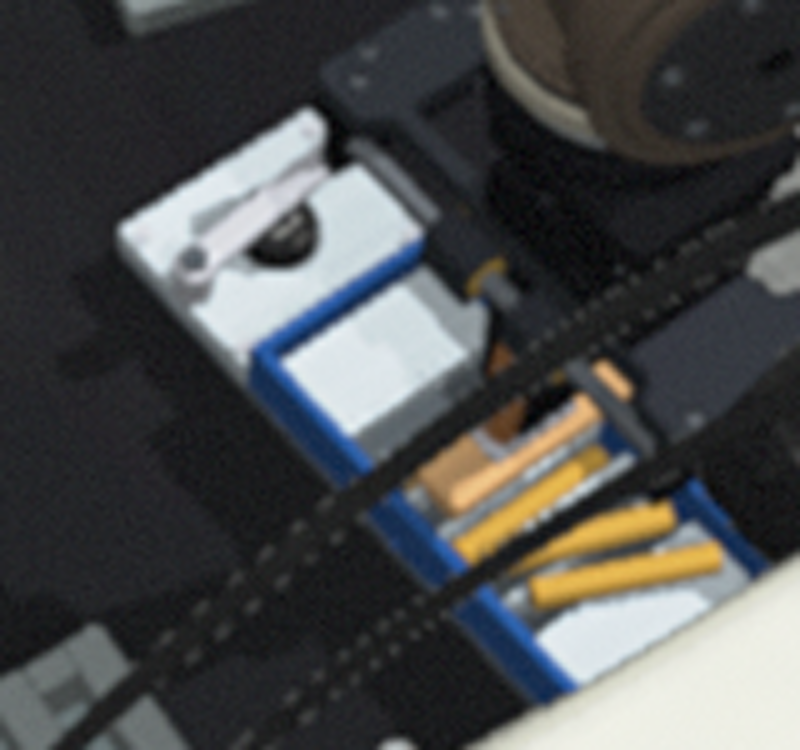

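```bash
python3 -m creep '[0,0,-2,0,0,0,255, 0,0,-2,0,0,0,255, 0,0,-2,0,0,0,255, 0,0,-2,0,0,0,255, 0,0,-2,0,0,0,255, 0,0,-2,0,0,0,255, 0,0,-2,0,0,0,255, 0,0,0,0,0,0,255]' ; python3 -c "
from h import *
rk()
c=snap('side','side12',(290,160,450,310),5)"
```

```text
clock: 14.53
ee_pos: [0.4943, -0.0453, 0.1507]
tcp_rot: [0.476, 0.523, -0.476, 0.523]
contact_force: [-0.8, -0.3, -1.4]
finger_gap: 0.145
rake tray mm [ 0.3 10.7  4.3] F [-0.8 -0.3 -1.4] toolz hdg -84.6 gap 0.145 t 14.5
```

View pics/side12.png

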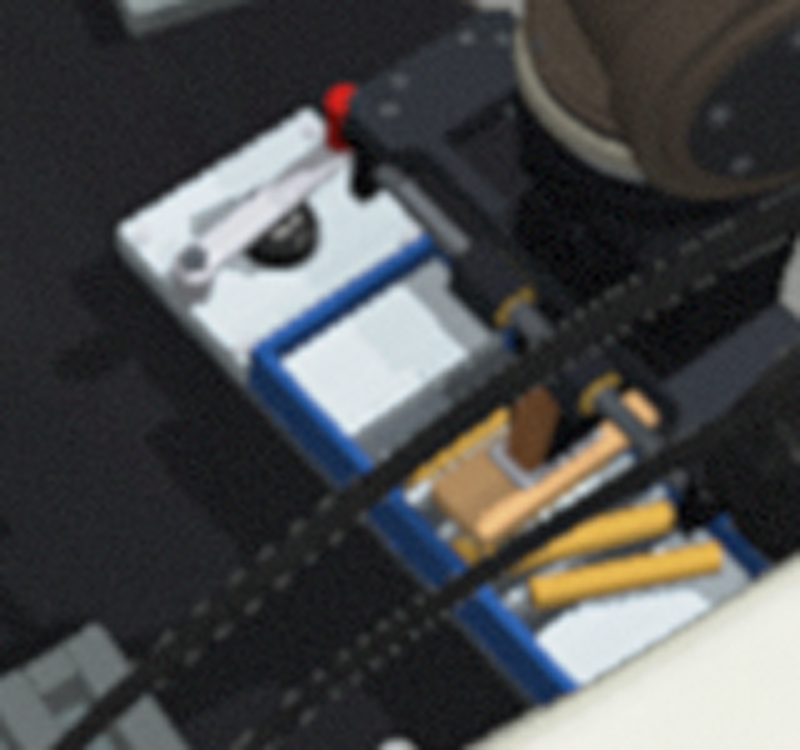

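```bash
python3 -m creep '[0,0,-2,0,0,0,255, 0,0,-2,0,0,0,255, 0,0,-2,0,0,0,255, 0,0,-2,0,0,0,255, 0,0,-2,0,0,0,255, 0,0,-2,0,0,0,255, 0,0,-2,0,0,0,255, 0,0,0,0,0,0,255]' ; python3 -c "
from h import *
rk()
c=snap('side','side13',(290,160,450,310),5)"
```

```text
clock: 15.25
ee_pos: [0.493, -0.0314, 0.1507]
tcp_rot: [0.476, 0.523, -0.476, 0.523]
contact_force: [-0.0, -0.2, -0.6]
finger_gap: 0.146
rake tray mm [ 0.3 24.7  4.3] F [-0.  -0.2 -0.6] toolz hdg -84.6 gap 0.146 t 15.2
```

View pics/side13.png

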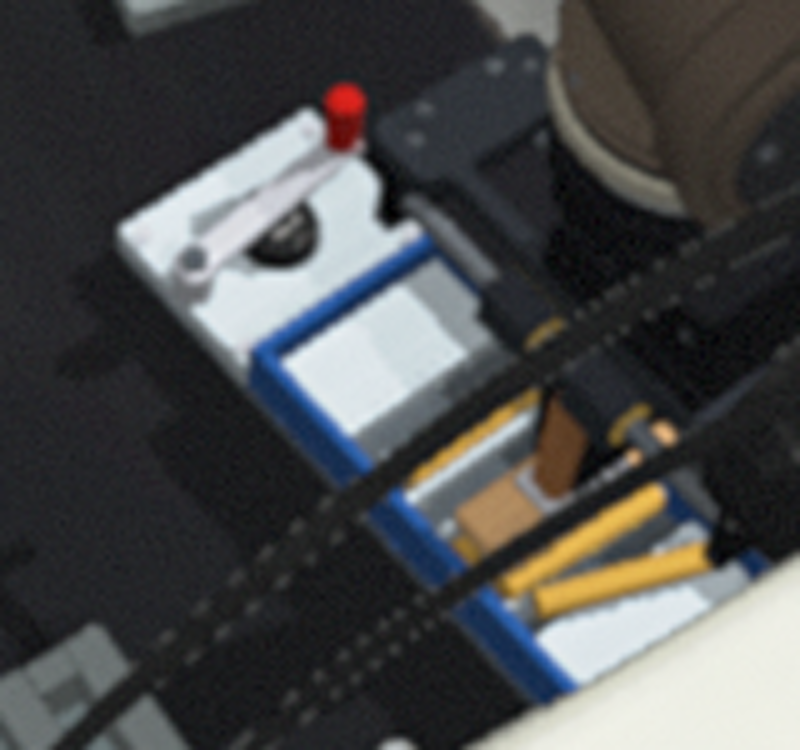

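```bash
python3 -m creep '[0,0,-2,0,0,0,255, 0,0,-2,0,0,0,255, 0,0,-2,0,0,0,255, 0,0,-2,0,0,0,255, 0,0,-2,0,0,0,255, 0,0,-2,0,0,0,255, 0,0,0,0,0,0,255]' ; python3 -c "
from h import *
rk()
c=snap('side','side14',(330,190,450,310),6)"
```

```text
clock: 15.88
ee_pos: [0.4918, -0.0194, 0.1507]
tcp_rot: [0.476, 0.523, -0.476, 0.523]
contact_force: [0.7, 0.6, -3.0]
finger_gap: 0.142
rake tray mm [ 0.2 36.7  4.3] F [ 0.7  0.6 -3. ] toolz hdg -84.6 gap 0.142 t 15.9
```

View pics/side14.png

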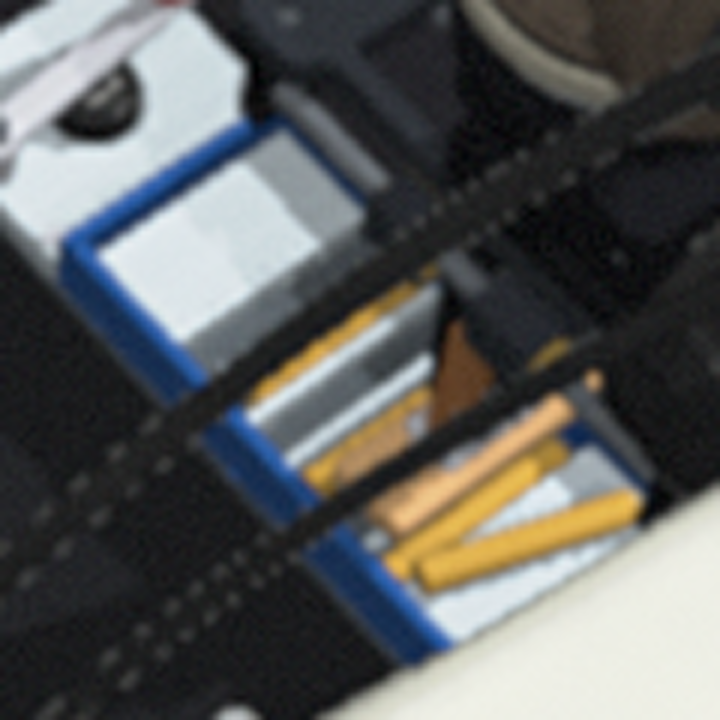

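```bash
python3 -m creep '[0,0,-2,0,0,0,255, 0,0,-2,0,0,0,255, 0,0,-2,0,0,0,255, 0,0,0,0,0,0,255]' ; python3 -c "
from h import *
rk()
c=snap('side','side15',(330,190,450,310),6)"
```

```text
clock: 16.27
ee_pos: [0.4913, -0.0135, 0.1507]
tcp_rot: [0.476, 0.523, -0.476, 0.523]
contact_force: [0.6, -0.3, -1.0]
finger_gap: 0.147
rake tray mm [ 0.3 42.7  4.3] F [ 0.6 -0.3 -1. ] toolz hdg -84.6 gap 0.147 t 16.3
```

View pics/side15.png

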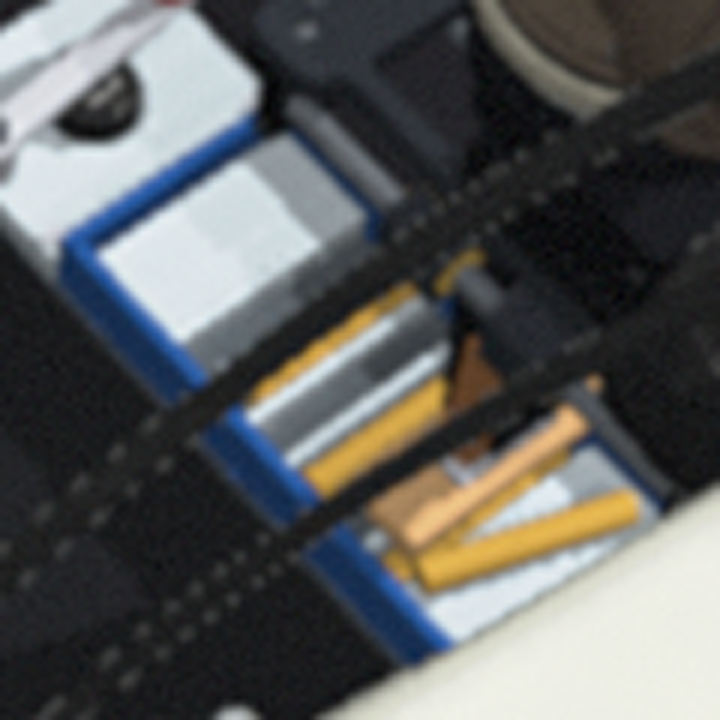

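```bash
python3 -m creep '[-10,0,0,0,0,0,255, -15,0,0,0,0,0,255, -15,0,-6,0,0,0,255, 0,0,-10,0,0,0,255, 0,0,-12,0,0,0,255, 0,0,-10,0,0,0,255, 0,0,-3,0,0,0,255, 0,0,0,0,0,0,255]' ; python3 -c "
from h import *
rk()
c=snap('side','side16',(330,190,450,310),6)
for u,v in((625,503),(425,573)): print(W2T(ray(c,330+u/6,190+v/6,.026)))
snap('top','top16',(190,260,330,360),5)"
```

```text
clock: 16.98
ee_pos: [0.4871, 0.0281, 0.1901]
tcp_rot: [0.475, 0.524, -0.476, 0.523]
contact_force: [-0.7, -1.1, -1.3]
finger_gap: 0.146
rake tray mm [ 0.  84.5 43.7] F [-0.7 -1.1 -1.3] toolz hdg -84.5 gap 0.146 t 17.0
[-33.74000114  76.27075307   6.        ]
[29.87681235 57.63450886  6.        ]
```

View pics/side16.png

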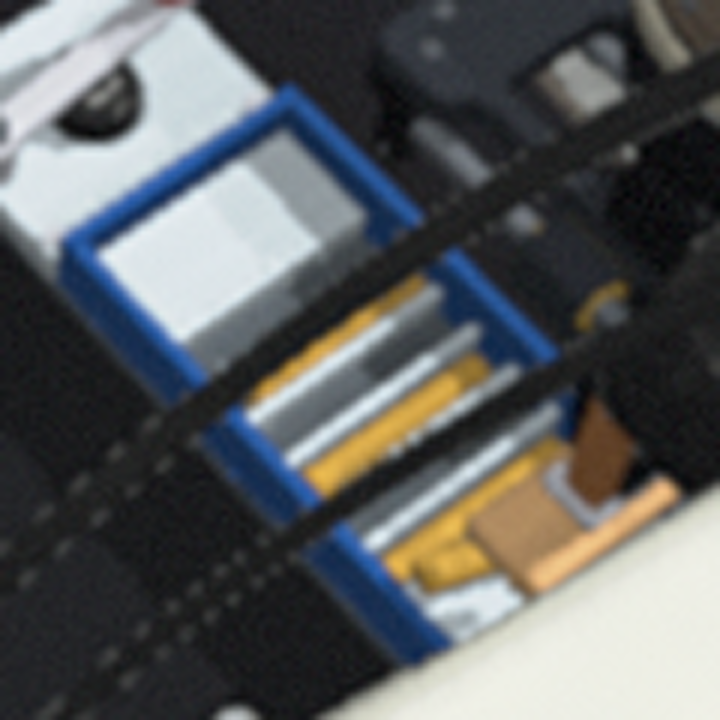

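View pics/top16.png

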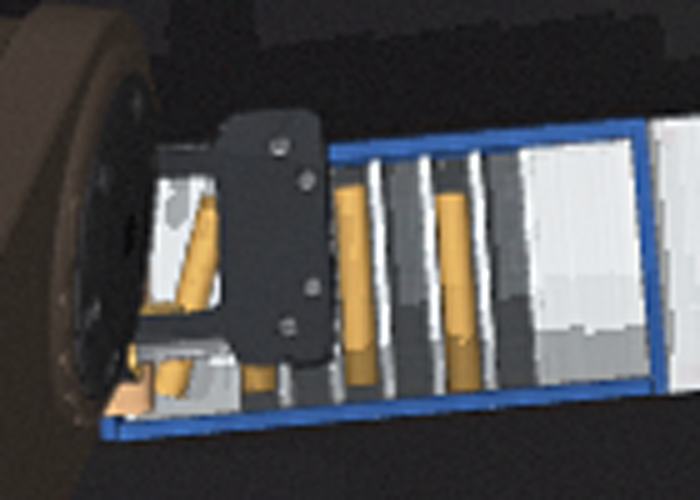

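```bash
python3 -c "
from h import *
c=optics.capture('top')
for u,v in((172,390),(207,200)): print(W2T(ray(c,190+u/5,260+v/5,.028)))
for u,v in((113,436),(644,122),(660,390)): print('wall',W2T(ray(c,190+u/5,260+v/5,.036)))
g=T2W(7,76.4,30)+[0,0,.0674]
go(g,-90+5.4-16.3)"
```

```text
[-34.89624289  73.51893903   8.        ]
[30.04272368 58.4885165   8.        ]
wall [-49.0478104   92.85584773  16.        ]
wall [ 44.42194081 -97.27993208  16.        ]
wall [-48.66448521 -95.49651317  16.        ]
shift mm [13.9  6.7  6.9]
rotvec deg [16.27 -0.    0.04]
```

```bash
python3 -m creep '[0,3.5,3.5,5,0,0,255, 0,0,0,5,0,0,255, 0,0,0,5,0,0,255, 0,0,0,0,0,0,255]' ; python3 -c "
from h import *
rk();go(T2W(7,76.8,4)+[0,0,.0674],-99.6)"
```

```text
clock: 17.47
ee_pos: [0.4914, 0.0234, 0.1905]
tcp_rot: [-0.541, -0.455, 0.541, -0.455]
contact_force: [-0.6, 0.3, -1.5]
finger_gap: 0.145
rake tray mm [ 3.8 79.4 44.1] F [-0.6  0.3 -1.5] toolz hdg -99.9 gap 0.145 t 17.5
shift mm [40.1  3.7  1.7]
rotvec deg [-0.3  -0.    0.02]
```

```bash
python3 -m creep '[8,3.7,1.7,0,0,0,255, 8,0,0,0,0,0,255, 8,0,0,0,0,0,255, 6,0,0,0,0,0,255, 3,0,0,0,0,0,255, 2,0,0,0,0,0,255, 0,0,0,0,0,0,255]' ; python3 -c "
from h import *
rk();go(T2W(7,76.8,4)+[0,0,.0674],-99.6)
snap('top','top17',(190,260,330,360),5)"
```

```text
clock: 18.05
ee_pos: [0.4946, 0.0216, 0.1552]
tcp_rot: [-0.54, -0.457, 0.54, -0.456]
contact_force: [-0.2, 0.4, -0.8]
finger_gap: 0.148
rake tray mm [ 6.8 77.3  8.8] F [-0.2  0.4 -0.8] toolz hdg -99.6 gap 0.148 t 18.1
shift mm [4.8 0.3 0.4]
rotvec deg [-0.02 -0.    0.05]
```

View pics/top17.png

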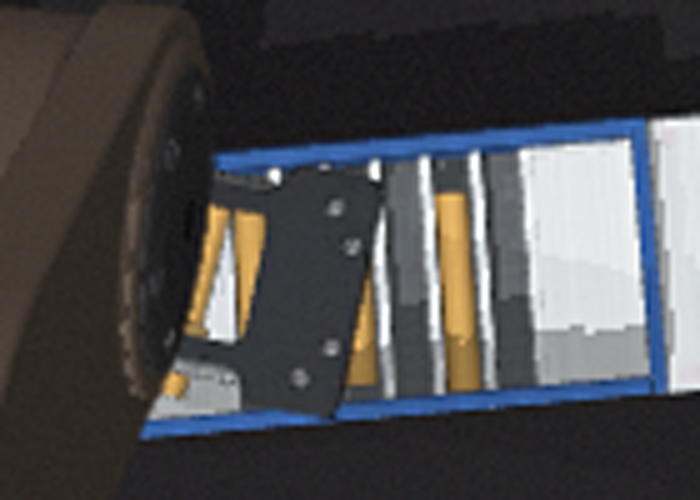

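```bash
python3 -m creep '[4.5,0,0,0,0,0,255, 0,0,0,-1.6,0,0,255, 0,0,0,-1.6,0,0,255, 0,0,0,-1.6,0,0,255, 0,0,0,-1.6,0,0,255, 0,0,0,-1.6,0,0,255, 0,0,0,-1.6,0,0,255, 0,0,0,-1.6,0,0,255, 0,0,0,-1.9,0,0,255, 0,0,0,-1.9,0,0,255]' ; python3 -c "
from h import *
rk()
go(T2W(0,77,4)+[0,0,.0674],-84.6)
snap('side','side17',(330,190,450,310),6)"
```

```text
clock: 18.93
ee_pos: [0.4948, 0.0216, 0.1513]
tcp_rot: [0.476, 0.523, -0.475, 0.523]
contact_force: [0.4, -0.1, -2.1]
finger_gap: 0.147
rake tray mm [ 7.1 77.3  4.9] F [ 0.4 -0.1 -2.1] toolz hdg -84.5 gap 0.147 t 18.9
shift mm [ 0.9 -7.1  0.2]
rotvec deg [ 0.06  0.   -0.03]
```

View pics/side17.png

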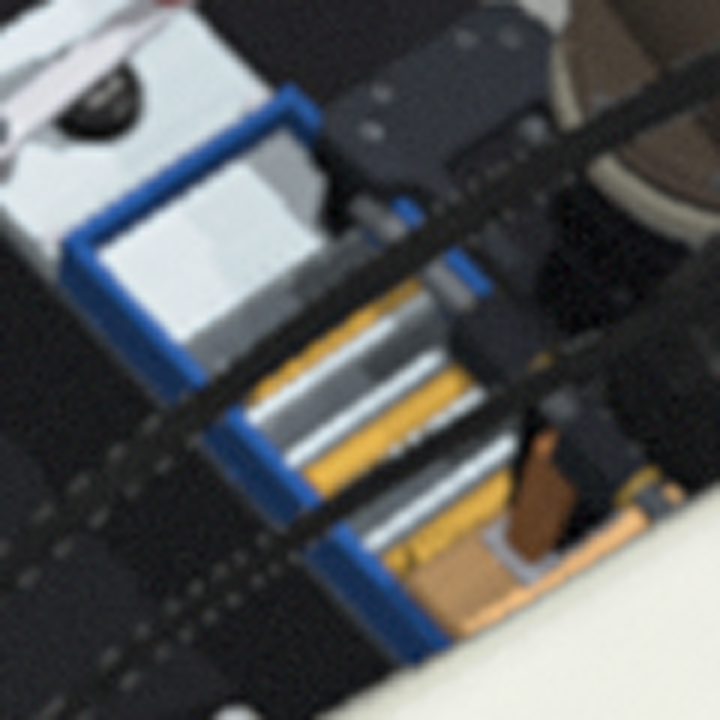

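```bash
python3 -m creep '[0.5,-2,0,0,0,0,255, 0,-2,1.5,0,0,0,255, 0,-2,2,0,0,0,255, 0,-1,2,0,0,0,255, 0,0,2,0,0,0,255, 0,0,2,0,0,0,255, 0,0,2,0,0,0,255, 0,0,2,0,0,0,255, 0,0,2,0,0,0,255, 0,0,2,0,0,0,255]' && python3 -m creep '[0,0,2,0,0,0,255, 0,0,2,0,0,0,255, 0,0,2,0,0,0,255, 0,0,2,0,0,0,255, 0,0,2,0,0,0,255, 0,0,0,0,0,0,255]';  python3 -c "
from h import *
rk()
snap('side','side18',(330,190,450,310),6)"
```

```text
clock: 19.82
ee_pos: [0.4894, 0.0032, 0.1507]
tcp_rot: [0.476, 0.523, -0.476, 0.523]
contact_force: [0.5, 0.4, -2.3]
finger_gap: 0.146
clock: 20.32
ee_pos: [0.4903, -0.0068, 0.1507]
tcp_rot: [0.476, 0.523, -0.476, 0.523]
contact_force: [-0.3, -0.4, -1.6]
finger_gap: 0.146
rake tray mm [-0.  49.4  4.3] F [-0.3 -0.4 -1.6] toolz hdg -84.7 gap 0.146 t 20.3
```

View pics/side18.png

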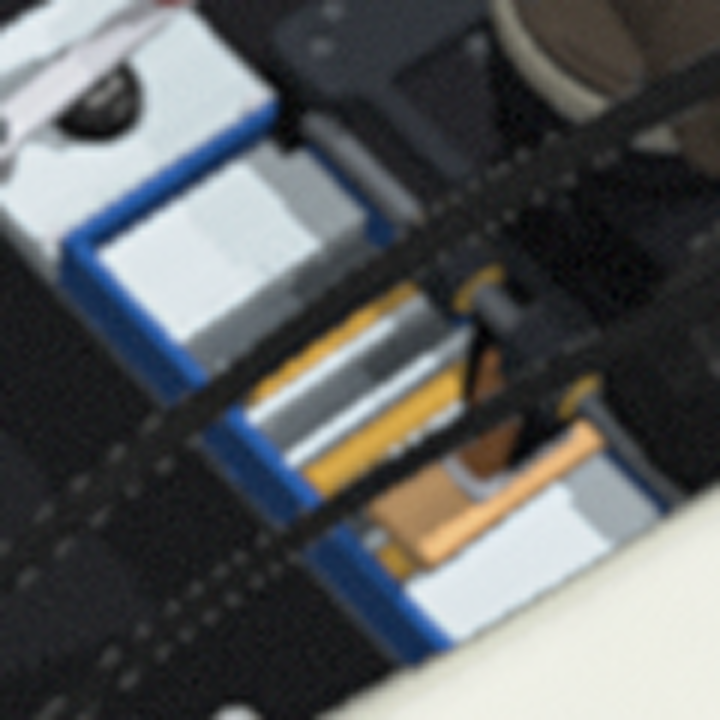

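Pin A is being carried over the full groove; continue to groove 27.

```bash
python3 -m creep '[0,0,2,0,0,0,255, 0,0,2,0,0,0,255, 0,0,2,0,0,0,255, 0,0,2,0,0,0,255, 0,0,2,0,0,0,255, 0,0,2,0,0,0,255, 0,0,2,0,0,0,255, 0,0,2,0,0,0,255, 0,0,2,0,0,0,255, 0,0,2,0,0,0,255]' && python3 -m creep '[0,0,0,0,0,0,255, -10,0,0,0,0,0,255, -15,0,0,0,0,0,255, -15,0,0,0,0,0,255, 0,0,-25,0,0,0,255, 0,0,-25,0,0,0,255, 0,0,-25,0,0,0,255, 0,0,-25,0,0,0,255, 0,0,0,0,0,0,255, 0,0,0,0,0,0,255]';  python3 -c "
from h import *
rk()
snap('side','side19',(330,190,450,310),6)
snap('top','top19',(190,260,330,360),5)"
```

```text
clock: 21.2
ee_pos: [0.4922, -0.0266, 0.1507]
tcp_rot: [0.476, 0.523, -0.476, 0.523]
contact_force: [0.5, 0.3, -2.0]
finger_gap: 0.144
clock: 22.03
ee_pos: [0.4827, 0.0741, 0.1914]
tcp_rot: [0.476, 0.523, -0.475, 0.524]
contact_force: [-0.2, -1.0, -2.5]
finger_gap: 0.15
rake tray mm [  0.  130.7  45. ] F [-0.2 -1.  -2.5] toolz hdg -84.5 gap 0.150 t 22.0
```

View pics/side19.png

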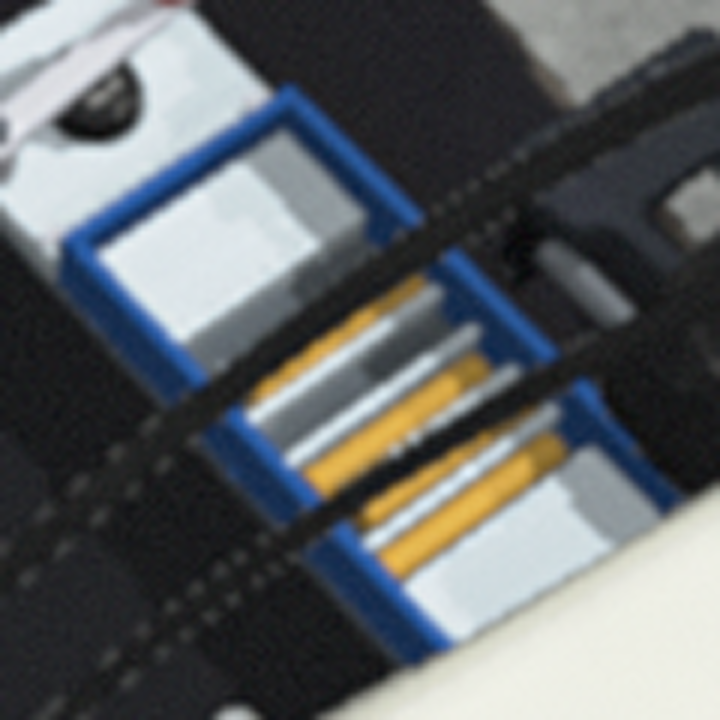

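View pics/top19.png

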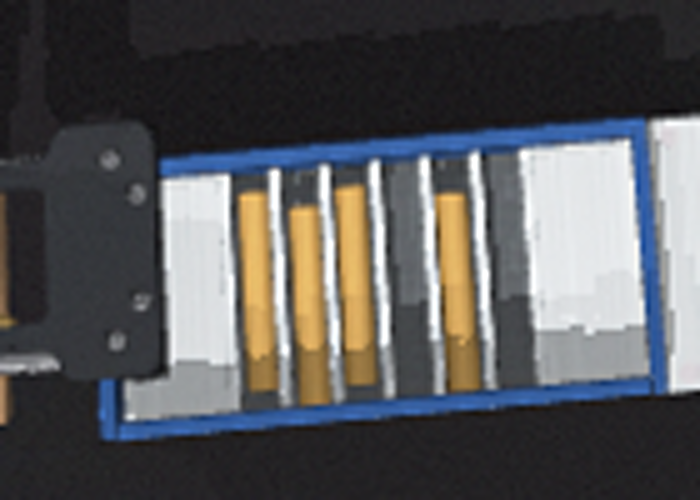

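```bash
python3 -m creep '[-20,0,0,0,0,0,255, -20,0,15,0,0,0,255, -15,0,25,0,0,0,255, 0,0,25,0,0,0,255, 0,0,25,0,0,0,255, 0,0,15,0,0,0,255, 0,0,0,0,0,0,255]'
python3 - <<'E'
from h import *
import pickle
info()
d=pickle.load(open("c0.pkl","rb"));c=d["top"];s=d["side"]
for p in[(72,125),(515,125),(505,328),(72,328),(512,187),(512,262)]:print(np.round(ray(c,220+p[0]/8,185+p[1]/8,.032),4))
f=cv2.cvtColor(optics.capture("side")["frame"],cv2.COLOR_RGB2BGR)
cv2.imwrite("pics/rest_s.png",cv2.resize(f[280:360,275:355],None,fx=7,fy=7,interpolation=cv2.INTER_CUBIC))
f=cv2.cvtColor(optics.capture("top")["frame"],cv2.COLOR_RGB2BGR)
cv2.imwrite("pics/rest_t.png",cv2.resize(f[185:240,220:300],None,fx=8,fy=8,interpolation=cv2.INTER_CUBIC))
E
```

```text
clock: 22.72
ee_pos: [0.4928, -0.0346, 0.246]
tcp_rot: [0.477, 0.522, -0.477, 0.522]
contact_force: [-0.3, -0.7, -2.1]
finger_gap: 0.144
t 22.72 tcp [ 0.4928 -0.0346  0.246 ] grasp [ 0.4929 -0.0346  0.187 ] toolx [ 0.001 -0.    -1.   ] tooly [0.996 0.09  0.001] toolz [ 0.09  -0.996  0.   ] F [-0.3 -0.7 -2.1] gap 0.144 q [-0.2   0.37  1.93 -0.    0.85  1.28]
[0.7001 0.0178 0.032 ]
[ 0.7018 -0.0833  0.032 ]
[ 0.6541 -0.0824  0.032 ]
[0.6525 0.0154 0.032 ]
[ 0.6871 -0.083   0.032 ]
[ 0.6695 -0.0835  0.032 ]
```

View pics/rest_s.png

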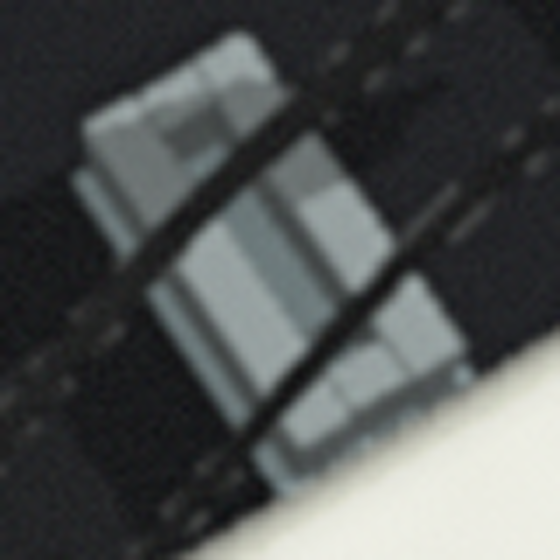

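View pics/rest_t.png

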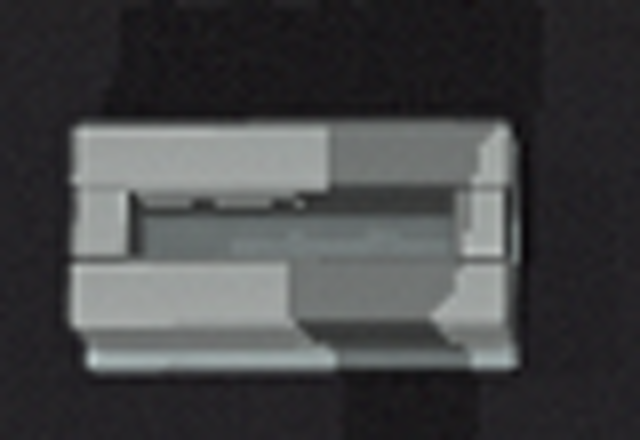

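Run:
```python
from h import *
import pickle
d=pickle.load(open("c0.pkl","rb"));c=d["top"];s=d["side"]
q=np.array([ray(c,220+p[0]/8,185+p[1]/8,.032) for p in[(130,187),(460,187),(458,262),(130,262)]]);print(np.round(q,4),q.mean(0))
q=np.array([ray(s,275+p[0]/7,280+p[1]/7,.032) for p in[(85,128),(237,33),(470,345),(292,448)]]);print(np.round(q,4),q.mean(0))
```

```text
[[ 0.6857  0.0039  0.032 ]
 [ 0.6869 -0.0712  0.032 ]
 [ 0.6693 -0.0713  0.032 ]
 [ 0.6681  0.003   0.032 ]] [ 0.67749702 -0.03390498  0.032     ]
[[ 0.7047 -0.077   0.032 ]
 [ 0.6593 -0.0796  0.032 ]
 [ 0.6542  0.0202  0.032 ]
 [ 0.704   0.0198  0.032 ]] [ 0.68056356 -0.02914181  0.032     ]
```

```bash
python3 -m creep '[0,23,2,0,0,0,255, 0,23,2,0,0,0,255, 0,23,2,0,0,0,255, 0,23,2,0,0,0,255, 0,23,2,0,0,0,255, 0,23,2,0,0,0,255, 0,23,2,0,0,0,255, 0,23,2,0,0,0,255, 0,0,0,0,0,0,255]' && python3 -m creep '[0,0,0,-6.6,0,0,255, 0,0,0,-6.6,0,0,255, 0,0,0,-6.6,0,0,255, 0,0,0,-6.6,0,0,255, 0,0,0,-6.6,0,0,255, 0,0,0,-6.6,0,0,255, 0,0,0,-6.6,0,0,255, 0,0,0,-6.6,0,0,255, 0,0,0,-6.6,0,0,255, 0,0,0,-6.6,0,0,255]' && python3 -m creep '[0,0,0,-6.6,0,0,255, 0,0,0,-6.6,0,0,255, 0,0,0,-6.6,0,0,255, 0,0,0,0,0,0,255, 0,0,0,0,0,0,255]'; python3 -c "
from h import *
info();go([.679,-.0315,.0754],1)"
```

```text
clock: 23.57
ee_pos: [0.68, -0.0292, 0.245]
tcp_rot: [0.476, 0.523, -0.476, 0.523]
contact_force: [0.2, -0.0, -2.0]
finger_gap: 0.149
clock: 24.4
ee_pos: [0.6767, -0.0292, 0.2455]
tcp_rot: [0.112, 0.698, -0.112, 0.698]
contact_force: [0.5, 0.5, -1.6]
finger_gap: 0.146
clock: 24.82
ee_pos: [0.6769, -0.0295, 0.2456]
tcp_rot: [-0.006, 0.707, 0.006, 0.707]
contact_force: [0.2, 0.6, -2.5]
finger_gap: 0.147
t 24.82 tcp [ 0.6769 -0.0295  0.2456] grasp [ 0.6769 -0.0295  0.1866] toolx [-0.001  0.    -1.   ] tooly [-0.017  1.     0.   ] toolz [ 1.     0.017 -0.001] F [ 0.2  0.6 -2.5] gap 0.147 q [-0.14  0.61  1.47  0.    1.06 -0.16]
shift mm [111.2  -2.1   2.2]
rotvec deg [-0.02 -0.03 -0.02]
```

```bash
python3 -m creep '[15,-2.1,2.2,0,0,0,255, 20,0,0,0,0,0,255, 20,0,0,0,0,0,255, 12,0,0,0,0,0,255, 5,0,0,0,0,0,255, 0,0,0,0,0,0,255]'; python3 -c "
from h import *
info();go([.679,-.0315,.0754],1)
snap('side','side20',(275,230,375,355),5)"
```

```text
clock: 25.32
ee_pos: [0.6793, -0.032, 0.1727]
tcp_rot: [-0.006, 0.708, 0.007, 0.706]
contact_force: [0.4, 1.3, -1.9]
finger_gap: 0.145
t 25.32 tcp [ 0.6793 -0.032   0.1727] grasp [ 0.6792 -0.032   0.1137] toolx [-0.002  0.    -1.   ] tooly [-0.019  1.     0.   ] toolz [ 1.     0.019 -0.002] F [ 0.4  1.3 -1.9] gap 0.145 q [-0.14  0.69  1.52  0.    0.93 -0.16]
shift mm [38.3  0.5 -0.1]
rotvec deg [ 0.07 -0.1  -0.02]
```

View pics/side20.png

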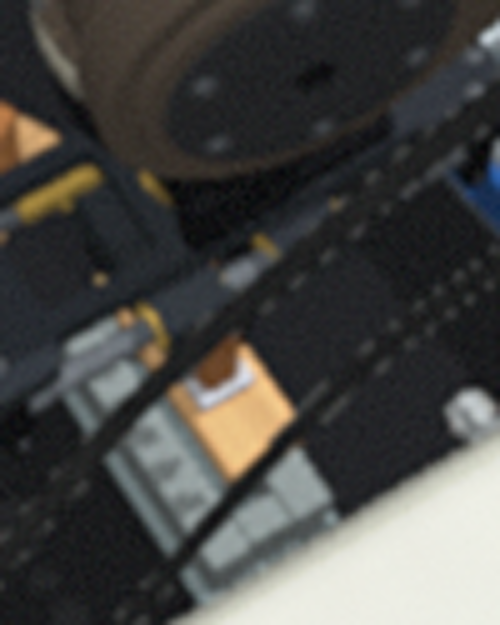

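Shadows of tines fall plausibly; go down gently, watching the force.

```bash
python3 -m creep '[4,0,0,0,0,0,255, 4,0,0,0,0,0,255, 4,0,0,0,0,0,255, 3,0,0,0,0,0,255, 0,0,0,0,0,0,255]' &&  python3 -m creep '[4,0,0,0,0,0,255, 4,0,0,0,0,0,255, 4,0,0,0,0,0,255, 4,0,0,0,0,0,255, 3,0,0,0,0,0,255, 2,0,0,0,0,0,255, 1,0,0,0,0,0,255, 0,0,0,0,0,0,255]'; python3 -c "
from h import *
info();go([.679,-.0315,.0754],1)"
```

```text
clock: 25.78
ee_pos: [0.6793, -0.0322, 0.1581]
tcp_rot: [-0.007, 0.707, 0.007, 0.707]
contact_force: [0.4, 0.4, -2.3]
finger_gap: 0.149
clock: 26.45
ee_pos: [0.6795, -0.0322, 0.1365]
tcp_rot: [-0.007, 0.707, 0.007, 0.707]
contact_force: [0.2, -0.5, -2.5]
finger_gap: 0.145
t 26.45 tcp [ 0.6795 -0.0322  0.1365] grasp [ 0.6795 -0.0322  0.0775] toolx [-0.  0. -1.] tooly [-0.02  1.    0.  ] toolz [ 1.    0.02 -0.  ] F [ 0.2 -0.5 -2.5] gap 0.145 q [-0.14  0.74  1.55  0.    0.86 -0.16]
shift mm [ 2.1  0.7 -0.5]
rotvec deg [ 0.16 -0.02 -0.01]
```

```bash
python3 -m creep '[1.2,0,0,0,0,0,255, 0.8,0,0,0,0,0,255, 0,0,0,0,0,0,255, 0,0,0,0,0,0,255]'; python3 -c "
from h import *
info()"
```

```text
clock: 26.78
ee_pos: [0.6796, -0.0322, 0.1348]
tcp_rot: [-0.007, 0.707, 0.007, 0.707]
contact_force: [-0.2, 0.0, -2.4]
finger_gap: 0.147
t 26.78 tcp [ 0.6796 -0.0322  0.1348] grasp [ 0.6796 -0.0322  0.0758] toolx [ 0.  0. -1.] tooly [-0.02  1.    0.  ] toolz [1.   0.02 0.  ] F [-0.2  0.  -2.4] gap 0.147 q [-0.14  0.74  1.55  0.    0.86 -0.16]
```

```bash
python3 -m creep '[0.6,0,0,0,0,0,255, 0.4,0,0,0,0,0,255, 0,0,0,0,0,0,255, 0,0,0,0,0,0,230, 0,0,0,0,0,0,200, 0,0,0,0,0,0,150, 0,0,0,0,0,0,100, 0,0,0,0,0,0,50, 0,0,0,0,0,0,0, 0,0,0,0,0,0,0]'; python3 -c "
from h import *
info();snap('side','side21',(275,230,375,355),5)"
```

```text
clock: 27.62
ee_pos: [0.6796, -0.0322, 0.1336]
tcp_rot: [-0.007, 0.707, 0.007, 0.707]
contact_force: [-0.0, 0.2, -0.1]
finger_gap: 0.509
t 27.62 tcp [ 0.6796 -0.0322  0.1336] grasp [ 0.6795 -0.0322  0.0746] toolx [-0.  0. -1.] tooly [-0.02  1.    0.  ] toolz [ 1.    0.02 -0.  ] F [-0.   0.2 -0.1] gap 0.509 q [-0.14  0.74  1.55  0.    0.85 -0.16]
```

View pics/side21.png

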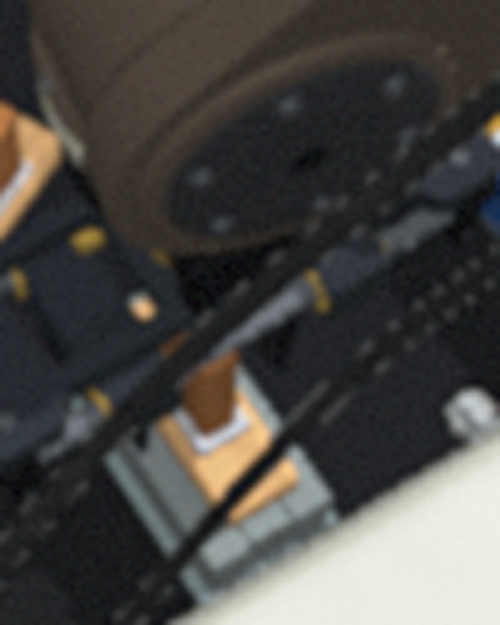

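```bash
python3 -m creep '[-10,0,0,0,0,0,0, -25,0,0,0,0,0,0, -30,0,0,0,0,0,0, -30,0,0,0,0,0,0, -15,0,0,0,0,0,0, 0,0,0,0,0,0,0]'; python3 -c "
from h import *
info();print(W2T([.472,-.2057,.054]));print(W2T([.552,-.187,.04]))
go(T2W(-38,-124,0)+[0,0,.10],5.4)"
```

```text
clock: 28.17
ee_pos: [0.6805, -0.0323, 0.2487]
tcp_rot: [-0.007, 0.705, 0.007, 0.709]
contact_force: [0.2, -0.2, -0.4]
finger_gap: 0.966
t 28.17 tcp [ 0.6805 -0.0323  0.2487] grasp [ 0.6809 -0.0323  0.1897] toolx [ 0.007 -0.001 -1.   ] tooly [-0.02   1.    -0.001] toolz [1.    0.02  0.007] F [ 0.2 -0.2 -0.4] gap 0.966 q [-0.14  0.61  1.46  0.    1.07 -0.16]
[ -36.98593969 -146.87113489   34.        ]
[  44.41884294 -135.78279122   20.        ]
shift mm [  68.4 -146.3 -215.5]
rotvec deg [-4.24  0.39  0.07]
```

```bash
python3 -m creep '[0,-18,-27,-4.2,0.4,0,255, 0,-18,-27,0,0,0,255, 0,-18,-27,0,0,0,255, 0,-18,-27,0,0,0,255, 0,-18,-27,0,0,0,255, 0,-18,-27,0,0,0,255, 0,-18,-27,0,0,0,255, 0,-18,-26,0,0,0,255, 0,0,0,0,0,0,255, 0,0,0,0,0,0,255]' && python3 -m creep '[15,0,0,0,0,0,255, 15,0,0,0,0,0,255, 15,0,0,0,0,0,255, 15,0,0,0,0,0,255, 0,0,0,0,0,0,255, 0,0,0,0,0,0,255, 0,0,0,0,0,0,255, 0,0,0,0,0,0,255, 0,0,0,0,0,0,255]'; python3 -c "
from h import *
info();
go(T2W(-38,-124,0)+[0,0,.044],5.4)
snap('side','side22',(290,110,450,260),5);snap('top','top22')"
```

```text
clock: 29.0
ee_pos: [0.4766, -0.1945, 0.2451]
tcp_rot: [-0.032, 0.709, 0.032, 0.704]
contact_force: [0.8, 0.4, -0.2]
finger_gap: 0.355
clock: 29.75
ee_pos: [0.4774, -0.1937, 0.1857]
tcp_rot: [-0.033, 0.708, 0.033, 0.704]
contact_force: [0.7, 0.1, 0.2]
finger_gap: 0.003
t 29.75 tcp [ 0.4774 -0.1937  0.1857] grasp [ 0.4771 -0.1938  0.1267] toolx [-0.006 -0.001 -1.   ] tooly [-0.093  0.996 -0.   ] toolz [ 0.996  0.093 -0.006] F [0.7 0.1 0.2] gap 0.003 q [-0.51  0.48  1.94 -0.01  0.73 -0.6 ]
shift mm [62.8 11.5 -6.9]
rotvec deg [-0.04 -0.33  0.02]
```

View pics/side22.png

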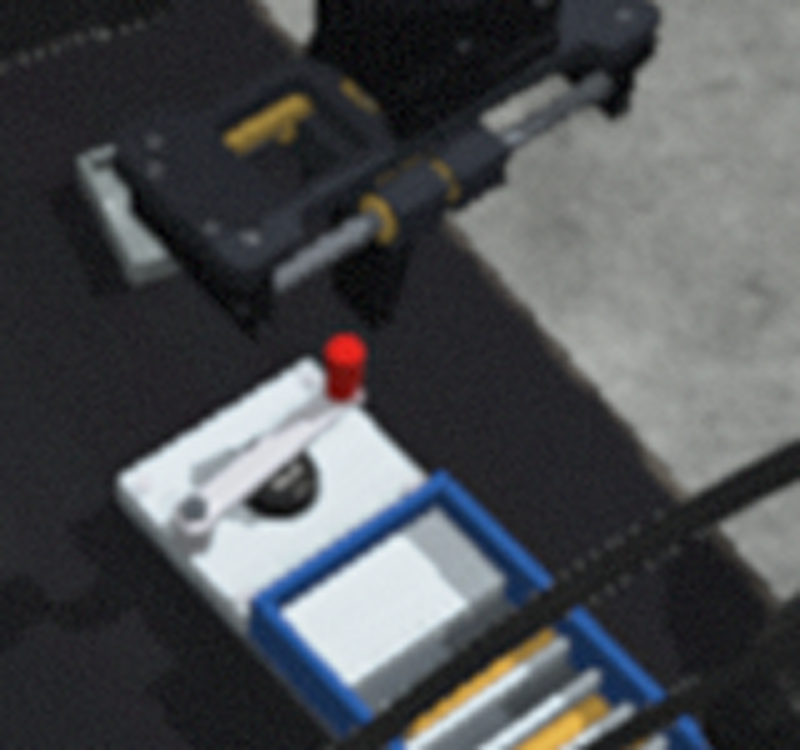

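View pics/top22.png

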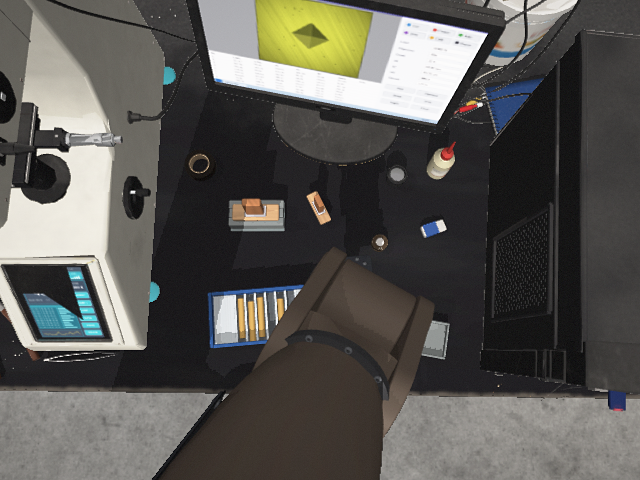

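```bash
python3 -m creep '[0,11.5,-7,0,0,0,255, 15,0,0,0,0,0,255, 15,0,0,0,0,0,255, 15,0,0,0,0,0,255, 11,0,0,0,0,0,255, 6,0,0,0,0,0,255, 0,0,0,0,0,0,255]'; python3 -c "
from h import *
s,r=st();print(W2T(s['ee_pos']+r[:,0]*.059),s['contact_force'])
snap('side','side23',(300,130,420,250),6)"
```

```text
clock: 30.43
ee_pos: [0.4684, -0.1829, 0.1223]
tcp_rot: [-0.033, 0.709, 0.033, 0.703]
contact_force: [0.3, -0.4, 0.1]
finger_gap: 0.002
[ -38.91649379 -123.74079724   43.27020295] [ 0.34350873 -0.36912178  0.0700568 ]
```

View pics/side23.png

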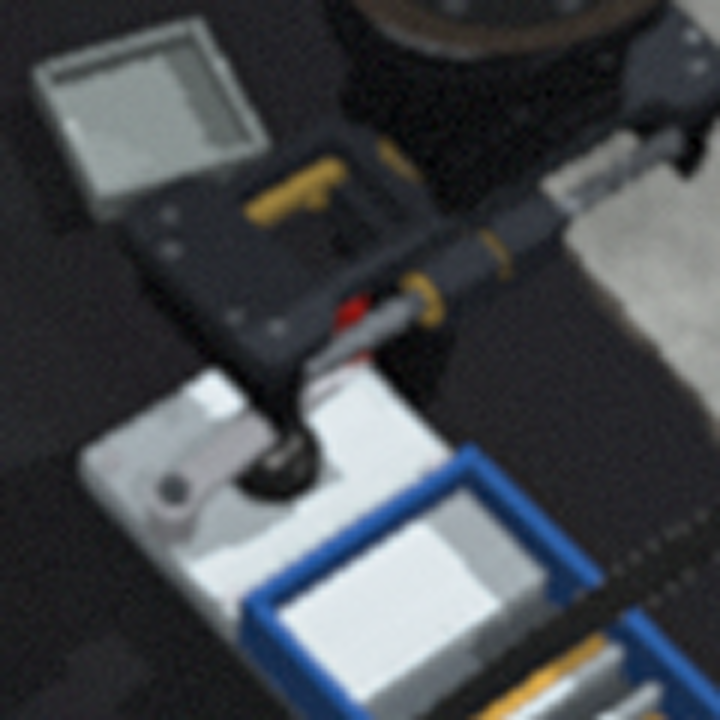

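```bash
python3 -m creep '[0,-4.4,-0.5,0,0,0,255, 0,-5.4,0,0,0,0,255, 0,-5.4,0,0,0,0,255, 0,-5.5,0,0,0,0,255, 0,-5.4,1,0,0,0,255, 0,-5.4,1,0,0,0,255, 0,-5.4,1,0,0,0,255, 0,-5,2,0,0,0,255, 0,-5,2,0,0,0,255, 0,-5,2,0,0,0,255]' && python3 -m creep '[0,0,0,0,0,0,255]'; python3 -c "
from h import *
s,r=st();print(W2T(s['ee_pos']+r[:,0]*.059),s['contact_force'])
snap('side','side24',(300,130,420,250),6)"
```

```text
clock: 31.32
ee_pos: [0.4821, -0.2343, 0.1229]
tcp_rot: [-0.033, 0.709, 0.033, 0.704]
contact_force: [-0.3, 0.2, 0.5]
finger_gap: 0.007
clock: 31.4
ee_pos: [0.4824, -0.2348, 0.1229]
tcp_rot: [-0.033, 0.709, 0.033, 0.704]
contact_force: [-0.0, -0.0, 0.5]
finger_gap: 0.004
[ -29.74004075 -176.82458804   43.91285307] [-0.01760437 -0.03065374  0.45625229]
```

View pics/side24.png

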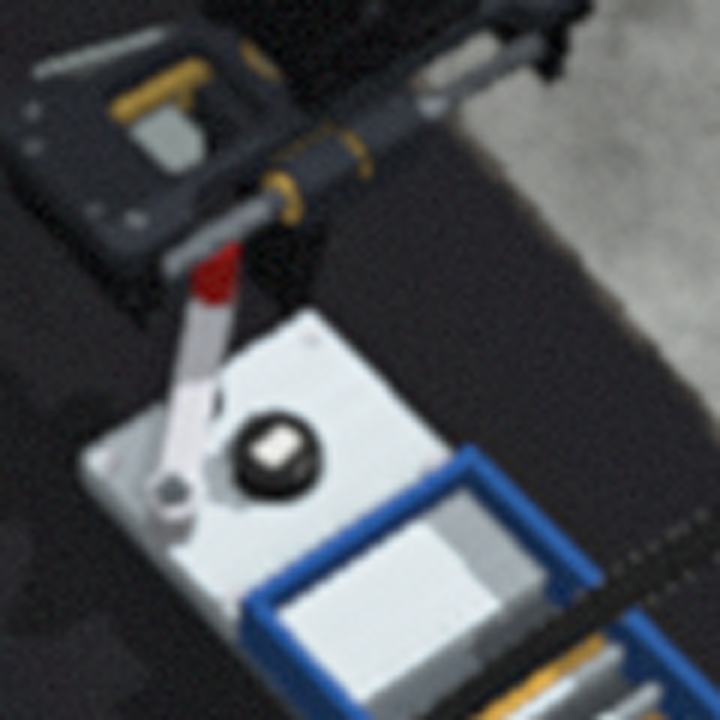

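```bash
python3 -m creep '[0,-6.5,4.2,0,0,0,255, 0,-6.5,4.2,0,0,0,255, 0,-5.8,5.7,0,0,0,255, 0,-5.8,5.7,0,0,0,255, 0,-4.6,6.8,0,0,0,255, 0,-4.6,6.8,0,0,0,255, 0,-3.1,7.5,0,0,0,255, 0,-3.1,7.5,0,0,0,255, 0,-0.8,3,0,0,0,255, 0,0,0,0,0,0,255]' ; python3 -c "
from h import *
s,r=st();print(W2T(s['ee_pos']+r[:,0]*.059),s['contact_force'])
snap('side','side25',(280,110,420,250),5)"
```

```text
clock: 32.28
ee_pos: [0.5377, -0.2697, 0.1225]
tcp_rot: [-0.033, 0.709, 0.033, 0.704]
contact_force: [-0.8, -0.6, -0.3]
finger_gap: 0.003
[  21.99479471 -216.79876503   43.46011975] [-0.80853713 -0.63436408 -0.27157873]
```

View pics/side25.png

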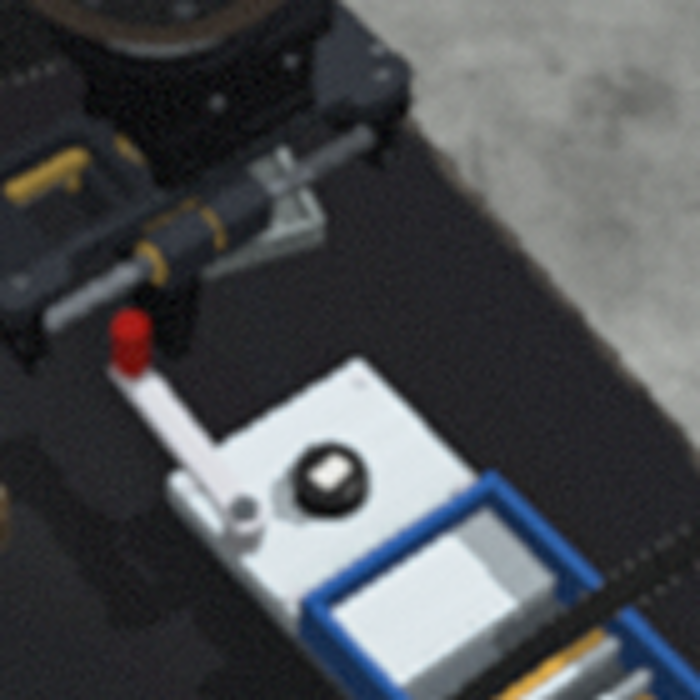

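```bash
python3 -m creep '[0,0,-5,0,0,0,255, -25,0,0,0,0,0,200, -25,0,0,0,0,0,150, -25,0,0,0,0,0,110, 0,30,0,0,0,0,110, 0,30,0,0,0,0,110, 0,30,0,0,0,0,110, 0,30,0,0,0,0,110, 0,30,0,0,0,0,110, 0,0,0,0,0,0,110]' ; python3 -c "
from h import *
info()
snap('side','side26',(300,110,420,250),5)
snap('top','top26',(300,220,460,370),5)"
```

```text
clock: 33.17
ee_pos: [0.5168, -0.1168, 0.1978]
tcp_rot: [-0.034, 0.709, 0.034, 0.703]
contact_force: [1.0, -0.4, 0.4]
finger_gap: 0.55
t 33.17 tcp [ 0.5168 -0.1168  0.1978] grasp [ 0.5164 -0.1168  0.1388] toolx [-0.008  0.001 -1.   ] tooly [-0.096  0.995  0.001] toolz [ 0.995  0.096 -0.008] F [ 1.  -0.4  0.4] gap 0.550 q [-0.35  0.48  1.89 -0.    0.78 -0.44]
```

View pics/side26.png

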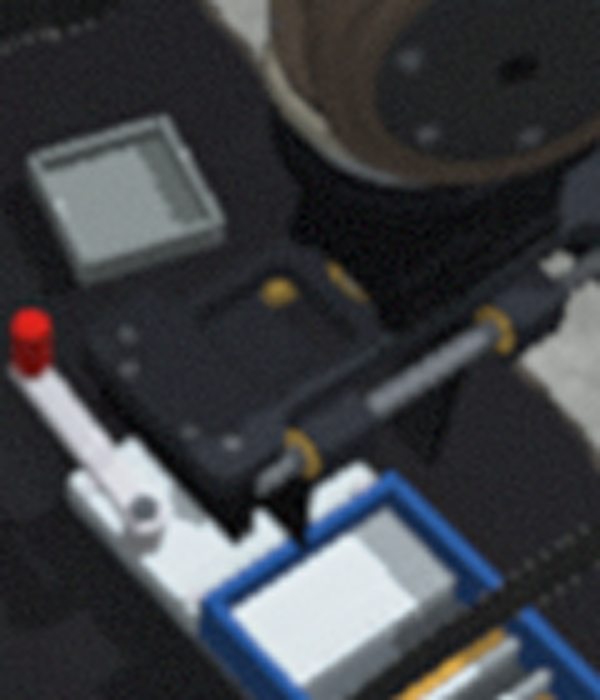

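View pics/top26.png

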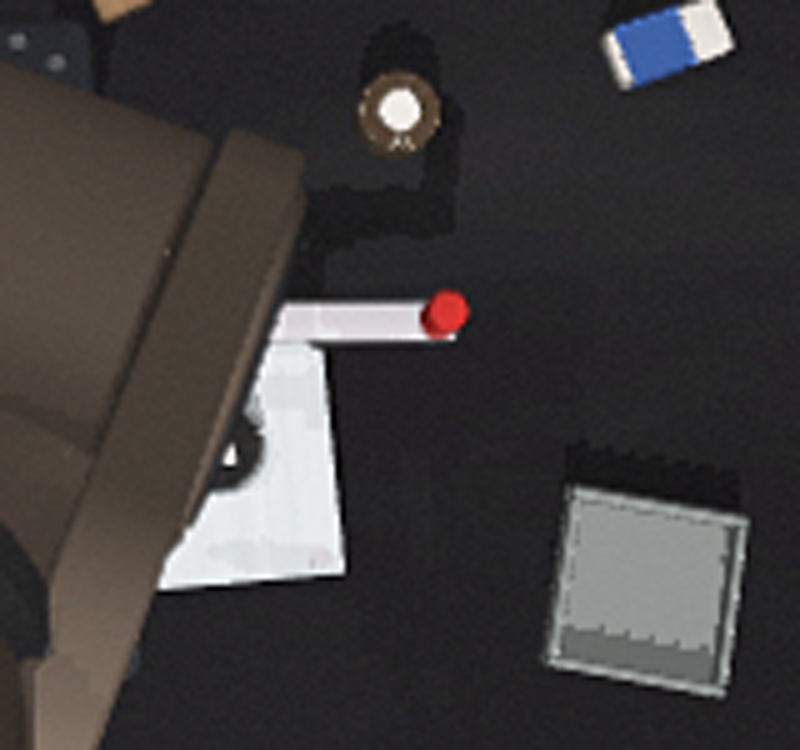

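```bash
python3 -c "
from h import *
import pickle
d=pickle.load(open('c0.pkl','rb'))
print(T2W(0,-138,0),ray(d['side'],280+331/5,110+475/5,.029),ray(d['top'],200+633/4.4,270+172/4.4,.029))
print('pivot', T2W(42,-138,20),ray(d['side'],280+243/5,110+510/5,.042), ray(d['top'],200+626/4.4,270+60/4.4,.042))
print('dish', np.mean([ray(d['top'],*p,.014) for p in[(414,316),(449,319),(446,358),(410,355)]],0), np.mean([ray(d['side'],300+p[0]/5,110+p[1]/5,.014) for p in[(28,158),(165,118),(223,225),(85,275)]],0))
go(T2W(0,-138,0)+[0,0,.1],50.4)"
```

```text
[ 0.50798695 -0.19338755  0.02      ] [ 0.50886526 -0.18922755  0.029     ] [ 0.50624074 -0.19346513  0.029     ]
pivot [ 0.54980055 -0.189435    0.04      ] [ 0.55159053 -0.18596596  0.042     ] [ 0.54960991 -0.18977148  0.042     ]
dish [ 0.46053774 -0.34698649  0.014     ] [ 0.46173978 -0.34133231  0.014     ]
shift mm [ 19.1 -72.1 -16.5]
rotvec deg [-44.94  -0.36  -0.15]
```

Run:
```python
from ov import *
import pickle
c=pickle.load(open("c0.pkl","rb"))["side"]
im=cv2.imread("pics/side6.png")[100:400,220:520];im=cv2.resize(im,None,fx=2,fy=2,interpolation=cv2.INTER_CUBIC)
x0,y0,S=290+44,160+20,10
h=np.radians(-84.6);z=np.array([np.cos(h),np.sin(h),0]);y=np.array([-z[1],z[0],0])
g=np.array([.5027,-.1372,.1525-.059+.0006])
B=lambda a,b,zz:g+y*a+z*b+np.array([0,0,zz])
for zz in(-.032,-.044): poly(im,c,rect(B,.042,.015,zz),(0,255,0),x0,y0,S)
cv2.imwrite("pics/cal.png",im)
```

```text
(no output)
```

View pics/cal.png

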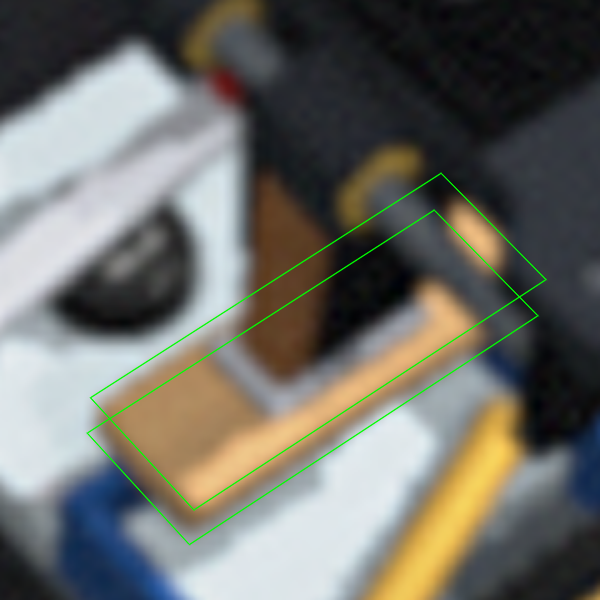

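```bash
cat > fit.py <<'E'
from ov import *
import sys
im=cv2.imread("pics/side25.png");im=cv2.resize(im[330:690,130:640],None,fx=1.55,fy=1.55,interpolation=cv2.INTER_CUBIC)
import pickle
c=pickle.load(open("c0.pkl","rb"))["side"]
S=7.75;x0,y0=280+130/5,110+330/5
T=fr(float(sys.argv[1]),float(sys.argv[2]),np.radians(float(sys.argv[3])))
poly(im,c,rect(T,.048,.098,.036),(0,255,0),x0,y0,S)
poly(im,c,rect(T,.042,.092,.036),(0,255,0),x0,y0,S)
poly(im,c,rect(T,.042,.0,.02,0,-.0555),(255,0,0),x0,y0,S)
poly(im,c,circ(T,0,-.138,.015,.029),(0,0,255),x0,y0,S)
poly(im,c,circ(T,.042,-.138,.005,.042),(255,0,255),x0,y0,S)
cv2.imwrite("pics/fit.png",im)
E
python3 fit.py .495 -.056 5.4
```

```text
(no output)
```

View pics/fit.png

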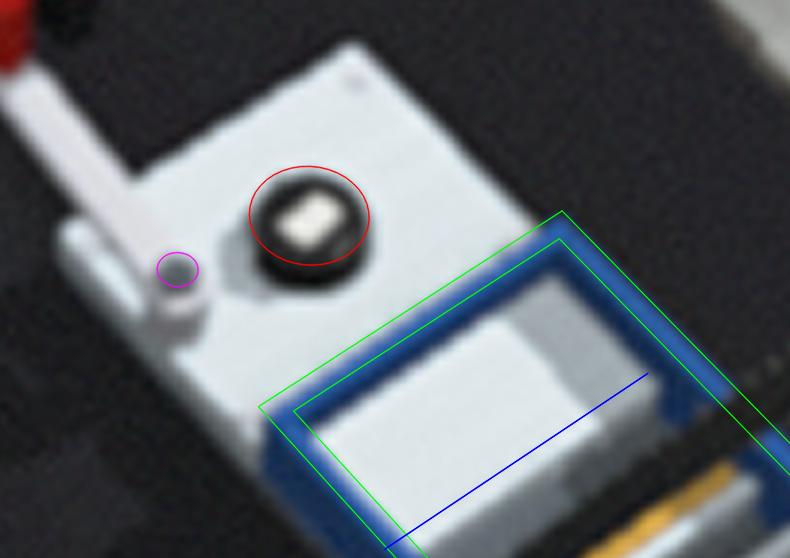

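```bash
python3 fit.py .4955 -.0532 5.4
```

```text
(no output)
```

View pics/fit.png

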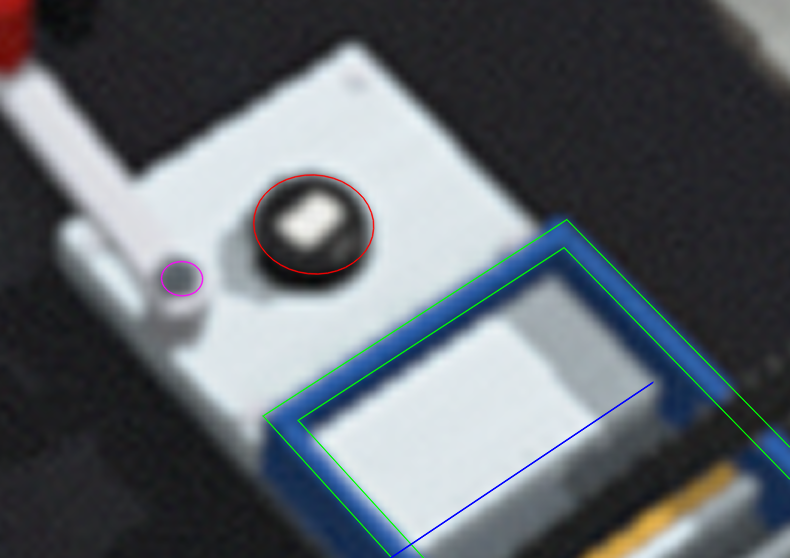

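```bash
sed -i 's/^TC=.*;YAW/TC=np.array([.4953,-.0543]);YAW/' h.py; python3 -m creep '[0,0,0,-6.4,0,0,110, 0,0,0,-6.4,0,0,110, 0,0,0,-6.4,0,0,110, 0,0,0,-6.4,0,0,110, 0,0,0,-6.4,0,0,110, 0,0,0,-6.4,0,0,110, 0,0,0,-6.5,0,0,110, 0,0,0,0,0,0,110]'; python3 -c "
from h import *
info();go(T2W(0,-138,0)+[0,0,.0205],50.4)"
```

```text
clock: 33.93
ee_pos: [0.5183, -0.1219, 0.1976]
tcp_rot: [-0.301, 0.642, 0.302, 0.637]
contact_force: [-0.3, 0.7, -1.0]
finger_gap: 0.569
t 33.93 tcp [ 0.5183 -0.1219  0.1976] grasp [ 0.5179 -0.122   0.1386] toolx [-0.007 -0.    -1.   ] tooly [-0.771  0.636  0.005] toolz [ 0.636  0.771 -0.005] F [-0.3  0.7 -1. ] gap 0.569 q [-0.35  0.48  1.88 -0.    0.78 -1.23]
shift mm [ 98.2 -37.4 -59.5]
rotvec deg [ 0.08 -0.27 -0.28]
```

```bash
python3 -m creep '[0,-18,-30,0,-0.3,-0.3,110, 0,-19,-29.5,0,0,0,110, 20,0,0,0,0,0,110, 20,0,0,0,0,0,110, 15,0,0,0,0,0,110, 0,0,0,0,0,0,110]'; python3 -c "
from h import *
info();go(T2W(0,-138,0)+[0,0,.0205],50.4)
snap('side','side27',(310,150,420,250),6)"
```

```text
clock: 34.43
ee_pos: [0.5078, -0.1908, 0.1403]
tcp_rot: [-0.297, 0.642, 0.3, 0.64]
contact_force: [-0.4, 0.1, -0.2]
finger_gap: 0.568
t 34.43 tcp [ 0.5078 -0.1908  0.1403] grasp [ 0.5076 -0.1907  0.0813] toolx [-0.003  0.002 -1.   ] tooly [-0.766  0.643  0.004] toolz [ 0.643  0.766 -0.   ] F [-0.4  0.1 -0.2] gap 0.568 q [-0.48  0.58  1.9   0.    0.66 -1.35]
shift mm [40.8 -1.3 -0.3]
rotvec deg [-0.44 -0.02 -0.21]
```

View pics/side27.png

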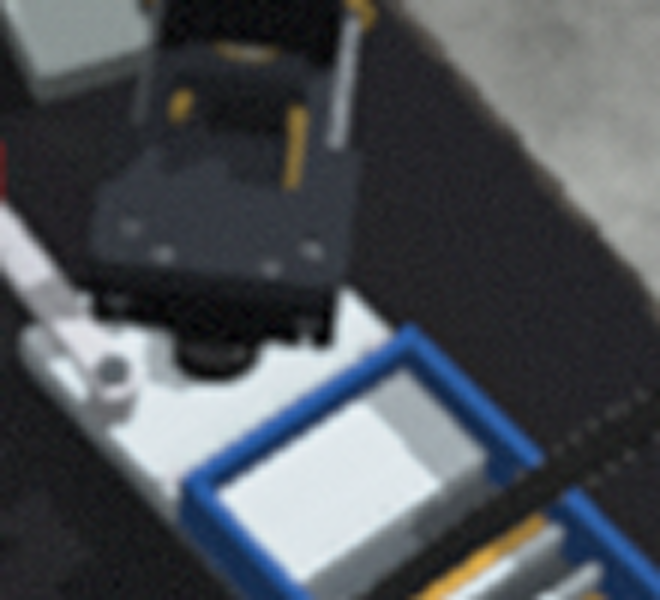

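```bash
python3 -m creep '[12,-1.3,-0.3,-0.4,0,0,110, 12,0,0,0,0,0,110, 9,0,0,0,0,0,110, 5,0,0,0,0,0,110, 2.5,0,0,0,0,0,110, 0,0,0,0,0,0,110]'; python3 -c "
from h import *
info();go(T2W(0,-138,0)+[0,0,.0205],50.4)"
```

```text
clock: 34.98
ee_pos: [0.5097, -0.1912, 0.1019]
tcp_rot: [-0.302, 0.639, 0.303, 0.639]
contact_force: [0.1, 0.6, -0.4]
finger_gap: 0.569
t 34.98 tcp [ 0.5097 -0.1912  0.1019] grasp [ 0.5097 -0.1911  0.0429] toolx [ 0.     0.001 -1.   ] tooly [-0.773  0.634  0.   ] toolz [0.634 0.773 0.   ] F [ 0.1  0.6 -0.4] gap 0.569 q [-0.48  0.65  1.92  0.    0.57 -1.37]
shift mm [ 2.4  0.8 -1.3]
rotvec deg [ 0.24  0.03 -0.02]
```

```bash
python3 -m creep '[2,0.8,-1.3,0,0,0,130, 0,0,0,0,0,0,140, 0,0,0,0,0,0,150, 0,0,0,0,0,0,160, 0,0,0,0,0,0,170, 0,0,0,0,0,0,180, 0,0,0,0,0,0,200, 0,0,0,0,0,0,255, 0,0,0,0,0,0,255, 0,0,0,0,0,0,255]'; python3 -c "
from h import *
info();s,r=st();print('F tool',r.T@s['contact_force'])"
```

```text
clock: 35.82
ee_pos: [0.5083, -0.1917, 0.1003]
tcp_rot: [-0.303, 0.639, 0.302, 0.639]
contact_force: [0.8, 0.2, 3.4]
finger_gap: 0.296
t 35.82 tcp [ 0.5083 -0.1917  0.1003] grasp [ 0.5084 -0.1917  0.0413] toolx [ 0.001  0.    -1.   ] tooly [-0.773  0.634 -0.   ] toolz [0.634 0.773 0.001] F [0.8 0.2 3.4] gap 0.296 q [-0.48  0.65  1.93  0.    0.57 -1.37]
F tool [-3.41876887 -0.50610776  0.66631249]
```

```bash
python3 -m creep '[0,0,0,0,0,0,255, 0,0,0,0,0,0,255, 0,0,0,0,0,0,255]'; python3 -c "
from h import *
info();s,r=st();print('F tool',r.T@s['contact_force']);print(s['ft_torque'])
snap('side','side28',(310,150,420,250),6)"
```

```text
clock: 36.07
ee_pos: [0.5083, -0.1917, 0.1003]
tcp_rot: [-0.303, 0.639, 0.302, 0.639]
contact_force: [-0.9, 1.0, 4.1]
finger_gap: 0.299
t 36.07 tcp [ 0.5083 -0.1917  0.1003] grasp [ 0.5084 -0.1917  0.0413] toolx [ 0.001  0.    -1.   ] tooly [-0.773  0.634 -0.   ] toolz [0.634 0.773 0.001] F [-0.9  1.   4.1] gap 0.299 q [-0.48  0.65  1.93  0.    0.57 -1.37]
F tool [-4.05637112  1.31537381  0.20829271]
[ 0.04331106 -0.04024777 -0.03244924]
```

View pics/side28.png

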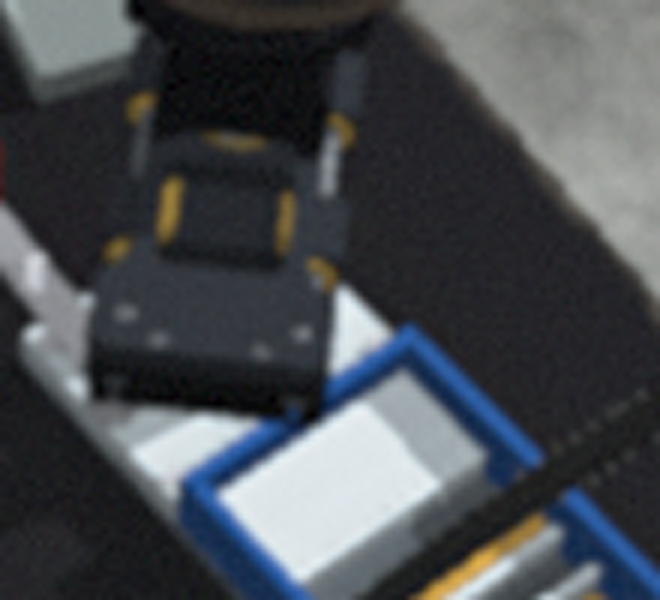

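```bash
python3 -m creep '[-2,0,0,0,0,0,255, -3,0,0,0,0,0,255, -5,0,0,0,0,0,255, 0,0,0,0,0,0,255]'; python3 -c "
from h import *
info();
snap('side','side29',(310,150,420,250),6)"
```

```text
clock: 36.45
ee_pos: [0.5084, -0.1918, 0.111]
tcp_rot: [-0.303, 0.639, 0.302, 0.639]
contact_force: [0.3, -0.1, -0.4]
finger_gap: 0.296
t 36.45 tcp [ 0.5084 -0.1918  0.111 ] grasp [ 0.5085 -0.1918  0.052 ] toolx [ 0.001 -0.    -1.   ] tooly [-0.773  0.634 -0.001] toolz [0.634 0.773 0.001] F [ 0.3 -0.1 -0.4] gap 0.296 q [-0.48  0.63  1.92  0.    0.59 -1.37]
```

View pics/side29.png

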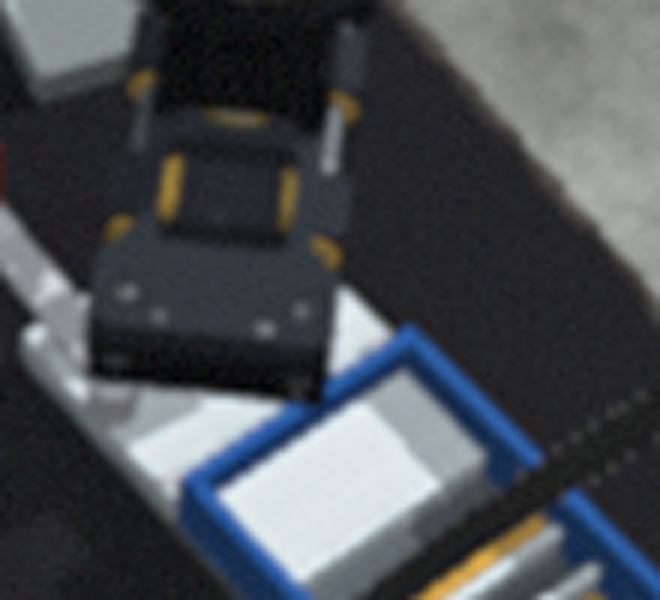

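Lift further and inspect.

```bash
python3 -m creep '[-10,0,0,0,0,0,255, -15,0,0,0,0,0,255, -15,0,0,0,0,0,255, -15,0,0,0,0,0,255, 0,0,0,0,0,0,255]'; python3 -c "
from h import *
info();
snap('side','side30',(300,130,420,250),6);snap('top','top30')"
```

```text
clock: 36.92
ee_pos: [0.5089, -0.1921, 0.1681]
tcp_rot: [-0.304, 0.638, 0.301, 0.64]
contact_force: [0.3, 0.1, -0.0]
finger_gap: 0.301
t 36.92 tcp [ 0.5089 -0.1921  0.1681] grasp [ 0.5092 -0.1921  0.1091] toolx [ 0.004 -0.001 -1.   ] tooly [-0.773  0.634 -0.004] toolz [0.634 0.773 0.001] F [ 0.3  0.1 -0. ] gap 0.301 q [-0.48  0.54  1.88  0.    0.71 -1.37]
```

View pics/side30.png

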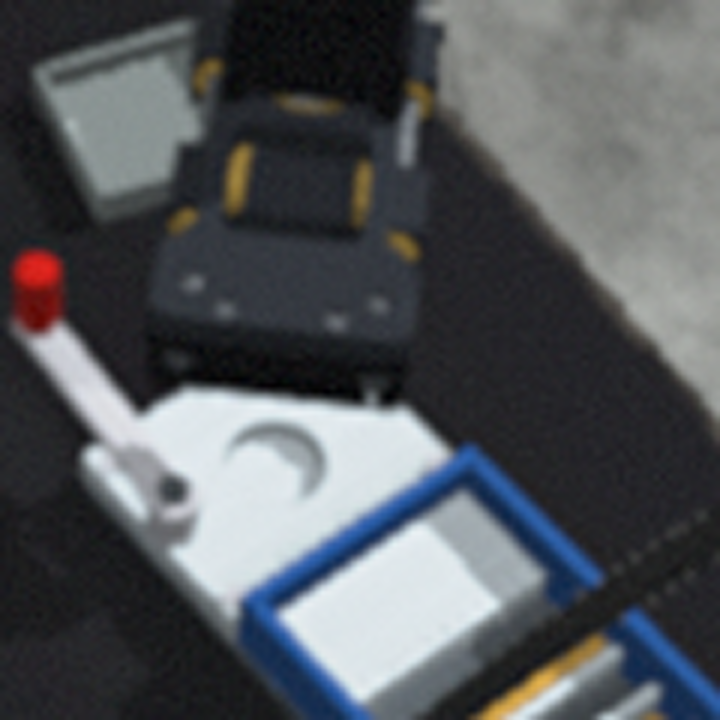

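View pics/top30.png

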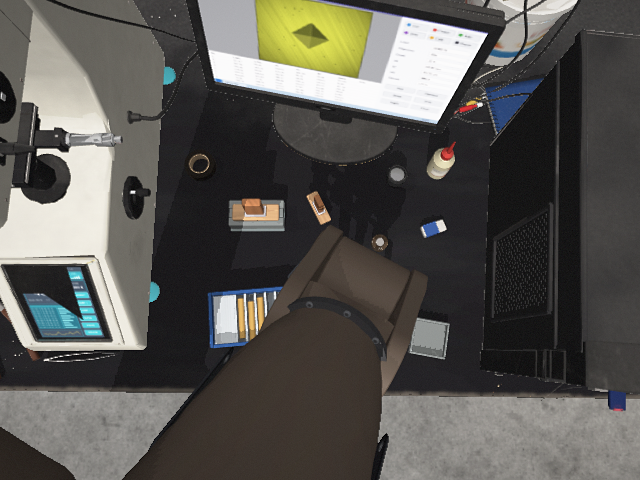

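```bash
python3 -c "
from h import *
go([.4613,-.3443,.10],39)"; python3 -m creep '[0,0,0,5.5,0,0,255, 0,0,0,5.5,0,0,255, 0,0,0,0,0,0,255]';  python3 -c "
from h import *
go([.4613,-.3443,.10],39);go([.4613,-.3443,.036],39)"
```

```text
shift mm [   6.7  -60.3 -147.8]
rotvec deg [11.65  0.05  0.07]
clock: 37.27
ee_pos: [0.5079, -0.1916, 0.1644]
tcp_rot: [-0.238, 0.666, 0.239, 0.666]
contact_force: [-0.0, 0.2, -0.5]
finger_gap: 0.298
shift mm [   5.3  -88.5 -133. ]
rotvec deg [ 0.41  0.   -0.08]
shift mm [  69.3  -88.6 -133. ]
rotvec deg [ 0.41  0.   -0.08]
```

```bash
python3 -m creep '[0,-15,-22,0,0,0,255, 0,-15,-22,0,0,0,255, 0,-15,-22,0,0,0,255, 0,-15,-22,0,0,0,255, 0,-15,-22,0,0,0,255, 0,-13.5,-23,0,0,0,255, 0,0,0,0,0,0,255, 15,0,0,0,0,0,255, 15,0,0,0,0,0,255, 0,0,0,0,0,0,255]';  python3 -c "
from h import *
info();go([.4613,-.3443,.036],39)
snap('side','side31',(270,70,410,190),5.5)"
```

```text
clock: 38.1
ee_pos: [0.4615, -0.3436, 0.1324]
tcp_rot: [-0.239, 0.665, 0.242, 0.664]
contact_force: [-0.5, -0.6, -0.9]
finger_gap: 0.296
t 38.10 tcp [ 0.4615 -0.3436  0.1324] grasp [ 0.4614 -0.3434  0.0734] toolx [-0.003  0.004 -1.   ] tooly [-0.64   0.768  0.005] toolz [0.768 0.64  0.   ] F [-0.5 -0.6 -0.9] gap 0.296 q [-0.75  0.63  1.83  0.    0.69 -1.45]
shift mm [37.4 -0.8 -0.7]
rotvec deg [ 0.78  0.   -0.26]
```

View pics/side31.png

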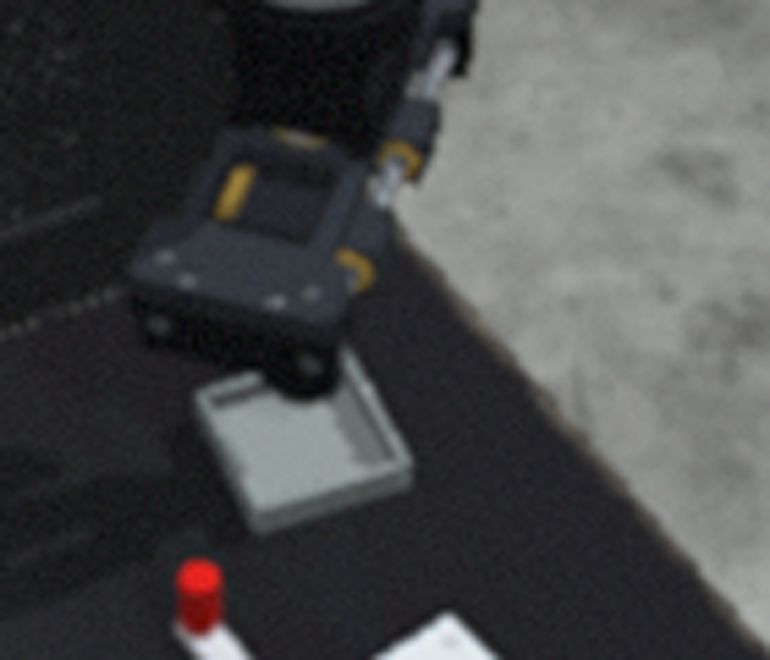

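```bash
python3 -m creep '[12,-0.8,-0.7,0,0,0,255, 12,0,0,0,0,0,255, 7,0,0,0,0,0,255, 3.5,0,0,0,0,0,255, 2,0,0,0,0,0,255, 0,0,0,0,0,0,255]';  python3 -c "
from h import *
info();go([.4613,-.3443,.036],39)
snap('side','side32',(270,70,410,190),5.5)"
```

```text
clock: 38.65
ee_pos: [0.4623, -0.3457, 0.0982]
tcp_rot: [-0.24, 0.665, 0.24, 0.665]
contact_force: [-0.6, 0.5, -0.4]
finger_gap: 0.299
t 38.65 tcp [ 0.4623 -0.3457  0.0982] grasp [ 0.4623 -0.3456  0.0392] toolx [-0.     0.001 -1.   ] tooly [-0.638  0.77   0.001] toolz [0.77  0.638 0.001] F [-0.6  0.5 -0.4] gap 0.299 q [-0.76  0.68  1.84  0.    0.62 -1.45]
shift mm [3.2 1.7 0.1]
rotvec deg [ 0.67  0.03 -0.04]
```

View pics/side32.png

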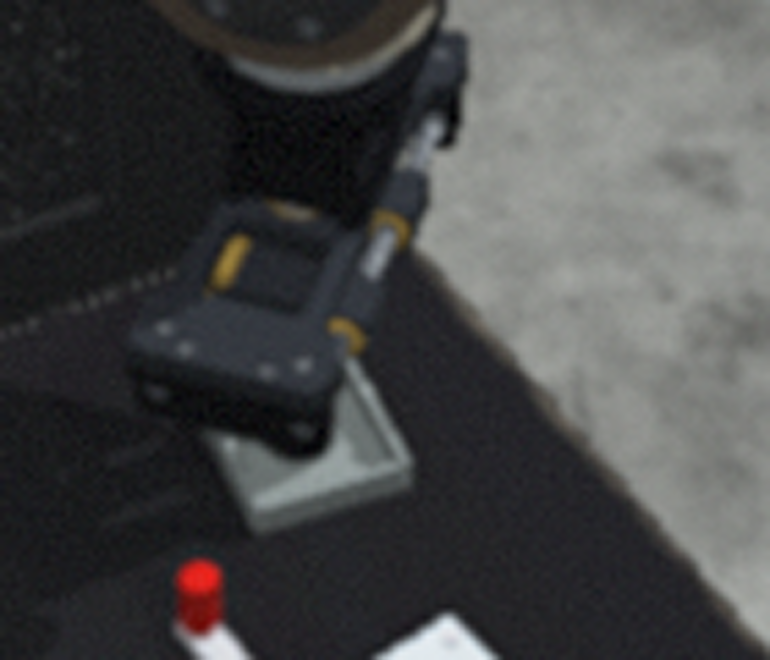

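```bash
python3 -m creep '[1.5,0.8,0,0,0,0,255, 1.7,0.8,0,0,0,0,255, 0,0,0,0,0,0,255, 0,0,0,0,0,0,150, 0,0,0,0,0,0,150, 0,0,0,0,0,0,150, 0,0,0,0,0,0,150, -10,0,0,0,0,0,140, -25,0,0,0,0,0,140, -30,0,0,0,0,0,110]';  python3 -c "
from h import *
info()
snap('side','side33',(270,70,410,190),5.5)"
```

```text
clock: 39.53
ee_pos: [0.4608, -0.3442, 0.1605]
tcp_rot: [-0.239, 0.665, 0.241, 0.665]
contact_force: [1.1, -0.6, -0.0]
finger_gap: 0.477
t 39.53 tcp [ 0.4608 -0.3442  0.1605] grasp [ 0.4607 -0.344   0.1015] toolx [-0.002  0.002 -1.   ] tooly [-0.638  0.77   0.003] toolz [0.77  0.638 0.   ] F [ 1.1 -0.6 -0. ] gap 0.477 q [-0.76  0.59  1.81  0.    0.75 -1.45]
```

View pics/side33.png

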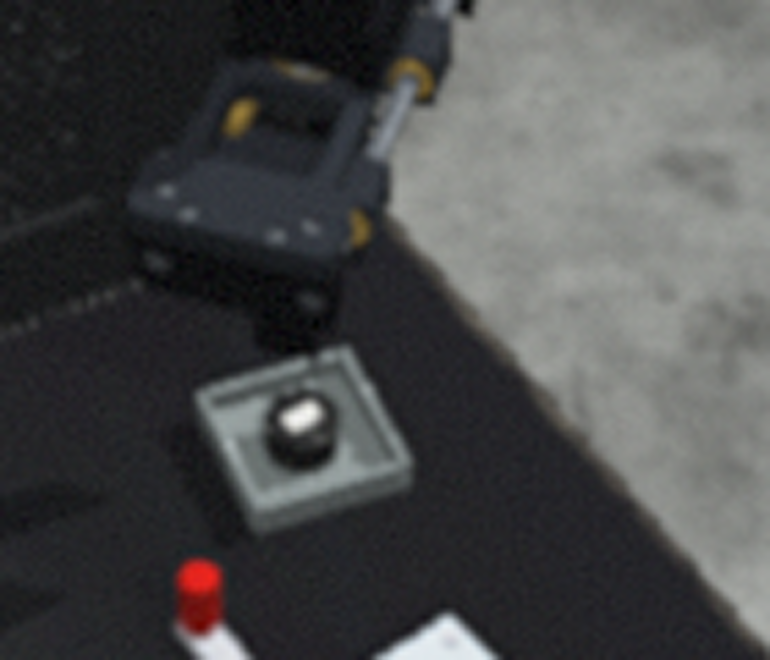

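```bash
python3 -m creep '[-20,15,15,0,0,0,90, -10,25,25,0,0,0,90, 0,25,25,0,0,0,90, 0,25,25,0,0,0,90, 0,0,0,0,0,0,90]'; python3 -c "
from h import *
info()
a=snap('side','side34',(220,110,420,250),4)
c=snap('top','top34',(300,200,460,370),4.5)
print(ray(a,270+302/5.5,70+418/5.5,.020))"
```

```text
clock: 40.0
ee_pos: [0.4728, -0.2132, 0.1914]
tcp_rot: [-0.24, 0.665, 0.241, 0.665]
contact_force: [0.2, 0.1, 0.5]
finger_gap: 0.645
t 40.00 tcp [ 0.4728 -0.2132  0.1914] grasp [ 0.4728 -0.2132  0.1324] toolx [ 0.     0.001 -1.   ] tooly [-0.64   0.768  0.001] toolz [0.768 0.64  0.001] F [0.2 0.1 0.5] gap 0.645 q [-0.55  0.48  1.92  0.    0.74 -1.25]
[ 0.46106651 -0.34322102  0.02      ]
```

View pics/side34.png

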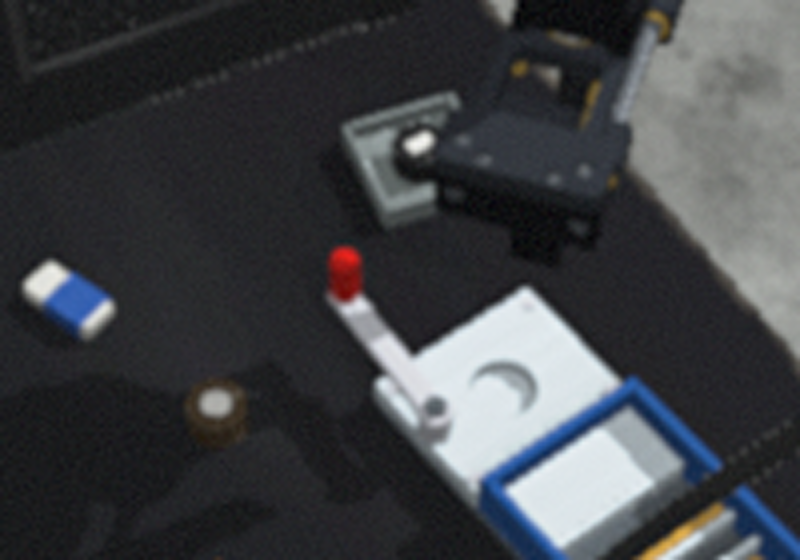

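View pics/top34.png

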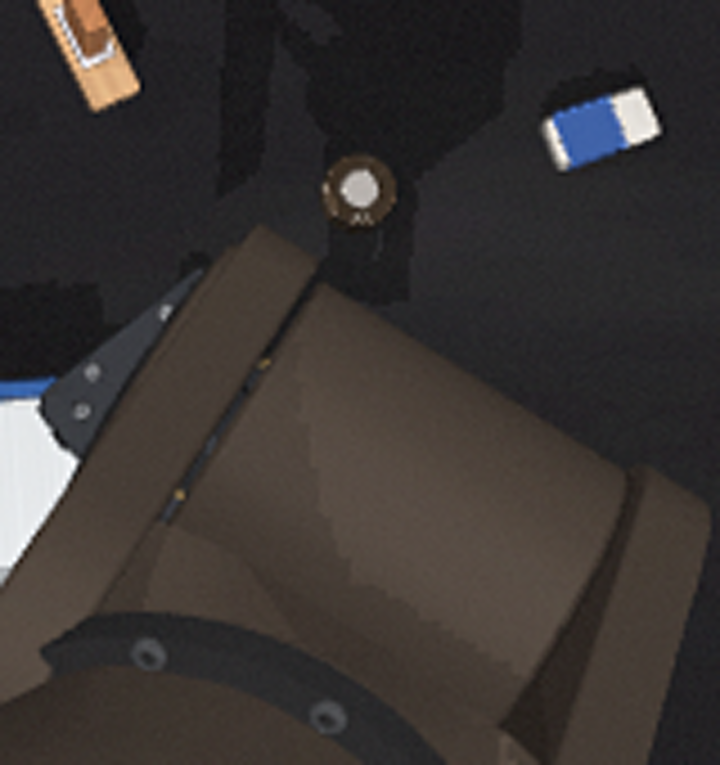

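```bash
python3 -c "
from h import *
a=optics.capture('side');c=optics.capture('top')
print(ray(a,274.25,210.9,.019),ray(c,380,241.9,.019))
go([.631,-.257,.0303],50.4)"
```

```text
[ 0.63174375 -0.25554415  0.019     ] [ 0.63021895 -0.25938296  0.019     ]
shift mm [ 101.9 -130.1   96.7]
rotvec deg [-10.75   0.04   0.06]
```

```bash
python3 -m creep '[0,0,0,-5.4,0,0,60, 0,0,0,-5.3,0,0,60, 0,0,0,0,0,0,60]'; python3 -c "
from h import *
go([.6315,-.257,.0895],50.4)"
```

```text
clock: 40.45
ee_pos: [0.473, -0.2191, 0.1905]
tcp_rot: [-0.302, 0.639, 0.302, 0.64]
contact_force: [-0.1, -1.0, -0.4]
finger_gap: 0.756
shift mm [  42.1 -146.4   71.5]
rotvec deg [0.11 0.03 0.02]
```

```bash
python3 -m creep '[0,-24,12,0,0,0,60, 0,-24,12,0,0,0,60, 0,-25,12,0,0,0,60, 0,-25,12,0,0,0,60, 0,-24,12,0,0,0,60, 0,-24,11.5,0,0,0,60, 0,0,0,0,0,0,60, 20,0,0,0,0,0,60, 20,0,0,0,0,0,60, 0,0,0,0,0,0,60]'; python3 -c "
from h import *
info();go([.6315,-.257,.0295],50.4)
snap('side','side35',(210,150,330,270),6)
snap('top','top35',(300,200,460,300),5)"
```

```text
clock: 41.28
ee_pos: [0.6295, -0.2561, 0.1468]
tcp_rot: [-0.298, 0.642, 0.301, 0.639]
contact_force: [-0.9, 0.4, 0.2]
finger_gap: 0.762
t 41.28 tcp [ 0.6295 -0.2561  0.1468] grasp [ 0.6292 -0.256   0.0878] toolx [-0.005  0.003 -1.   ] tooly [-0.768  0.641  0.006] toolz [ 0.641  0.768 -0.001] F [-0.9  0.4  0.2] gap 0.762 q [-0.48  0.72  1.54  0.    0.88 -1.36]
shift mm [58.3 -2.8  0.7]
rotvec deg [-0.25 -0.04 -0.32]
```

View pics/side35.png

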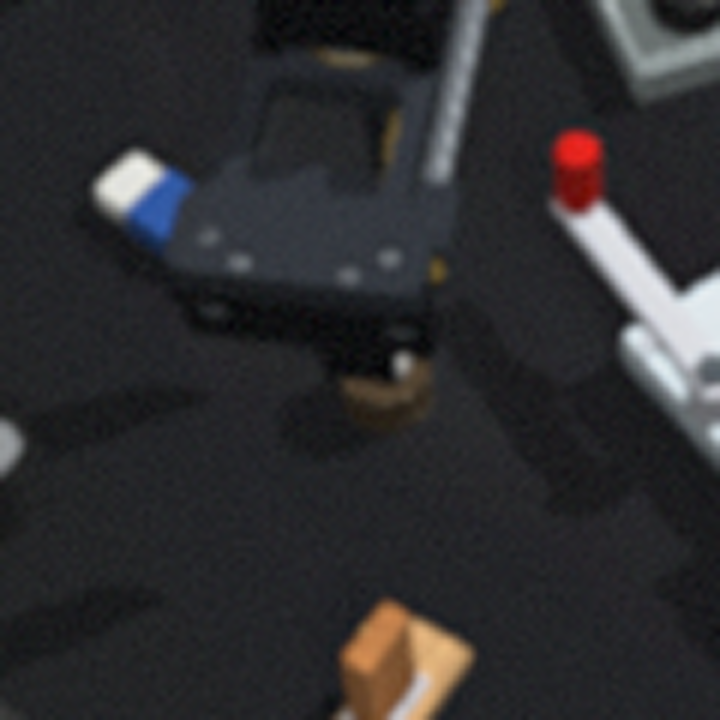

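View pics/top35.png

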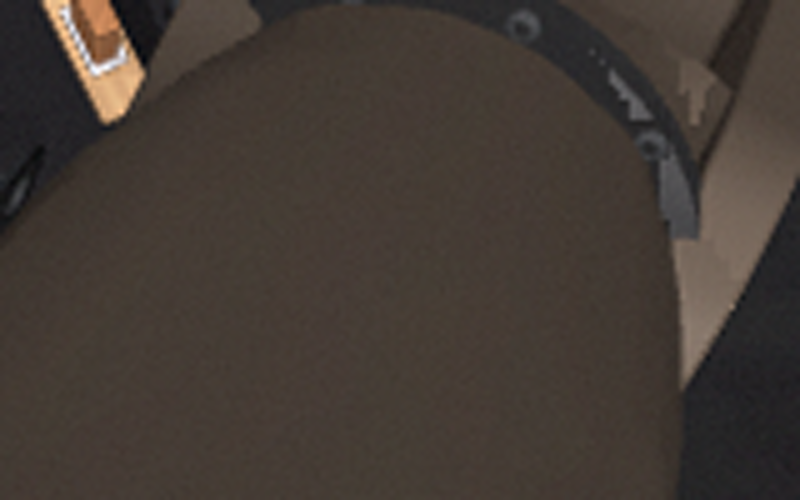

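```bash
python3 -m creep '[15,-2.8,0.7,0,0,-0.3,60, 15,0,0,0,0,0,60, 13,0,0,0,0,0,60, 8,0,0,0,0,0,60, 5,0,0,0,0,0,60, 2,0,0,0,0,0,60, 0,0,0,0,0,0,60]'; python3 -c "
from h import *
info();go([.6315,-.257,.0295],50.4)"
```

```text
clock: 41.97
ee_pos: [0.634, -0.2574, 0.0926]
tcp_rot: [-0.302, 0.639, 0.299, 0.641]
contact_force: [0.6, -1.1, -0.1]
finger_gap: 0.764
t 41.97 tcp [ 0.634  -0.2574  0.0926] grasp [ 0.6343 -0.2576  0.0336] toolx [ 0.004 -0.003 -1.   ] tooly [-0.77   0.638 -0.005] toolz [0.638 0.77  0.001] F [ 0.6 -1.1 -0.1] gap 0.764 q [-0.48  0.8   1.56 -0.    0.78 -1.36]
shift mm [ 4.1  2.5 -1.3]
rotvec deg [-0.06  0.03  0.3 ]
```

```bash
python3 -m creep '[2.5,1.5,-1,0,0,0.3,60, 1.6,1,-0.3,0,0,0,60, 0,0,0,0,0,0,60]'; python3 -c "
from h import *
info()"; python3 -m creep '[0,0,0,0,0,0,100, 0,0,0,0,0,0,120, 0,0,0,0,0,0,140, 0,0,0,0,0,0,150, 0,0,0,0,0,0,160, 0,0,0,0,0,0,170, 0,0,0,0,0,0,180, 0,0,0,0,0,0,255, 0,0,0,0,0,0,255, 0,0,0,0,0,0,255]'; python3 -m creep '[0,0,0,0,0,0,255, 0,0,0,0,0,0,255, 0,0,0,0,0,0,255]';python3 -c "
from h import *
info()
snap('side','side36',(210,150,330,270),6)"
```

```text
clock: 42.22
ee_pos: [0.631, -0.2567, 0.0885]
tcp_rot: [-0.301, 0.64, 0.301, 0.64]
contact_force: [0.3, 0.5, 0.4]
finger_gap: 0.764
t 42.22 tcp [ 0.631  -0.2567  0.0885] grasp [ 0.631  -0.2566  0.0295] toolx [ 0.  0. -1.] tooly [-0.77   0.638  0.   ] toolz [0.638 0.77  0.001] F [0.3 0.5 0.4] gap 0.764 q [-0.48  0.8   1.57  0.    0.78 -1.36]
clock: 43.05
ee_pos: [0.6312, -0.2567, 0.0884]
tcp_rot: [-0.301, 0.64, 0.301, 0.64]
contact_force: [0.6, -0.7, 0.3]
finger_gap: 0.302
clock: 43.3
ee_pos: [0.6312, -0.2567, 0.0884]
tcp_rot: [-0.301, 0.64, 0.301, 0.64]
contact_force: [1.1, -0.1, 0.7]
finger_gap: 0.3
t 43.30 tcp [ 0.6312 -0.2567  0.0884] grasp [ 0.6312 -0.2567  0.0294] toolx [ 0.  0. -1.] tooly [-0.77   0.638 -0.   ] toolz [0.638 0.77  0.001] F [ 1.1 -0.1  0.7] gap 0.300 q [-0.48  0.8   1.57  0.    0.78 -1.36]
```

View pics/side36.png

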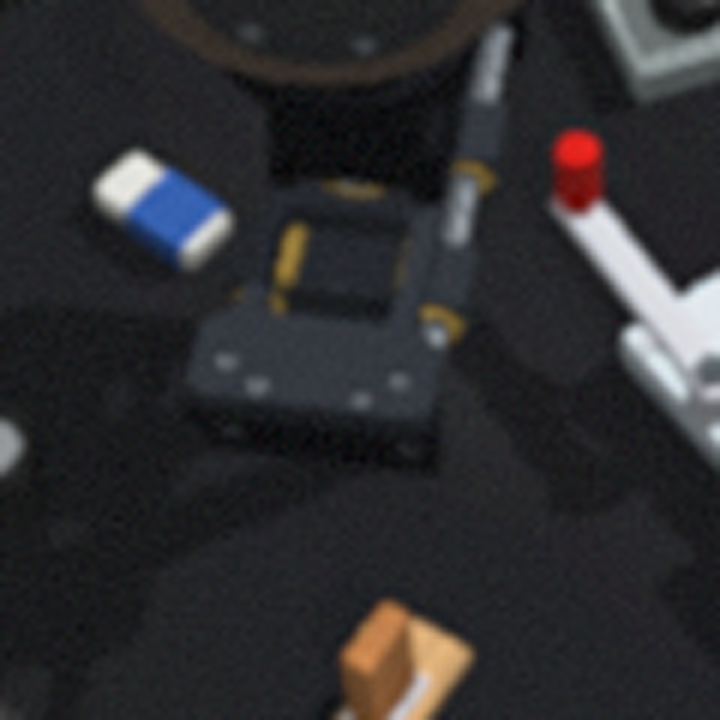

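```bash
python3 -m creep '[0,0,0,0,0,0,150, 0,0,0,0,0,0,120, 0,0,0,0,0,0,110, 0,0,0,0,0,0,110, 0,0,0,0,0,0,110]'; python3 -m creep '[0,0,0,7,0,0,110, 0,0,0,7,0,0,110, 0,0,0,7,0,0,110, 0,0,0,7,0,0,110, 0,0,0,7,0,0,110, 0,0,0,7,0,0,110, 0,0,0,7,0,0,110, 0,0,0,7,0,0,110, 0,0,0,7,0,0,110, 0,0,0,7,0,0,110]'; python3 -m creep '[0,0,0,7,0,0,110, 0,0,0,7,0,0,110, 0,0,0,6,0,0,110, 0,0,0,0,0,0,110]';python3 -c "
from h import *
info();go([.6312,-.2567,.0295],-39.6)"
```

```text
clock: 43.77
ee_pos: [0.6312, -0.2567, 0.0884]
tcp_rot: [-0.301, 0.64, 0.301, 0.64]
contact_force: [0.6, -0.3, 0.3]
finger_gap: 0.556
clock: 44.6
ee_pos: [0.6312, -0.2567, 0.0884]
tcp_rot: [0.123, 0.696, -0.123, 0.696]
contact_force: [-0.4, 0.7, -0.2]
finger_gap: 0.569
clock: 44.93
ee_pos: [0.6312, -0.2567, 0.0884]
tcp_rot: [0.242, 0.665, -0.241, 0.665]
contact_force: [0.1, -0.5, 0.6]
finger_gap: 0.57
t 44.93 tcp [ 0.6312 -0.2567  0.0884] grasp [ 0.6313 -0.2567  0.0294] toolx [ 0.  0. -1.] tooly [0.642 0.767 0.001] toolz [ 0.767 -0.642  0.   ] F [ 0.1 -0.5  0.6] gap 0.570 q [-0.48  0.8   1.56  0.    0.78  0.21]
shift mm [-0.1 -0.  -0.1]
rotvec deg [-0.32  0.01 -0.03]
```

```bash
python3 -m creep '[0,0,0,0,0,0,130, 0,0,0,0,0,0,150, 0,0,0,0,0,0,165, 0,0,0,0,0,0,180, 0,0,0,0,0,0,200, 0,0,0,0,0,0,255, 0,0,0,0,0,0,255, 0,0,0,0,0,0,255]'; python3 -c "
from h import *
info()"; python3 -m creep '[0,0,0,0,0,0,150, 0,0,0,0,0,0,120, 0,0,0,0,0,0,110, 0,0,0,0,0,0,110, 0,0,0,0,0,0,110]'; python3 -m creep '[0,0,0,-7,0,0,110, 0,0,0,-7,0,0,110, 0,0,0,-7,0,0,110, 0,0,0,-7,0,0,110, 0,0,0,-7,0,0,110, 0,0,0,-7,0,0,110, 0,0,0,-7,0,0,110, 0,0,0,-7,0,0,110, 0,0,0,-7,0,0,110, 0,0,0,-7,0,0,110]'; python3 -m creep '[0,0,0,-7,0,0,110, 0,0,0,-7,0,0,110, 0,0,0,-6,0,0,110, 0,0,0,0,0,0,110]';python3 -m creep '[0,0,0,0,0,0,130, 0,0,0,0,0,0,150, 0,0,0,0,0,0,165, 0,0,0,0,0,0,180, 0,0,0,0,0,0,200, 0,0,0,0,0,0,255, 0,0,0,0,0,0,255, 0,0,0,0,0,0,255, 0,0,0,0,0,0,255, 0,0,0,0,0,0,255]'; python3 -c "
from h import *
info()"
```

```text
clock: 45.6
ee_pos: [0.6312, -0.2568, 0.0884]
tcp_rot: [0.24, 0.665, -0.24, 0.665]
contact_force: [0.1, 0.3, 0.1]
finger_gap: 0.301
t 45.60 tcp [ 0.6312 -0.2568  0.0884] grasp [ 0.6313 -0.2567  0.0294] toolx [ 0.  0. -1.] tooly [0.638 0.77  0.001] toolz [ 0.77  -0.638  0.   ] F [0.1 0.3 0.1] gap 0.301 q [-0.48  0.8   1.56  0.    0.78  0.21]
clock: 46.02
ee_pos: [0.6312, -0.2567, 0.0884]
tcp_rot: [0.24, 0.665, -0.24, 0.665]
contact_force: [-0.4, -0.7, 0.8]
finger_gap: 0.558
clock: 46.85
ee_pos: [0.6312, -0.2567, 0.0884]
tcp_rot: [-0.187, 0.682, 0.187, 0.682]
contact_force: [-0.2, -0.5, 0.1]
finger_gap: 0.57
clock: 47.18
ee_pos: [0.6312, -0.2567, 0.0884]
tcp_rot: [-0.302, 0.639, 0.302, 0.639]
contact_force: [-0.0, 0.0, -0.2]
finger_gap: 0.572
clock: 48.02
ee_pos: [0.6312, -0.2567, 0.0884]
tcp_rot: [-0.301, 0.64, 0.301, 0.64]
contact_force: [0.1, -0.2, 0.6]
finger_gap: 0.3
t 48.02 tcp [ 0.6312 -0.2567  0.0884] grasp [ 0.6312 -0.2567  0.0294] toolx [ 0.  0. -1.] tooly [-0.77   0.638 -0.   ] toolz [0.638 0.77  0.001] F [ 0.1 -0.2  0.6] gap 0.300 q [-0.48  0.8   1.56  0.    0.78 -1.36]
```

```bash
python3 -m creep '[-5,0,0,0,0,0,255, -15,0,0,0,0,0,255, -20,0,0,0,0,0,255, -20,0,0,0,0,0,255, -15,0,0,0,0,0,255, -10,0,0,0,0,0,255, 0,0,0,0,0,0,255, 0,0,0,0,0,0,255]'; python3 -c "
from h import *
info();go(T2W(0,-138,0)+[0,0,.095],50.4)
snap('side','side37',(210,120,330,240),6)"
```

```text
clock: 48.68
ee_pos: [0.6311, -0.2567, 0.1735]
tcp_rot: [-0.301, 0.64, 0.301, 0.64]
contact_force: [-0.1, 1.5, -0.4]
finger_gap: 0.3
t 48.68 tcp [ 0.6311 -0.2567  0.1735] grasp [ 0.6312 -0.2567  0.1145] toolx [ 0.001  0.    -1.   ] tooly [-0.77   0.638 -0.001] toolz [0.638 0.77  0.001] F [-0.1  1.5 -0.4] gap 0.300 q [-0.48  0.69  1.52  0.    0.93 -1.36]
shift mm [ -0.6 136.1 -28.3]
rotvec deg [-0.04  0.04  0.03]
```

View pics/side37.png

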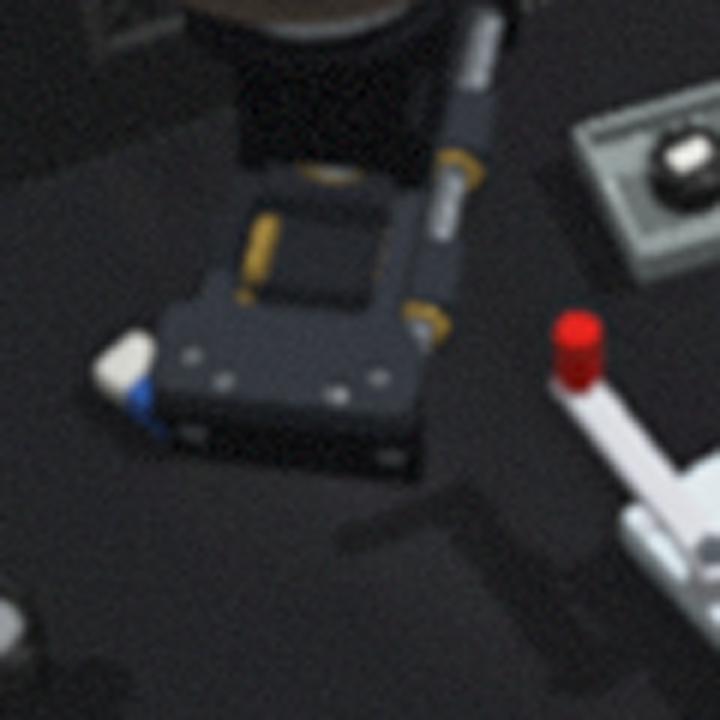

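```bash
python3 -m creep '[0,22,-4.7,0,0,0,255, 0,23,-4.7,0,0,0,255, 0,23,-4.7,0,0,0,255, 0,23,-4.7,0,0,0,255, 0,23,-4.7,0,0,0,255, 0,22,-4.7,0,0,0,255, 0,0,0,0,0,0,255, 0,0,0,0,0,0,255]'; python3 -c "
from h import *
info();go([.5086,-.1918,.0505],50.4)
snap('side','side38',(300,130,420,250),6)"
```

```text
clock: 49.4
ee_pos: [0.508, -0.1914, 0.1729]
tcp_rot: [-0.3, 0.64, 0.301, 0.64]
contact_force: [0.3, 0.3, -0.4]
finger_gap: 0.302
t 49.40 tcp [ 0.508  -0.1914  0.1729] grasp [ 0.508  -0.1914  0.1139] toolx [-0.001  0.001 -1.   ] tooly [-0.77   0.638  0.001] toolz [0.638 0.77  0.   ] F [ 0.3  0.3 -0.4] gap 0.302 q [-0.48  0.53  1.88  0.    0.73 -1.36]
shift mm [63.4 -0.8  0. ]
rotvec deg [-0.04  0.02 -0.06]
```

View pics/side38.png

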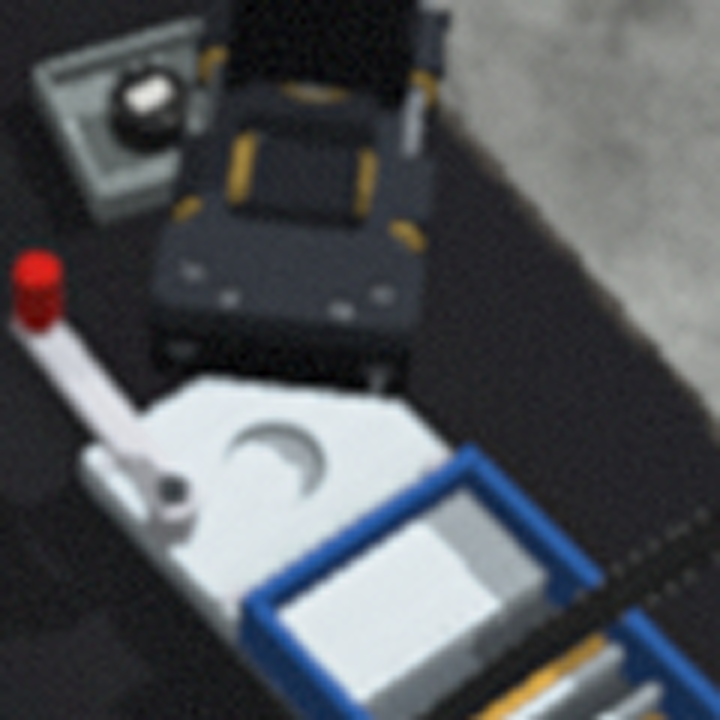

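Run:
```python
from ov import *
c=optics.capture("side")
im=cv2.cvtColor(c["frame"],cv2.COLOR_RGB2BGR)[190:220,330:365];S=18;im=cv2.resize(im,None,fx=S,fy=S,interpolation=cv2.INTER_CUBIC)
for (x,y,col) in((.5086,-.1907,(0,255,0)),(.5086,-.1918,(0,0,255))):
    poly(im,c,circ(fr(x,y,0),0,0,.0165,.02),col,330,190,S)
cv2.imwrite("pics/pk.png",im)
```

```text
(no output)
```

View pics/pk.png

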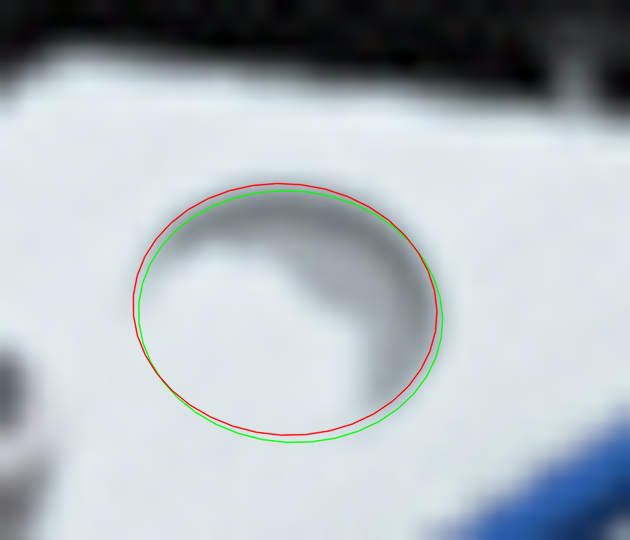

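```bash
python3 -m creep '[15,-0.6,0,0,0,0,255, 15,0,0,0,0,0,255, 15,0,0,0,0,0,255, 10,0,0,0,0,0,255, 5,0,0,0,0,0,255, 0,0,0,0,0,0,255]'; python3 -c "
from h import *
info();go([.5087,-.192,.0504],50.4)"
```

```text
clock: 50.0
ee_pos: [0.509, -0.1922, 0.1122]
tcp_rot: [-0.3, 0.64, 0.301, 0.64]
contact_force: [-0.1, -0.2, -1.2]
finger_gap: 0.305
t 50.00 tcp [ 0.509  -0.1922  0.1122] grasp [ 0.509  -0.1921  0.0532] toolx [-0.001  0.001 -1.   ] tooly [-0.77   0.638  0.002] toolz [0.638 0.77  0.   ] F [-0.1 -0.2 -1.2] gap 0.305 q [-0.48  0.63  1.92  0.    0.6  -1.36]
shift mm [ 2.8  0.3 -0.1]
rotvec deg [-0.05  0.01 -0.09]
```

Puck bottom ~4 mm above plate. Lower 6 mm slowly (should enter the mouth by ~2 mm).

```bash
python3 -m creep '[2,0.3,0,0,0,0,255, 1.5,0,0,0,0,0,255, 1,0,0,0,0,0,255, 0,0,0,0,0,0,255]'; python3 -c "
from h import *
info()";python3 -m creep '[0.7,0,0,0,0,0,255, 0.8,0,0,0,0,0,255, 0,0,0,0,0,0,255]'; python3 -c "
from h import *
info()"
```

```text
clock: 50.33
ee_pos: [0.5088, -0.1919, 0.1092]
tcp_rot: [-0.301, 0.64, 0.301, 0.64]
contact_force: [-0.8, -1.3, 0.2]
finger_gap: 0.301
t 50.33 tcp [ 0.5088 -0.1919  0.1092] grasp [ 0.5089 -0.1919  0.0502] toolx [ 0.001  0.    -1.   ] tooly [-0.77   0.638 -0.001] toolz [0.638 0.77  0.001] F [-0.8 -1.3  0.2] gap 0.301 q [-0.48  0.63  1.92  0.    0.59 -1.36]
clock: 50.58
ee_pos: [0.5087, -0.1919, 0.1074]
tcp_rot: [-0.301, 0.64, 0.301, 0.64]
contact_force: [0.2, 0.1, -0.3]
finger_gap: 0.298
t 50.58 tcp [ 0.5087 -0.1919  0.1074] grasp [ 0.5088 -0.1918  0.0484] toolx [ 0.001  0.    -1.   ] tooly [-0.77   0.638 -0.   ] toolz [0.638 0.77  0.001] F [ 0.2  0.1 -0.3] gap 0.298 q [-0.48  0.64  1.92  0.    0.58 -1.36]
```

```bash
python3 -m creep '[1,0,0,0,0,0,255, 1,0,0,0,0,0,255, 1,0,0,0,0,0,255, 0,0,0,0,0,0,255]'; python3 -c "
from h import *
info()";python3 -m creep '[1,0,0,0,0,0,255, 1,0,0,0,0,0,255, 1,0,0,0,0,0,255, 0,0,0,0,0,0,255]'; python3 -c "
from h import *
info()"
```

```text
clock: 50.92
ee_pos: [0.5087, -0.1919, 0.1042]
tcp_rot: [-0.301, 0.64, 0.301, 0.64]
contact_force: [0.4, 0.6, -0.3]
finger_gap: 0.299
t 50.92 tcp [ 0.5087 -0.1919  0.1042] grasp [ 0.5087 -0.1918  0.0452] toolx [ 0.  0. -1.] tooly [-0.77   0.638  0.   ] toolz [0.638 0.77  0.001] F [ 0.4  0.6 -0.3] gap 0.299 q [-0.48  0.64  1.92  0.    0.58 -1.36]
clock: 51.25
ee_pos: [0.5087, -0.1918, 0.1012]
tcp_rot: [-0.301, 0.64, 0.301, 0.64]
contact_force: [0.7, -0.3, -1.2]
finger_gap: 0.3
t 51.25 tcp [ 0.5087 -0.1918  0.1012] grasp [ 0.5087 -0.1918  0.0422] toolx [ 0.     0.001 -1.   ] tooly [-0.77   0.638  0.   ] toolz [0.638 0.77  0.   ] F [ 0.7 -0.3 -1.2] gap 0.300 q [-0.48  0.65  1.92  0.    0.57 -1.36]
```

In the pocket, no contact. Release (0.8 mm drop), rise, and look.

```bash
python3 -m creep '[0.6,0,0,0,0,0,255, 0,0,0,0,0,0,255, 0,0,0,0,0,0,180, 0,0,0,0,0,0,150, 0,0,0,0,0,0,130, 0,0,0,0,0,0,120, 0,0,0,0,0,0,120, -10,0,0,0,0,0,120, -20,0,0,0,0,0,120, -30,0,0,0,0,0,120]'; python3 -m creep '[-30,0,0,0,0,0,255, 0,-25,20,0,0,0,255, 0,-25,20,0,0,0,255, 0,-25,20,0,0,0,255, 0,0,0,0,0,0,255]'; python3 -c "
from h import *
info()
snap('side','side39',(300,130,420,250),6)"
```

```text
clock: 52.08
ee_pos: [0.508, -0.1916, 0.1604]
tcp_rot: [-0.3, 0.641, 0.302, 0.639]
contact_force: [0.0, -0.3, 1.1]
finger_gap: 0.527
clock: 52.5
ee_pos: [0.6089, -0.1936, 0.192]
tcp_rot: [-0.302, 0.639, 0.3, 0.641]
contact_force: [-0.6, 0.6, 0.8]
finger_gap: 0.238
t 52.50 tcp [ 0.6089 -0.1936  0.192 ] grasp [ 0.6091 -0.1937  0.133 ] toolx [ 0.005 -0.001 -1.   ] tooly [-0.771  0.637 -0.004] toolz [0.637 0.771 0.002] F [-0.6  0.6  0.8] gap 0.238 q [-0.41  0.62  1.62  0.    0.9  -1.29]
```

View pics/side39.png

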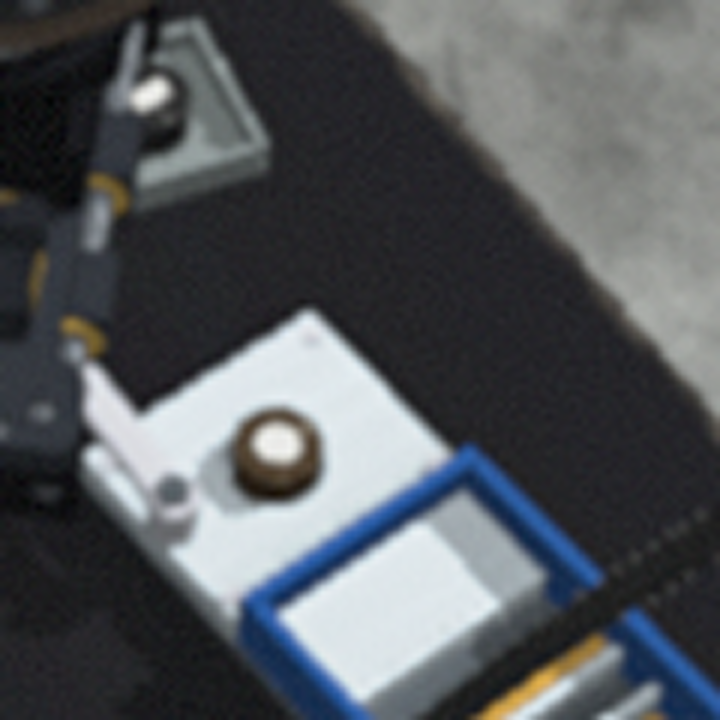

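```bash
python3 -m creep '[0,0,0,6.5,0,0,255, 0,0,0,6.5,0,0,255, 0,0,0,6.5,0,0,255, 0,0,0,6.5,0,0,255, 0,0,0,6.5,0,0,255, 0,0,0,6.5,0,0,255, 0,0,0,6,0,0,255, 0,0,0,0,0,0,255]'; python3 -c "
from h import *
info();go(T2W(70,-219,44),5.4)"
```

```text
clock: 53.22
ee_pos: [0.6039, -0.1935, 0.1914]
tcp_rot: [-0.031, 0.706, 0.031, 0.706]
contact_force: [-0.8, -0.0, 0.5]
finger_gap: 0.004
t 53.22 tcp [ 0.6039 -0.1935  0.1914] grasp [ 0.6039 -0.1935  0.1324] toolx [ 0.     0.001 -1.   ] tooly [-0.088  0.996  0.001] toolz [0.996 0.088 0.   ] F [-0.8 -0.   0.5] gap 0.004 q [-0.41  0.61  1.64  0.    0.89 -0.5 ]
shift mm [ 68.3 -70.4 -24.7]
rotvec deg [-0.33  0.01 -0.03]
```

```bash
python3 -m creep '[0,-24,-8,-0.3,0,0,255, 0,-24,-8,0,0,0,255, 0,-22.4,-8.7,0,0,0,255, 0,0,0,0,0,0,255, 20,0,0,0,0,0,255, 20,0,0,0,0,0,255, 15,0,0,0,0,0,255, 0,0,0,0,0,0,255]'; python3 -c "
from h import *
info();go(T2W(70,-219,44),5.4)
snap('side','side40',(260,110,400,250),5)"
```

```text
clock: 53.88
ee_pos: [0.5857, -0.2651, 0.1333]
tcp_rot: [-0.035, 0.707, 0.037, 0.705]
contact_force: [0.4, 1.3, -0.9]
finger_gap: -0.0
t 53.88 tcp [ 0.5857 -0.2651  0.1333] grasp [ 0.5854 -0.2649  0.0743] toolx [-0.004  0.003 -1.   ] tooly [-0.101  0.995  0.003] toolz [ 0.995  0.101 -0.003] F [ 0.4  1.3 -0.9] gap -0.000 q [-0.53  0.7   1.65  0.    0.8  -0.63]
shift mm [10.3 -0.9  0.1]
rotvec deg [ 0.41 -0.19 -0.18]
```

View pics/side40.png

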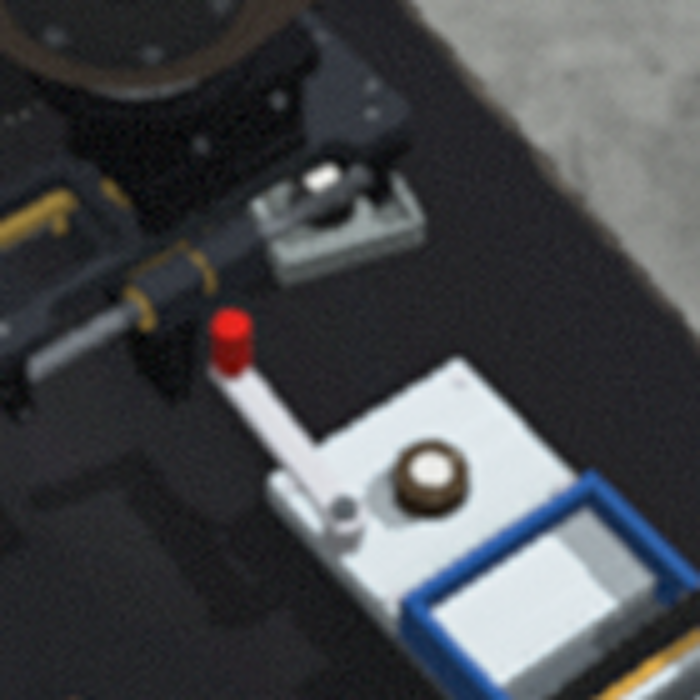

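```bash
python3 -m creep '[6,-0.9,0,0.4,0,0,255, 4.3,0,0,0,-0.2,-0.2,255, 0,0,0,0,0,0,255, 0,0,-6,0,0,0,255, 0,0,-6,0,0,0,255, 0,-0.3,-6.8,0,0,0,255, 0,-0.3,-6.8,0,0,0,255, 0,-0.3,-6.8,0,0,0,255, 0,1.2,-8,0,0,0,255, 0,1.2,-8,0,0,0,255]'; python3 -c "
from h import *
s,r=st();print(W2T(s['ee_pos']+r[:,0]*.059),s['contact_force'])
snap('side','side41',(260,110,400,250),5)"
```

```text
clock: 54.77
ee_pos: [0.5379, -0.2698, 0.1254]
tcp_rot: [-0.033, 0.705, 0.031, 0.708]
contact_force: [0.6, 1.6, -0.1]
finger_gap: 0.005
[  22.40657634 -218.76036588   46.43518648] [ 0.59735075  1.59970664 -0.13030554]
```

View pics/side41.png

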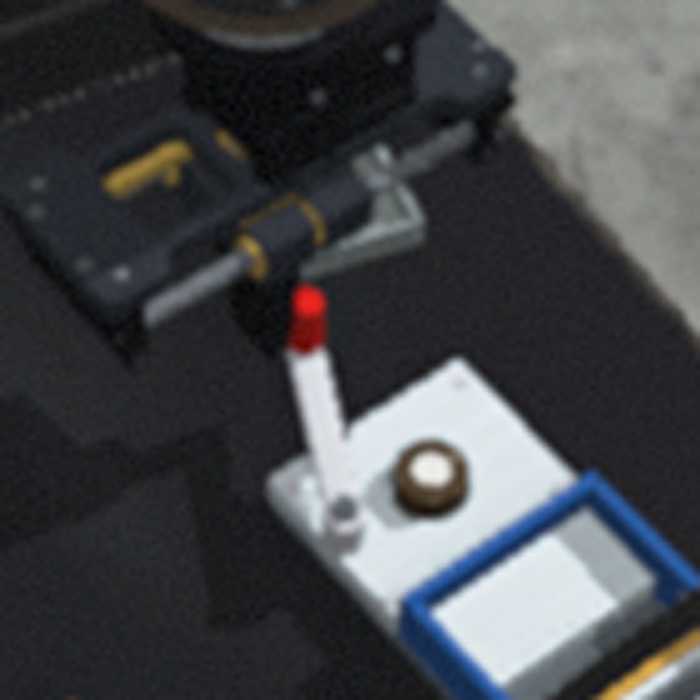

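```bash
python3 -m creep '[2,3.4,-8,0,0,0,255, 0,3.5,-8,0,0,0,255, 0,4.3,-7,0,0,0,255, 0,4.3,-7,0,0,0,255, 0,5.5,-6,0,0,0,255, 0,5.5,-6,0,0,0,255, 0,4.5,-3.2,0,0,0,255, 0,4.5,-3.2,0,0,0,255, 0,4.4,-3.1,0,0,0,255, 0,0,0,0,0,0,255]'; python3 -c "
from h import *
s,r=st();print(W2T(s['ee_pos']+r[:,0]*.059),s['contact_force'])
snap('side','side42',(300,130,420,250),6)"
```

```text
clock: 55.65
ee_pos: [0.4832, -0.234, 0.123]
tcp_rot: [-0.033, 0.705, 0.032, 0.708]
contact_force: [0.8, -0.4, 0.3]
finger_gap: 0.005
[ -28.75887065 -177.88194486   43.97824447] [ 0.76558894 -0.43427587  0.28060072]
```

View pics/side42.png

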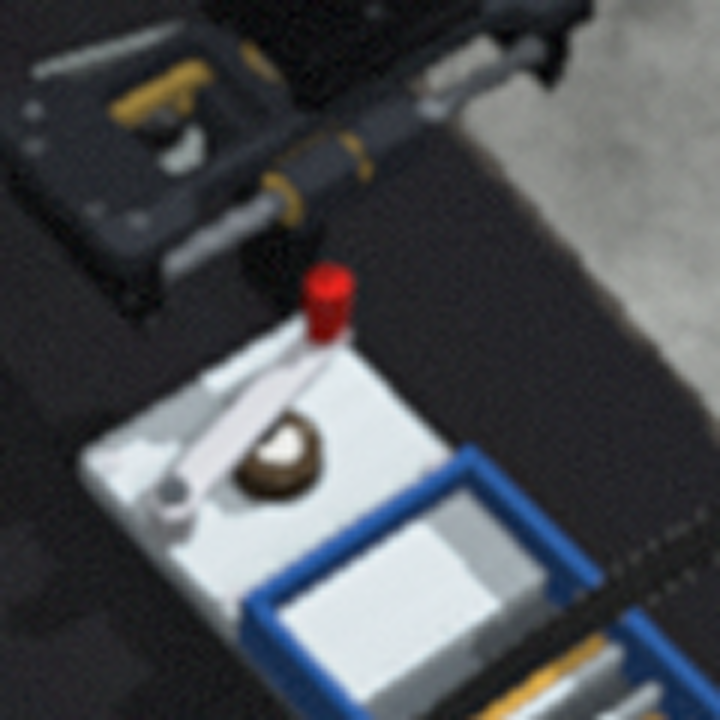

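```bash
python3 -m creep '[0,4,-2.5,0,0,0,255, 0,4,-2.5,0,0,0,255, 0,4,-2,0,0,0,255, 0,4,-2,0,0,0,255, 0,3,0,0,0,0,255, 0,0,0,0,0,0,255]'; python3 -c "
from h import *
s,r=st();print(W2T(s['ee_pos']+r[:,0]*.059),s['contact_force'])
snap('side','side43',(300,130,420,250),6)"
```

```text
clock: 56.2
ee_pos: [0.4728, -0.2161, 0.1229]
tcp_rot: [-0.033, 0.705, 0.032, 0.708]
contact_force: [-0.4, 0.0, 0.6]
finger_gap: 0.006
[ -37.38721407 -159.09731421   43.87113273] [-0.37866042  0.04131277  0.5656386 ]
```

View pics/side43.png

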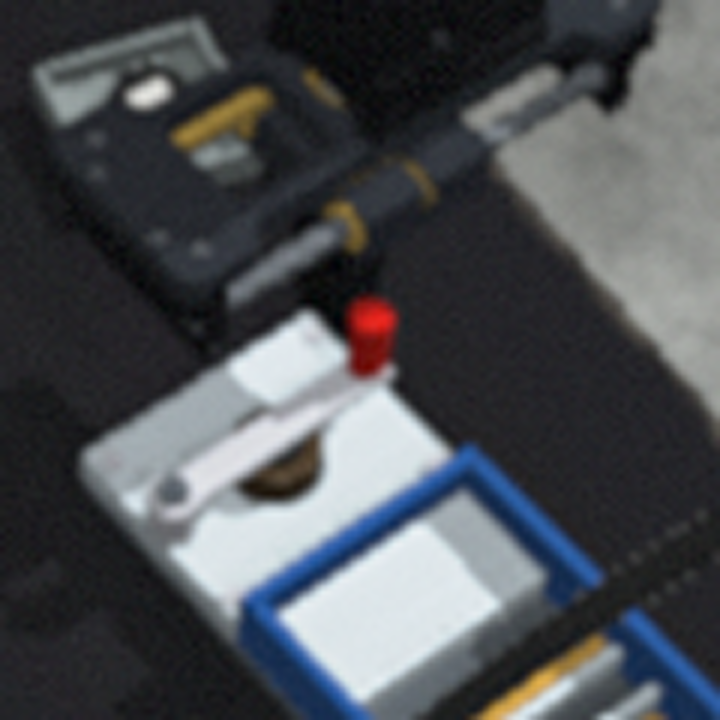

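Now step in 1 mm rows towards the stop, watching the force.

```bash
python3 -m creep '[0,1,0,0,0,0,255, 0,1,0,0,0,0,255, 0,1,0,0,0,0,255, 0,0,0,0,0,0,255]'; python3 -c "
from h import *
s,r=st();print(W2T(s['ee_pos']+r[:,0]*.059),r.T@s['contact_force'])"; python3 -m creep '[0,1,0,0,0,0,255, 0,0.5,0,0,0,0,255, 0,0,0,0,0,0,255]'; python3 -c "
from h import *
s,r=st();print(W2T(s['ee_pos']+r[:,0]*.059),r.T@s['contact_force'])
snap('side','side44',(300,130,420,250),6)"
```

```text
clock: 56.58
ee_pos: [0.4729, -0.214, 0.1229]
tcp_rot: [-0.034, 0.705, 0.031, 0.708]
contact_force: [-1.2, -2.8, -1.0]
finger_gap: 0.007
[ -37.06996051 -157.06396252   43.89736111] [ 1.03879718 -2.69123395 -1.50078924]
clock: 56.83
ee_pos: [0.4729, -0.2135, 0.123]
tcp_rot: [-0.034, 0.705, 0.031, 0.708]
contact_force: [-2.7, -12.3, -1.9]
finger_gap: 0.009
[ -36.97451977 -156.66168851   43.99623491] [  1.93548022 -11.97337623  -3.81827086]
```

View pics/side44.png

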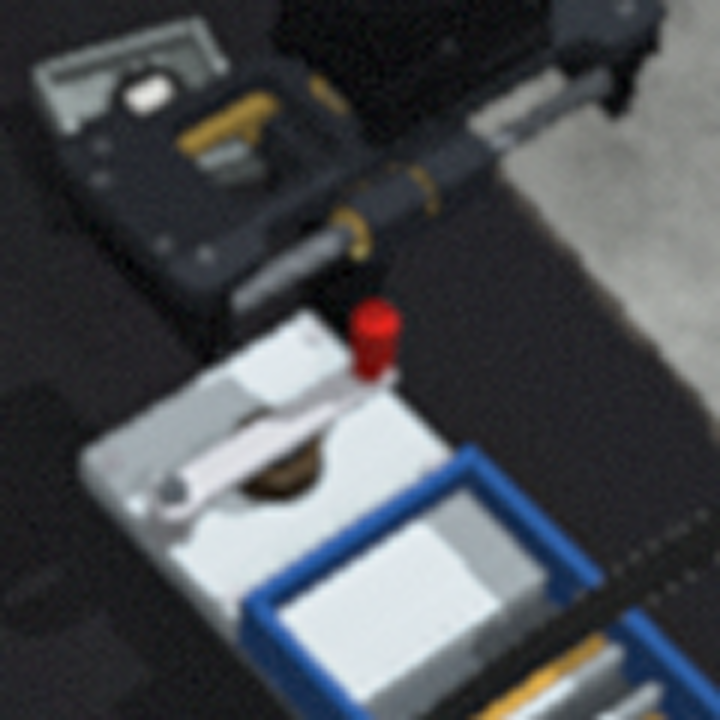

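```bash
python3 -m creep '[0,-3,0,0,0,0,255, 0,-8,0,0,0,0,255, -20,0,0,0,0,0,255, -30,0,0,0,0,0,255, -30,0,0,0,0,0,255, -20,-15,-10,0,0,0,200, 0,-30,-10,0,0,0,200, 0,-30,-10,0,0,0,200, 0,-30,-10,0,0,0,200, 0,0,0,0,0,0,200]'
python3 - <<'E'
from ov import *
info()
c=snap('side','side45',(300,130,420,250),6)
c2=snap('top','top45',(200,270,380,370),4.4); snap('top','top46')
im=cv2.imread('pics/side45.png')
for (x,y) in((.496,-.0535),):
    T=fr(x,y,YAW)
    for a,col in((0,(0,255,0)),(.1,(0,0,255))):
        poly(im,c,circ(T,.042-.08*np.cos(a),-.138-.08*np.sin(a),.007,.068),col,300,130,6)
    poly(im,c,circ(T,.042,-.138,.005,.042),(255,0,255),300,130,6)
    poly(im,c,rect(T,.048,.098,.036),(0,255,255),300,130,6)
cv2.imwrite('pics/side45o.png',im)
E
```

```text
clock: 57.72
ee_pos: [0.4422, -0.3356, 0.2233]
tcp_rot: [-0.033, 0.705, 0.03, 0.708]
contact_force: [-0.5, -0.2, 0.3]
finger_gap: 0.213
t 57.72 tcp [ 0.4422 -0.3356  0.2233] grasp [ 0.4425 -0.3359  0.1643] toolx [ 0.005 -0.004 -1.   ] tooly [-0.089  0.996 -0.005] toolz [0.996 0.089 0.005] F [-0.5 -0.2  0.3] gap 0.213 q [-0.77  0.47  1.81  0.    0.85 -0.86]
```

View pics/side45o.png

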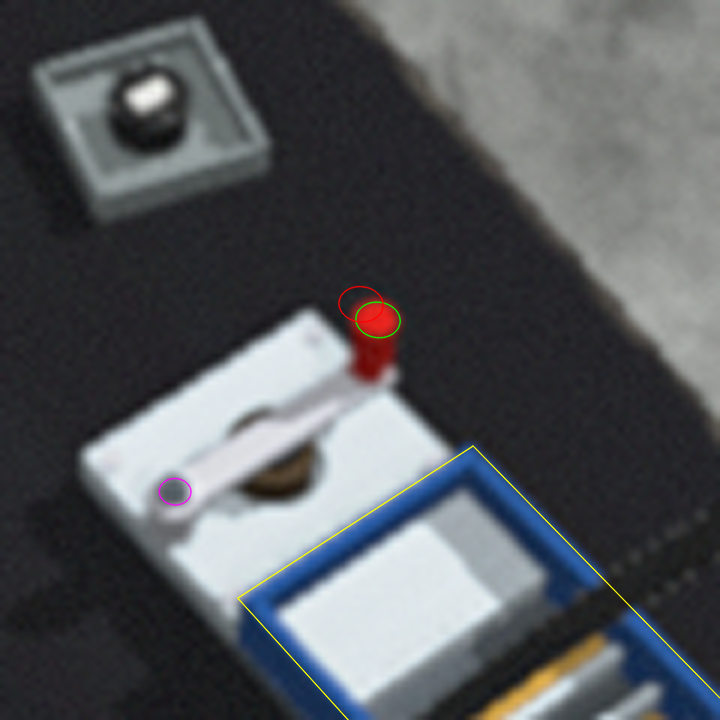

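View pics/top46.png

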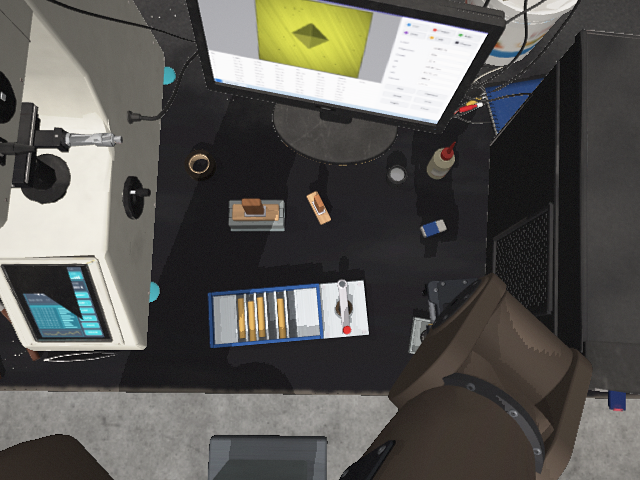

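```bash
python3 -c "
from h import *
snap('top','top47',(200,190,380,350),4.3)"
```

```text
(no output)
```

View pics/top47.png

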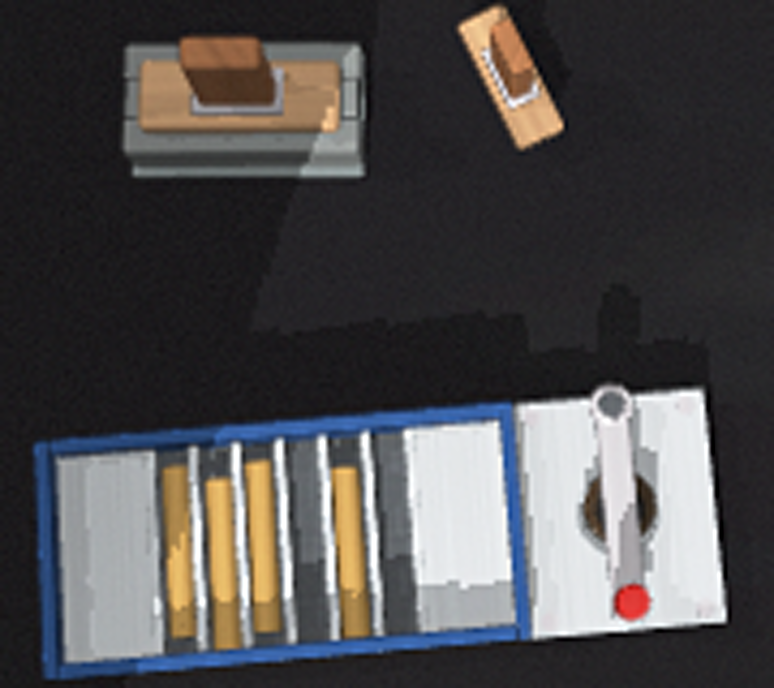

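The top view shows four pins, each in its own groove. The rake stands upright on its rest, and the lever is shut over the brown puck.

```bash
python3 -c "
from station import sign_off
print(sign_off())"
```

```text
the job is handed in; nothing more can be done
None
```

The magazine is loaded and the job is handed in, at about 58 s on the robot's clock against the 210 s limit.

- **Pins:** Only four of the five pins were there. I combed them with the larger rake in one pass out and one back. They lie flat at y = +45, +27, +9 and -27 mm, one to a groove, and the fingers never touched them.
- **Rake:** It stands upright on its rest again, within about 1 mm of where it stood.
- **Specimens:** The black one is in the grey dish and the brown one sits flat in the pocket. The brown one was not knocked aside.
- **Clamp:** I swung the lever shut until the force jumped to 12 N at the stop. The last side picture shows the knob where a closed lever (0 rad) should put it.

**Disagreements between checks:**
- The two cameras differed by 2 to 4 mm in y, so I used a weighted mean, corrected against the robot's own position.
- The gripper read about 28.5 mm on both pucks, which should be 30 mm, but both held and seated normally.
- The lever met its stop about 1.7 mm before the position I had worked out.

No check failed. The last pictures show the other things on the bench where they were.

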